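Clamp, cure and rack a batch of awards

ROBOT

A 6-joint arm with a two-finger parallel gripper is mounted at the origin on the work surface. World frame = base frame: x ahead of the robot, y to its left, z up, the work surface at z = 0. Lengths are in m, angles in rad, forces in N, time in s.
With the tool pointing down it reaches from about 0.3 to 0.875 m from the base axis. Payload 6.4 kg.
Tool frame: the origin (TCP) lies on the centre line of the jaws, within the pads' length; the fingertips stand 17 mm ahead of it and the grasp point (between the pads) lies 2 mm behind it; z points along the fingers, y is the direction in which the jaws open and shut (so a half turn about z gives the same grasp; the last joint's range is limited). The gripper opens to 88 mm and grips with 3 to 60 N. Pads are 18 mm wide; open, the fingers measure 123 mm over their backs; the gripper's body (75 mm by 187 mm) begins 45 mm behind the grasp point.
Start: joints at [-1.551, 0.181, 1.607, -0, 1.354, -0.206], TCP at [0.129, -0.56, 0.256] pointing down, gripper open.
Joint ranges: [-2.99, 2.99], [-0.89, 2.07], [0.3, 2.58], [-1.14, 4.28], [0, 2.63], [-3.12, 3.12]. Speed limits (rad/s): [2.57, 2.57, 3.01, 3.14, 3.14, 3.14].

INTERFACE

Orientations are given as a 3x3 rotation matrix whose columns are the frame's x, y, z axes.
In Python, from bench import arm gives the robot as it stands.
- The arm moves only by the shell command python3 -m crank 'ROWS' [FORCE]. ROWS is JSON, a list of rows, each an object of numbers: "claw": the finger opening in m, from 0 to 0.0881; "tx", "ty", "tz": the shift along the world's x, y, z in m; "roll": the turn about the world's z in rad. A call has 1 to 8 rows; each row shifts and turns the commanded pose from where the row before left it; what a row does not reach is not made up. A row lasts 1/10 s, in which the tool goes at most 50 mm and 8.59 degrees, less where a joint would pass 70% of its speed; a pose out of reach is approached as far as the arm can. A call with a gripper value outside its range is refused whole. The fingers move at their own pace and stop on an object; FORCE is the grip in N (left out, the last holds). Time passes only in rows, so rows that do not move let the fingers close. It gives the time, the measured TCP pose, the force and the opening at its end, in the units of the state.
- arm.get_obs(): the state, without advancing time (a new reading comes with each control period).
- arm.snapshot(name): name is "side" or "top" or "wrist"; returns a dict with "pixels" (480x640x3 uint8, blue, green, red), "fx", "fy", "cx", "cy" (pixels), "dist" ([k1, k2, p1, p2, k3] as OpenCV has them; the pictures are not rectified), "position" and "attitude" of the camera in the world. Camera axes: x right, y down, z forward; pixel columns grow to the right and rows downward; lengths in m; the calibration is good to about 2 mm. A picture is of the moment at which its call begins. There is no depth.
- arm.hand_in(): hands the job in, once; it reports no verdict.
The state is a dict: "clock": time; "joint_positions": joint angles; "joint_vel": joint speeds; "tau": joint torques, N m; "eef_pos": TCP position; "tcp_rot": TCP orientation; "wrist_force": force on the tool from outside, world axes, zero at the start; "wrist_torque": the same for the moment, N m; "finger_gap": opening from 0.0 (shut) to 1.0 (fully open).
Only numpy, scipy, OpenCV 4.12 (cv2) and the standard library are available. Lean on these libraries where they do the work, as an engineer would, in place of code of your own. Each camera call takes 0.05 s, during which the arm holds its last target.

TASK

Stand every freshly glued award side by side between the open jaws of the bench clamp, then close its handles until the ratchet locks on its last tooth and holds the awards by itself, and start the lamp by pushing the switch's roller lever aside until it trips - never trip it while the clamp is not locked. Then press the moving handle down, across its closing motion, to free the ratchet, let the clamp open fully, and stand all the awards on the sloped drying rack, squarely across it with their feet flat on its board inside the rim. Leave the other things on the bench where they are.

Things in the scene. Friction and masses are not known exactly. Their poses are not given: they have to be found in the camera images.
- clamp: Steel scissor clamp bolted to the bench, at most 58 mm high. Origin on the bench under its pivot; own +y runs from the pivot along the jaws, -y along the handles, z up. Fence (fixed jaw): bar on the +x side, inner face at x = 28 mm, y = 41 to 206 mm, 28 mm high. Moving jaw: same bar on the -x side; open it is turned 0.17 rad away about the pivot, closed on awards it is parallel at x = -28 mm.
- bed (a point): Point on the bench midway between the closed jaws, 125 mm from the pivot along the clamp's +y; axes as the clamp. The awards stand on the bench here in a row along y, foot width (56 mm) across the gap (clamp's x), centres within 65 mm either way of this point along y (52 mm apart suits three).
- fixed_ring (a point): Top centre of the fixed handle's oval finger ring (24 mm across, 42 mm long along y, of 8 mm round bar; top 36 mm above the bench), at x = -15, y = -150 mm of the clamp. It does not move.
- moving_ring (a point): Top centre of the moving handle's finger ring, same size, top 36 mm above the bench, about 28 mm free below it; 150 mm from the pivot. Clamp open it is about 63 mm from the fixed ring, on the clamp's +x side; locked about 32 mm. Pressed down it takes 2 N to start and 5 N for the full 9 mm; 7 mm frees the teeth.
- shank: The moving handle. Swinging it level about the pivot to the fixed handle (clamp's -x) closes the jaws, 2 to 12 N at the ring; push the ring's outer side or squeeze both rings. Its sprung tooth, 95 mm from the pivot, clicks past 3 teeth under a bridge. Hold its ring down to free it: a spring swings it open; let up early, it catches again, so best move it outward while down. Origin near the pivot.
- grip (a joint): Closing angle of the moving handle, rad: 0 open, clicks at about 0.10, 0.155 and (last tooth) 0.205; jaws touch the awards at 0.17; end stop 0.235. Let go after a click it rests up to 0.01 lower. Above 0.185 with nobody holding it is locked on the last tooth; below 0.04 is open.
- switch_post: Fixed switch that starts the lamp: foot 70 x 60 mm, grey housing 28 x 30 mm, 65 mm high. Origin on the bench under the foot's centre; the lever swings to its own +y or -y about an axis along its x, 55 mm above the bench.
- roller (a point): Centre of the white roller (22 mm diameter, 10 mm wide along the switch's x) on top of the lever, 102 mm above the bench when upright, 47 mm above the lever's axis; the lever stands in front (-x side) of the housing.
- lever (a joint): Deflection of the roller lever, rad: 0 upright (springs back, 0.15 N m per rad), trips beyond 0.4 either way (roller 18 mm aside), stops at 1.0. Positive: roller towards the switch's -y.
- board: The fixed drying rack's sloped aluminium board. Origin at the centre of its upper surface, 45 mm above the bench; x runs up the slope (rising 0.2 rad), y level along it, z square to it. Usable inside the 9 mm high rim: 78 mm (x) by 206 mm (y). Awards stand in a row along y, foot width (56 mm) along x, 52 mm or more between centres.
- award0_mid (a point): Centre, half-way up (41 mm over its underside), of an award (loose, about 300 g; absent if None): weighted wooden foot 46 (its x) x 56 (its y) x 32 mm high with a clear plate 12 (x) x 50 (y) mm standing centred on it up to 82 mm; z up. All alike, the same seen from either side.
- award0: The same award's body, origin at the centre of its underside.
- award1_mid (a point): Centre, half-way up (41 mm over its underside), of an award (loose, about 300 g; absent if None): weighted wooden foot 46 (its x) x 56 (its y) x 32 mm high with a clear plate 12 (x) x 50 (y) mm standing centred on it up to 82 mm; z up. All alike, the same seen from either side.
- award1: The same award's body, origin at the centre of its underside.
- award2_mid (a point): Centre, half-way up (41 mm over its underside), of an award (loose, about 300 g; absent if None): weighted wooden foot 46 (its x) x 56 (its y) x 32 mm high with a clear plate 12 (x) x 50 (y) mm standing centred on it up to 82 mm; z up. All alike, the same seen from either side.
- award2: The same award's body, origin at the centre of its underside.
- tape_roll: Bystander: yellow tape roll, 76 mm wide, 24 mm high. Origin at the centre of its underside.
- glue: Bystander: white bottle, 44 mm wide, 95 mm high. Origin at the centre of its underside.
- carton: Bystander: carton 70 x 90 x 50 mm high. Origin at the centre of its underside.
- spare_foot: Bystander: a wooden foot without plate, 46 x 56 x 32 mm. Origin at the centre of its underside.
- cup: Bystander: grey cup, 68 mm wide, 70 mm high. Origin at the centre of its underside.
- driver: Bystander: screwdriver, 150 mm. Origin at the centre of its underside.
- spare_plate: Bystander: a clear plate lying flat, 50 x 60 x 12 mm. Origin at the centre of its underside.
There are look-alikes about, which are no part of the job. What is shaped like the award1 but blue or purple is not meant.

How it is judged:
By the outcome, as a careful person would: the job done as asked, in the order asked, and still so for the second after the job is handed in, with the robot touching nothing.
Of award0, award1, award2 only 2 to 3 are there at a start; the rules pass over those that are not, and their reading is None.
At some moment in a run one of award0, award1, award2 may be knocked a few centimetres aside while the robot is not near it.
Once in a run the grip may slacken for a moment while it holds something.
It also fails if it takes over 210 s, if anything falls off the work surface, if the arm or the gripper's body presses on something with over 40 N, if the wrist force passes 120 N, or if a joint passes its speed limit or range.

## Working session

There is one attempt and no reset: what is moved stays moved. The work goes in short steps, Python scripts to look and compute and a shell command to move; the robot and the scene stay as the last step left them, time stands still between calls to the robot, and variables do not carry over. Pictures are saved under pics/ and viewed, and the job is handed in when it is done.

```bash
ls; mkdir -p pics; cat > h.py <<'E'
import numpy as np, cv2, json
from bench import arm
def snap(name,fn=None):
    s=arm.snapshot(name); 
    if fn: cv2.imwrite('pics/'+fn,s['pixels'])
    np.save('pics/%s.npy'%name,s,allow_pickle=True); return s
def K(s): return np.array([[s['fx'],0,s['cx']],[0,s['fy'],s['cy']],[0,0,1.]])
def load(name): return np.load('pics/%s.npy'%name,allow_pickle=True).item()
def ray(s,uv,z):
    p=cv2.undistortPoints(np.array(uv,float).reshape(-1,1,2),K(s),np.array(s['dist'],float)).reshape(-1,2)
    R=np.array(s['attitude']);c=np.array(s['position'])
    d=np.c_[p,np.ones(len(p))]@R.T
    return c+d*((z-c[2])/d[:,2])[:,None]
def proj(s,P):
    R=np.array(s['attitude']);c=np.array(s['position'])
    r,_=cv2.Rodrigues(R.T); return cv2.projectPoints(np.array(P,float).reshape(-1,1,3),r,-R.T@c,K(s),np.array(s['dist'],float))[0].reshape(-1,2)
def crop(s,u0,v0,u1,v1,k,fn):
    cv2.imwrite('pics/'+fn,cv2.resize(s['pixels'][v0:v1,u0:u1],None,fx=k,fy=k,interpolation=cv2.INTER_CUBIC))
E
python3 - <<'E'
from h import *
for n in ['side','top','wrist']:
    s=snap(n,n+'0.png'); print(n,s['fx'],s['position'],np.round(s['attitude'],3).tolist(),s['dist'])
print(arm.get_obs())
E
```

```text
pics
side 459.26571977242423 [ 0.34395157 -0.8294735   0.70535002] [[0.965, -0.152, 0.213], [-0.262, -0.559, 0.787], [-0.001, -0.815, -0.579]] [0.02204877 0.         0.         0.         0.        ]
top 451.2150500933818 [ 0.41353791 -0.01945885  1.181372  ] [[0.005, -0.991, 0.133], [-1.0, -0.004, 0.003], [-0.003, -0.133, -0.991]] [0.03058958 0.         0.         0.         0.        ]
wrist 350.8517743174511 [ 0.20788119 -0.5415903   0.38542584] [[0.225, -0.925, -0.306], [-0.974, -0.214, -0.069], [-0.001, 0.313, -0.95]] [-0.06957297  0.          0.          0.          0.        ]
{'clock': 0.15, 'joint_positions': array([-1.55128015e+00,  1.81390237e-01,  1.60772851e+00, -2.10684320e-05,
        1.35380763e+00, -2.06291861e-01]), 'joint_vel': array([ 0.00205117, -0.00257422, -0.00448776,  0.00067208, -0.00139875,
       -0.00048922]), 'tau': array([ 7.16858449e-04, -4.34231758e+01, -3.42174447e+01,  7.02446164e-02,
        3.56044562e-02, -8.15462727e-05]), 'eef_pos': array([ 0.12874721, -0.56001971,  0.25503   ]), 'tcp_rot': array([[ 9.74612497e-01,  2.23898366e-01, -4.65979587e-05],
       [ 2.23898227e-01, -9.74611618e-01,  1.33306603e-03],
       [ 2.53056393e-04, -1.30965601e-03, -9.99999110e-01]]), 'wrist_force': array([ 0.09639821, -0.73130542, -0.42631748]), 'wrist_torque': array([-0.00400305,  0.01218165, -0.02002713]), 'finger_gap': 1.0000636260480829}
```

View pics/side0.png

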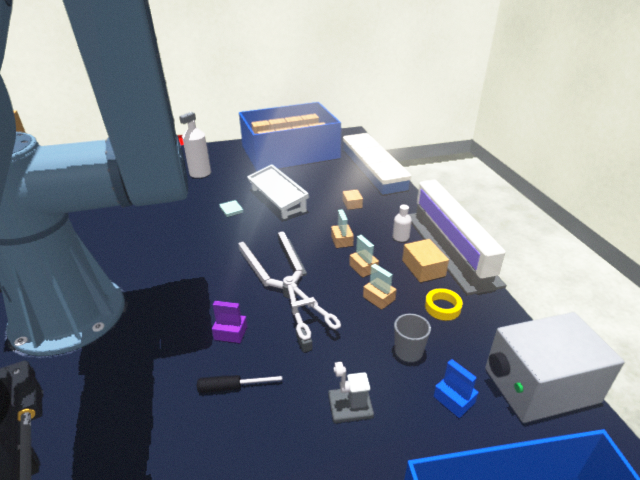

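View pics/top0.png

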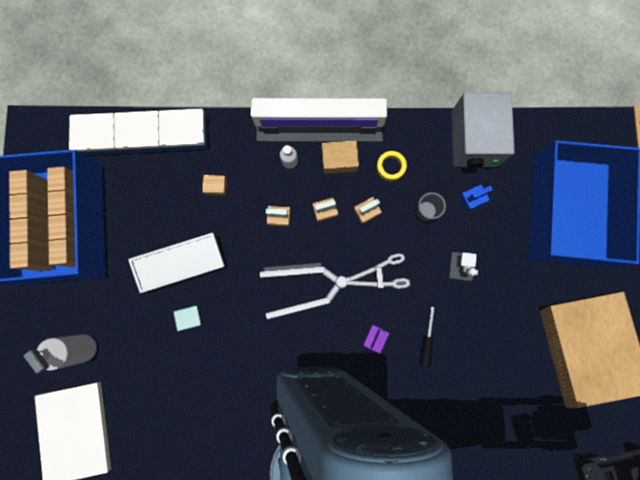

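View pics/wrist0.png

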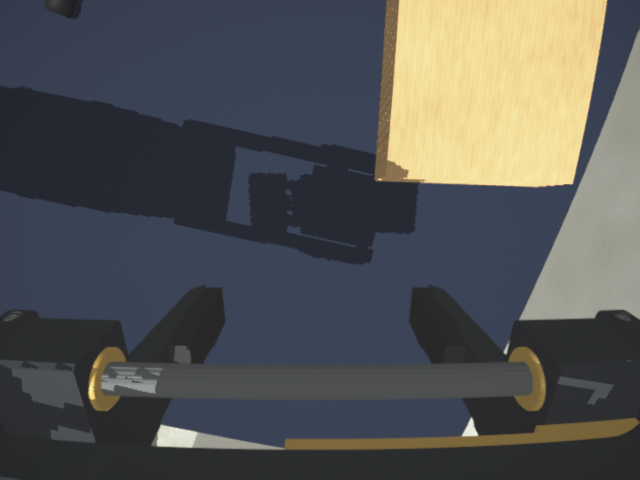

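Three wood-footed awards in the top view are at about (278,215), (325,208) and (368,210). The blue look-alike at (477,196) and the purple one at (376,338) are not meant. Enlarging to confirm.

```bash
python3 - <<'E'
from h import *
s=load('top'); crop(s,250,140,450,290,4,'c1.png'); crop(s,250,240,420,340,4.7,'c2.png'); crop(s,120,225,240,300,6,'c3.png')
crop(s,440,230,500,290,8,'c3b.png')
s=load('side'); crop(s,230,200,430,350,4,'c4.png')
E
```

```text
(no output)
```

View pics/c1.png

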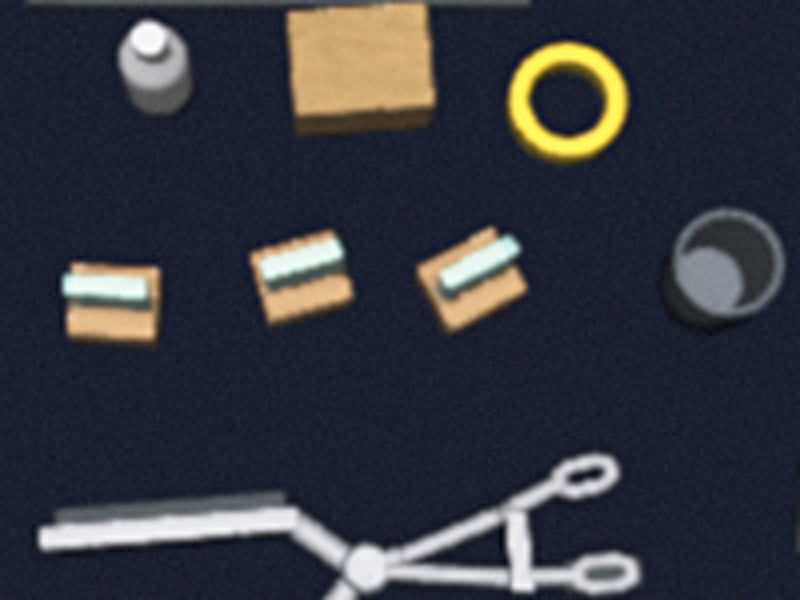

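View pics/c2.png

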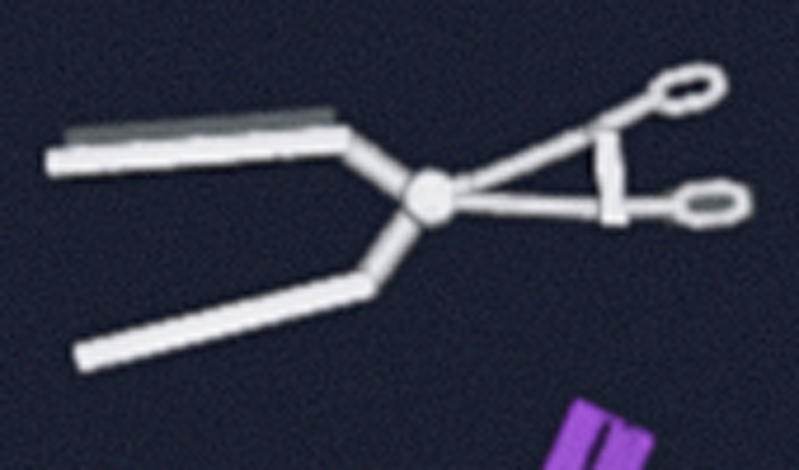

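View pics/c3.png

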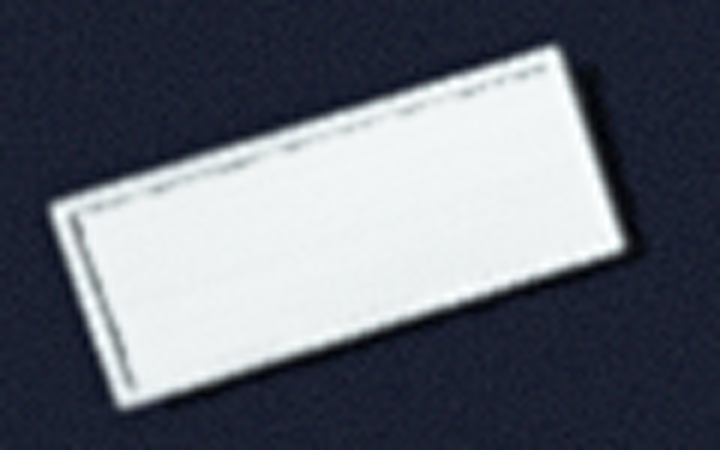

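View pics/c3b.png

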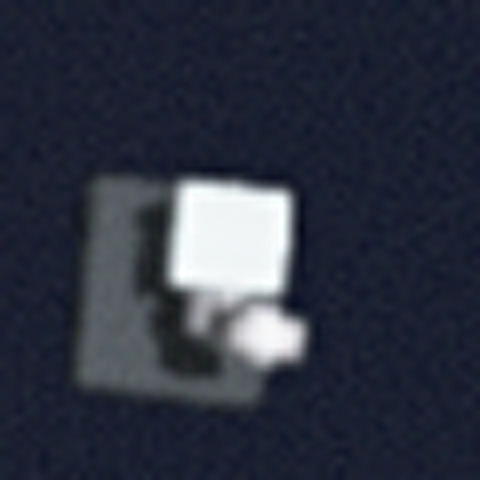

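View pics/c4.png

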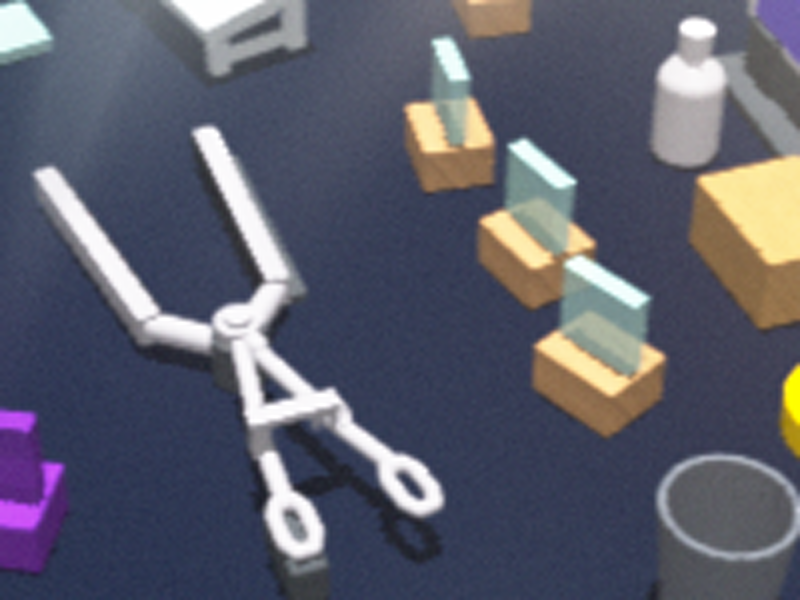

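All three, A (278,215), B (325,208) and C (368,210), have a clear plate on a natural wooden foot, which fits the description. Next I fit poses from both views.

```bash
cat > fit.py <<'E'
from h import *
from scipy.optimize import least_squares
def T(p,P):
    c,s=np.cos(p[2]),np.sin(p[2]); P=np.array(P,float)
    return np.c_[p[0]+c*P[:,0]-s*P[:,1],p[1]+s*P[:,0]+c*P[:,1],P[:,2]]
def fit(obs,p0,w=None):
    # obs: list of (snap, model pts, pixels)
    f=lambda p: np.concatenate([(proj(s,T(p,M))-np.array(U)).ravel() for s,M,U in obs])
    r=least_squares(f,p0,loss='soft_l1'); return r.x, np.abs(r.fun).reshape(-1,2).max(1).round(1)
PL=[[ .006,.025,.082],[-.006,.025,.082],[-.006,-.025,.082],[.006,-.025,.082]]
FT=[[ .023,.028,.032],[-.023,.028,.032],[-.023,-.028,.032],[.023,-.028,.032]]
FB=[[a,b,0] for a,b,c in FT]
def draw(img,s,p,M,col):
    u=np.round(proj(s,T(p,M))*16).astype(int); cv2.polylines(img,[u.reshape(-1,1,2)],True,col,1,cv2.LINE_AA,4)
E
python3 - <<'E'
from fit import *
t=load('top');s=load('side')
a=lambda L,o,k:[[o[0]+x/k,o[1]+y/k] for x,y in L]
to=lambda L:a(L,(250,140),4); so=lambda L:a(L,(230,200),4)
# order: PL +x+y(far-left), -x+y(near-left), -x-y, +x-y
D={'A':([(63,274),(63,297),(148,300),(148,278)],[(433,42),(433,42),(468,86),(468,86)],[(68,262),None,None,(160,267)],None),
'B':([(258,263),(264,286),(345,252),(340,233)],[(520,140),(507,147),(563,190),(575,182)],None,None),
'C':([(436,277),(445,295),(522,250),(515,236)],[(577,257),(563,265),(637,305),(648,298)],None,None)}
res={}
imt=t['pixels'].copy();ims=s['pixels'].copy()
for k,(pt,ps,_,_) in D.items():
    c=ray(t,to(pt),.082).mean(0)
    obs=[(t,PL,to(pt))]+([(s,PL,so(ps))] if k!='A' else [])
    p,e=fit(obs,[c[0],c[1],0.2]); res[k]=p; print(k,p.round(4),e,c.round(4))
    for M in (PL,FT,FB):
        draw(imt,t,p,M,(0,0,255));draw(ims,s,p,M,(0,0,255))
cv2.imwrite('pics/o1.png',cv2.resize(imt[190:240,250:400],None,fx=5,fy=5,interpolation=cv2.INTER_CUBIC))
cv2.imwrite('pics/o2.png',cv2.resize(ims[200:320,310:410],None,fx=5,fy=5,interpolation=cv2.INTER_CUBIC))
E
```

```text
A [ 0.6378  0.102  -0.033 ] [0.7 0.4 0.7 0.4] [0.6378 0.102  0.082 ]
B [ 0.6574 -0.0188  0.3696] [0.4 1.5 0.9 1.4 0.6 0.6 0.6 0.4] [ 0.6565 -0.0197  0.082 ]
C [ 0.655  -0.1289  0.5158] [1.1 1.5 1.2 1.9 0.4 0.6 1.3 0.4] [ 0.6532 -0.1301  0.082 ]
```

View pics/o1.png

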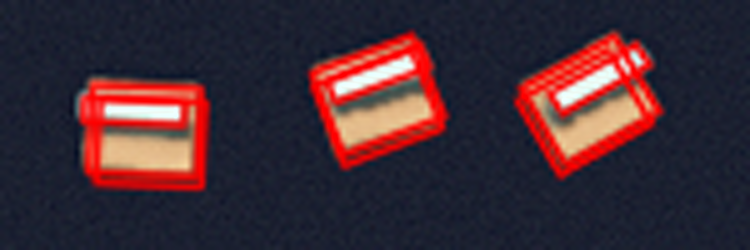

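View pics/o2.png

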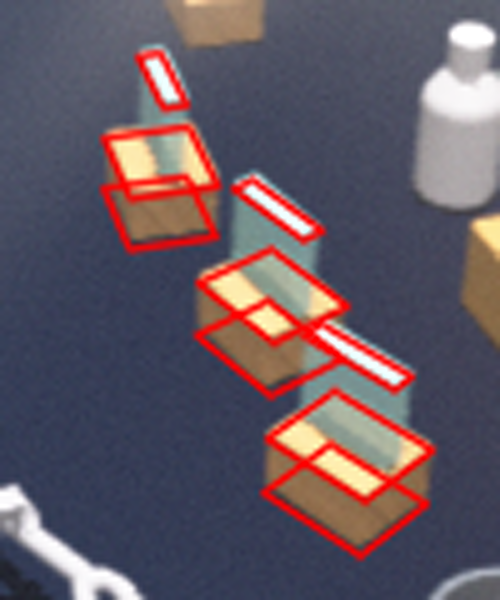

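```bash
python3 - <<'E'
from fit import *
t=load('top');s=load('side')
a=lambda L,o,k:[[o[0]+x/k,o[1]+y/k] for x,y in L]
to=lambda L:a(L,(250,240),4.7); so=lambda L:a(L,(230,200),4)
M1=[[-.015,-.150,.036],[0,0,.058],[.028,.206,.028],[.028,.041,.028]]
M2=[[-.015,-.150,.036],[0,0,.058]]
c=ray(t,to([(433,197)]),.058)[0]
p,e=fit([(t,M1,to([(712,203),(433,197),(48,178),(350,150)])),(s,M2,so([(297,525),(237,313)]))],[c[0],c[1],0])
print('clamp',p.round(4),e)
ri=lambda P:P
mr=ray(t,to([(689,90)]),.036)[0]; mr2=ray(s,so([(413,483)]),.036)[0]; print('mring',mr.round(4),mr2.round(4))
C,S=np.cos(p[2]),np.sin(p[2]); loc=lambda q:(np.array([[C,S],[-S,C]])@(q[:2]-p[:2])).round(4); print(loc(mr),loc(mr2))
# switch
t8=lambda L:a(L,(440,230),8)
print('foot',ray(t,t8([(92,176),(75,382),(258,405)]),.008).round(4),'hous',ray(t,t8([(178,180),(294,186),(286,294),(167,286)]),.065).round(4),'roller',ray(t,t8([(268,332)]),.11).round(4))
# board outline corners (rim top)
b=lambda L:a(L,(120,225),6)
for z in(.04,):print('rack',ray(t,b([(50,205),(555,42),(628,248),(122,408)]),z+.0).round(4))
im=t['pixels'].copy();im2=s['pixels'].copy()
FE=[[.028,.041,.028],[.028,.206,.028]]
R=lambda x:[[x+.012*np.cos(q),-.15+.021*np.sin(q),.036] for q in np.linspace(0,6.28,20)]
PV=[[.01*np.cos(q),.01*np.sin(q),.058] for q in np.linspace(0,6.28,20)]
for M in(FE,R(-.015),R(.048),PV,[[-.028,.041,.028],[-.028,.206,.028]]):
    draw(im,t,p,M,(0,0,255));draw(im2,s,p,M,(0,0,255))
cv2.imwrite('pics/o3.png',cv2.resize(im[240:340,250:420],None,fx=4.7,fy=4.7,interpolation=cv2.INTER_CUBIC))
crop({'pixels':im2},230,220,350,360,4,'o4.png')
crop(s,310,350,400,430,7,'o5.png'); crop(s,235,155,325,225,8,'o6.png')
E
```

```text
clamp [ 0.4676 -0.0621  0.0896] [0.5 0.6 0.1 0.4 0.3 3.4]
mring [ 0.5257 -0.2014  0.036 ] [ 0.5294 -0.1998  0.036 ]
[ 0.0454 -0.144 ] [ 0.0492 -0.1427]
foot [[ 0.5479 -0.349   0.008 ]
 [ 0.4808 -0.3413  0.008 ]
 [ 0.4738 -0.3998  0.008 ]] hous [[ 0.5403 -0.3595  0.065 ]
 [ 0.5386 -0.3951  0.065 ]
 [ 0.5051 -0.3913  0.065 ]
 [ 0.5073 -0.3549  0.065 ]] roller [[ 0.4901 -0.3705  0.11  ]]
rack [[0.5224 0.4781 0.04  ]
 [0.593  0.2688 0.04  ]
 [0.5051 0.2348 0.04  ]
 [0.4375 0.4429 0.04  ]]
```

View pics/o3.png

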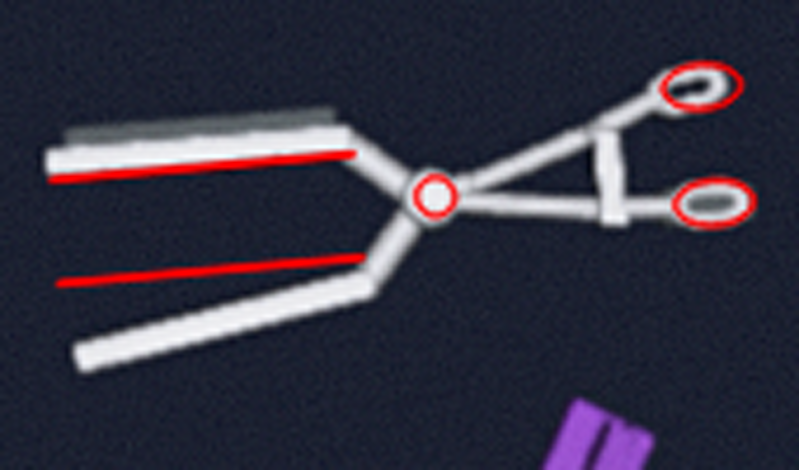

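View pics/o4.png

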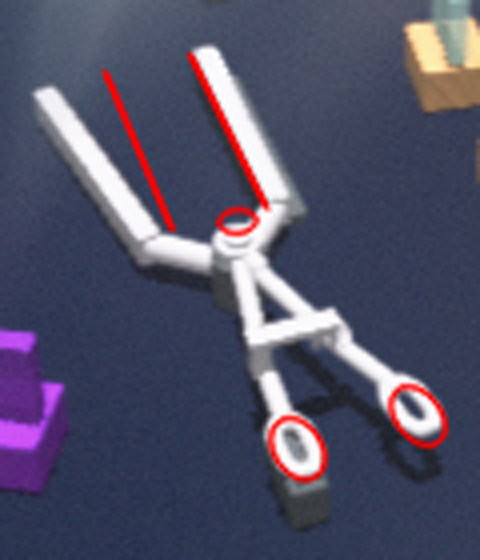

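View pics/o5.png

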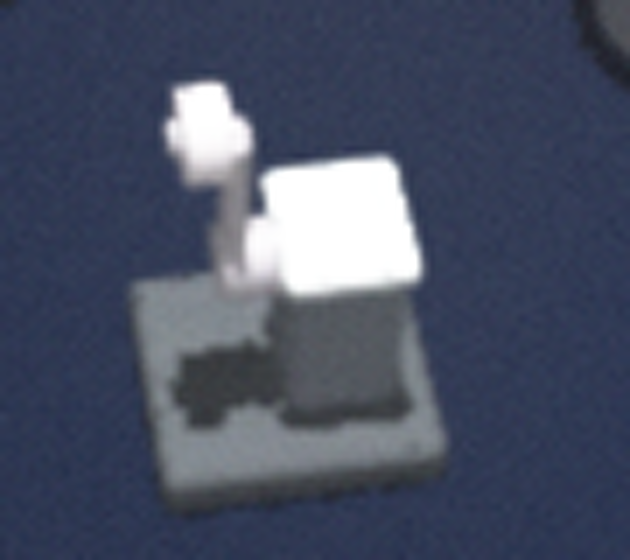

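View pics/o6.png

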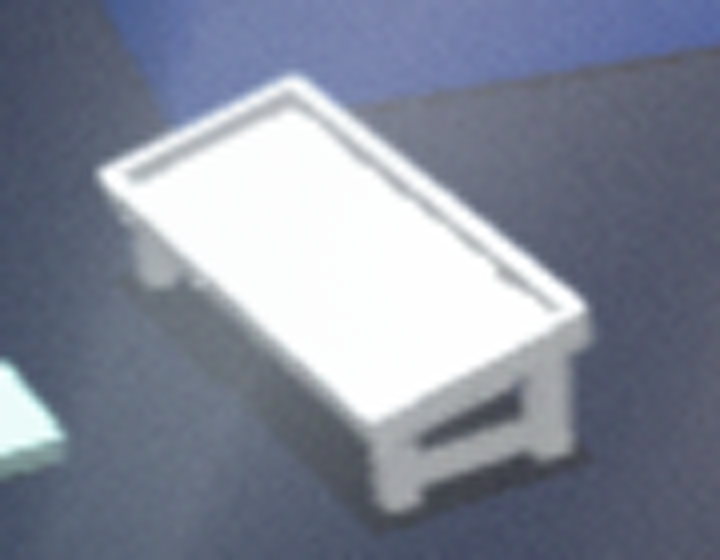

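```bash
python3 - <<'E'
from fit import *
t=load('top');s=load('side')
a=lambda L,o,k:np.array([[o[0]+x/k,o[1]+y/k] for x,y in L])
ut=a([(50,205),(555,42),(628,248),(122,408)],(120,225),6)   # (+x+y),(+x-y),(-x-y),(-x+y)
us=a([(293,75),(588,305),(373,425),(98,175)],(235,155),8)
def B(p,L):
    c,sn=np.cos(p[2]),np.sin(p[2]);cs,ss=np.cos(.2),np.sin(.2)
    R=np.array([[c,-sn,0],[sn,c,0],[0,0,1]])@np.array([[cs,0,-ss],[0,1,0],[ss,0,cs]])
    return np.array([p[0],p[1],.045])+np.array(L)@R.T
def rim(wx,wy,z): return [[wx,wy,z],[wx,-wy,z],[-wx,-wy,z],[-wx,wy,z]]
f=lambda p:np.concatenate([(proj(t,B(p,rim(.039+p[3],.103+p[3],.009)))-ut).ravel(),(proj(s,B(p,rim(.039+p[3],.103+p[3],.009)))-us).ravel()])
r=least_squares(f,[.515,.355,.3,.005]);print('board',r.x.round(4),r.fun.round(1))
for sgn in(-1,):
    pass
print('roller side',ray(s,a([(208,135)],(310,350),7),.102).round(4),'top',ray(t,a([(268,332)],(440,230),8),.102).round(4))
M=[[.014,.015,.065],[.014,-.015,.065],[-.014,-.015,.065],[-.014,.015,.065]]
F=[[.035,.03,.008],[-.035,.03,.008],[-.035,-.03,.008]]
p,e=fit([(t,F,a([(92,176),(75,382),(258,405)],(440,230),8)),(s,[[-.035,.03,.008],[-.035,-.03,.008],[.035,-.03,.008]],a([(132,285),(168,490),(445,447)],(310,350),7))],[.51,-.37,-.1]);print('switch',p.round(4),e)
im=t['pixels'].copy();im2=s['pixels'].copy()
for L in(rim(.039,.103,0),rim(.039+r.x[3],.103+r.x[3],.009)):
  for i,S_ in((im,t),(im2,s)):
    cv2.polylines(i,[np.round(proj(S_,B(r.x,L))*16).astype(int).reshape(-1,1,2)],True,(0,0,255),1,cv2.LINE_AA,4)
crop({'pixels':im},120,225,240,300,6,'o7.png');crop({'pixels':im2},235,155,325,225,8,'o8.png')
E
```

```text
board [0.5151 0.3526 0.3212 0.0056] [-0.3 -0.2  0.1  0.1 -0.6 -0.6 -0.1 -0.1  0.1  0.5  0.   0.9 -0.2  0.4
 -0.5  0.4]
roller side [[ 0.4916 -0.3685  0.102 ]] top [[ 0.4907 -0.3732  0.102 ]]
switch [ 0.5124 -0.3704 -0.1059] [1.9 1.7 1.3 0.9 1.3 1.5]
```

View pics/o7.png

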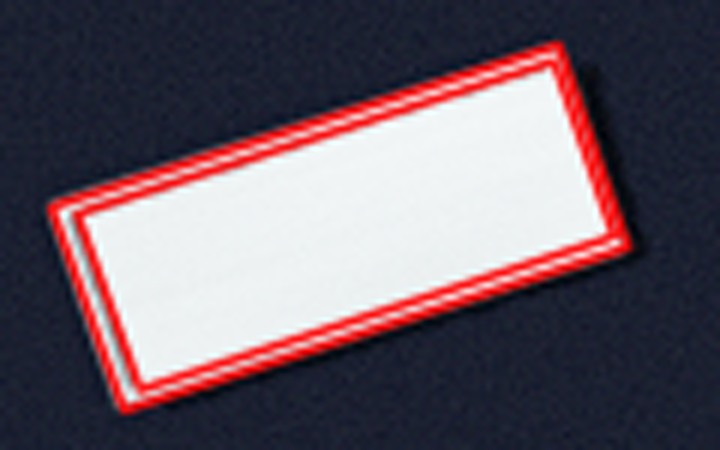

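View pics/o8.png

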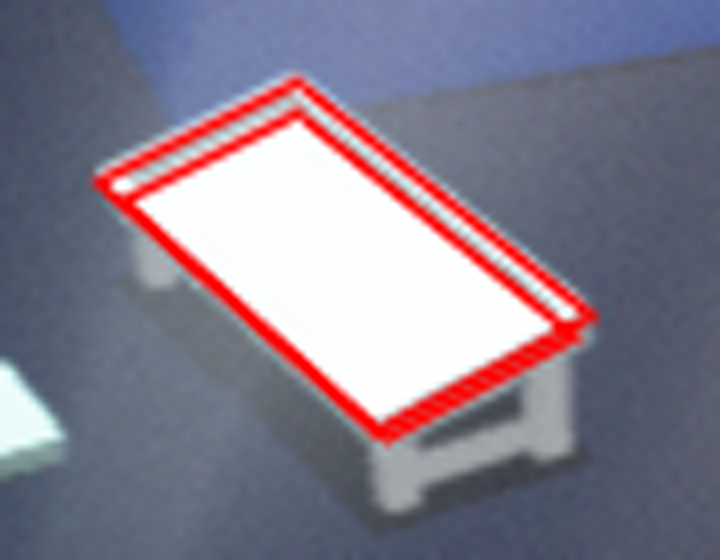

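```bash
python3 -m crank '[{"tx":0.03,"ty":0.039,"roll":0.077},{"tx":0.03,"ty":0.039,"roll":0.077},{"tx":0.03,"ty":0.039,"roll":0.077},{"tx":0.03,"ty":0.039,"roll":0.077},{"tx":0.03,"ty":0.039,"roll":0.077},{"tx":0.03,"ty":0.039,"roll":0.077},{"tx":0.03,"ty":0.039,"roll":0.077},{"tx":0.03,"ty":0.039,"roll":0.077}]'
python3 -m crank '[{"tx":0.03,"ty":0.039,"roll":0.077},{"tx":0.03,"ty":0.039,"roll":0.077},{"tx":0.03,"ty":0.039,"roll":0.077},{"tx":0.03,"ty":0.039,"roll":0.077},{"tx":0.03,"ty":0.039,"roll":0.077},{"tx":0.03,"ty":0.039,"roll":0.077},{"tx":0.03,"ty":0.039,"roll":0.077},{"tx":0.03,"ty":0.039,"roll":0.077,"claw":0.05}]'
```

```text
$[0]: bad value
$[0]: bad value
```

```bash
python3 -m crank '[{"claw":0.088,"tx":0.03,"ty":0.039,"tz":0,"roll":0.077},{"claw":0.088,"tx":0.03,"ty":0.039,"tz":0,"roll":0.077}]'
```

```text
clock: 0.35
eef_pos: [0.1886, -0.4818, 0.255]
tcp_rot: [[0.929, 0.371, 0.0], [0.371, -0.929, 0.001], [0.0, -0.001, -1.0]]
wrist_force: [0.9, 0.1, 0.3]
finger_gap: 1.001
```

```bash
python3 -m crank '[{"claw":0.088,"tx":0.03,"ty":0.039,"tz":0,"roll":0.077},{"claw":0.088,"tx":0.03,"ty":0.039,"tz":0,"roll":0.077},{"claw":0.088,"tx":0.03,"ty":0.039,"tz":0,"roll":0.077},{"claw":0.088,"tx":0.03,"ty":0.039,"tz":0,"roll":0.077},{"claw":0.088,"tx":0.03,"ty":0.039,"tz":0,"roll":0.077},{"claw":0.088,"tx":0.03,"ty":0.039,"tz":0,"roll":0.077},{"claw":0.088,"tx":0.03,"ty":0.039,"tz":0,"roll":0.077},{"claw":0.088,"tx":0.03,"ty":0.039,"tz":0,"roll":0.077}]'
python3 -m crank '[{"claw":0.05,"tx":0.03,"ty":0.039,"tz":0,"roll":0.077},{"claw":0.05,"tx":0.03,"ty":0.039,"tz":0,"roll":0.077},{"claw":0.05,"tx":0.03,"ty":0.039,"tz":0,"roll":0.077},{"claw":0.05,"tx":0.03,"ty":0.039,"tz":0,"roll":0.077},{"claw":0.05,"tx":0.03,"ty":0.039,"tz":-0.02,"roll":0.077},{"claw":0.05,"tx":0.03,"ty":0.039,"tz":-0.02,"roll":0.077},{"claw":0.05,"tx":0.03,"ty":0.039,"tz":0,"roll":0.077}]'
python3 - <<'E'
from h import *
s=snap('wrist','w1.png');snap('top','t1.png')
E
```

```text
clock: 1.15
eef_pos: [0.4295, -0.1685, 0.2558]
tcp_rot: [[0.541, 0.841, 0.0], [0.841, -0.541, -0.0], [-0.0, 0.0, -1.0]]
wrist_force: [0.7, -1.3, -0.0]
finger_gap: 0.997
clock: 1.85
eef_pos: [0.6342, 0.0997, 0.2143]
tcp_rot: [[0.033, 0.999, -0.006], [0.999, -0.033, -0.0], [-0.0, -0.006, -1.0]]
wrist_force: [0.4, 0.3, 0.8]
finger_gap: 0.569
```

View pics/w1.png

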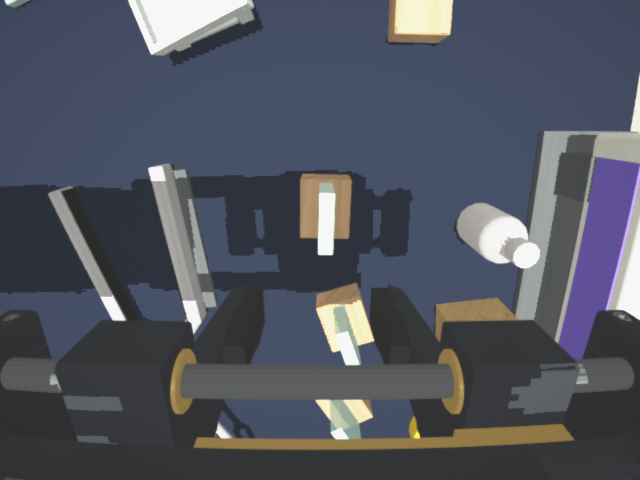

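Award A is in the wrist view at (326,207). Its plate top spans about (318,184) to (333,254), so I measure it there.

```bash
cat > wf.py <<'E'
from fit import *
E
python3 - <<'E'
from fit import *
w=load('wrist'); P=ray(w,[(318,184),(335,184),(333,254),(319,254)],.082); print(P.round(4),P.mean(0).round(4))
F=ray(w,[(301,176),(350,176),(350,238),(301,238)],.032);print(F.round(4),F.mean(0))
print(ray(w,[(328,310),(362,296),(344,311),(333,306)],.082).round(3)); print(arm.get_obs()['eef_pos'])
E
```

```text
[[0.6352 0.1369 0.082 ]
 [0.648  0.1365 0.082 ]
 [0.6455 0.0802 0.082 ]
 [0.6343 0.0805 0.082 ]] [0.6408 0.1085 0.082 ]
[[0.62   0.136  0.032 ]
 [0.6635 0.1347 0.032 ]
 [0.6634 0.0765 0.032 ]
 [0.6173 0.0779 0.032 ]] [0.64104843 0.10625308 0.032     ]
[[0.64  0.029 0.082]
 [0.669 0.042 0.082]
 [0.654 0.028 0.082]
 [0.645 0.033 0.082]]
[0.63647041 0.10266755 0.21574689]
```

```bash
python3 -m crank '[{"claw":0.05,"tx":0.002,"ty":0.001,"tz":-0.04,"roll":0},{"claw":0.05,"tx":0,"ty":0,"tz":-0.04,"roll":0},{"claw":0.05,"tx":0,"ty":0,"tz":-0.04,"roll":0},{"claw":0.05,"tx":0,"ty":0,"tz":-0.038,"roll":0},{"claw":0.05,"tx":0,"ty":0,"tz":0,"roll":0}]' 25
python3 -m crank '[{"claw":0.0,"tx":0,"ty":0,"tz":0,"roll":0},{"claw":0.0,"tx":0,"ty":0,"tz":0,"roll":0},{"claw":0.0,"tx":0,"ty":0,"tz":0,"roll":0},{"claw":0.0,"tx":0,"ty":0,"tz":0,"roll":0},{"claw":0.0,"tx":0,"ty":0,"tz":0,"roll":0}]' 25
```

```text
clock: 2.45
eef_pos: [0.6321, 0.0985, 0.0538]
tcp_rot: [[0.037, 0.999, -0.012], [0.999, -0.037, 0.0], [-0.0, -0.012, -1.0]]
wrist_force: [-0.6, 0.9, 0.2]
finger_gap: 0.565
clock: 2.95
eef_pos: [0.6384, 0.099, 0.0616]
tcp_rot: [[0.036, 0.999, 0.003], [0.999, -0.036, -0.0], [0.0, 0.003, -1.0]]
wrist_force: [2.9, -0.6, -1.1]
finger_gap: 0.14
```

```bash
python3 -m crank '[{"claw":0.0,"tx":0,"ty":0,"tz":0.04,"roll":0},{"claw":0.0,"tx":0,"ty":0,"tz":0.04,"roll":0},{"claw":0.0,"tx":-0.02,"ty":0.001,"tz":0.02,"roll":-0.144},{"claw":0.0,"tx":-0.02,"ty":0.002,"tz":0,"roll":-0.144},{"claw":0.0,"tx":-0.02,"ty":0.002,"tz":0,"roll":-0.144},{"claw":0.0,"tx":-0.02,"ty":0.002,"tz":0,"roll":-0.144},{"claw":0.0,"tx":-0.02,"ty":0.002,"tz":0,"roll":-0.144},{"claw":0.0,"tx":-0.02,"ty":0.002,"tz":0,"roll":-0.144}]' 25
python3 -m crank '[{"claw":0.0,"tx":-0.02,"ty":0.001,"tz":0,"roll":-0.144},{"claw":0.0,"tx":-0.02,"ty":0.001,"tz":0,"roll":-0.144},{"claw":0.0,"tx":-0.02,"ty":0.001,"tz":0,"roll":-0.144},{"claw":0.0,"tx":-0.014,"ty":0,"tz":-0.03,"roll":-0.144},{"claw":0.0,"tx":0,"ty":0,"tz":0,"roll":0},{"claw":0.0,"tx":0,"ty":0,"tz":0,"roll":0}]' 25
python3 - <<'E'
from h import *
snap('top','t2.png');s=snap('side','s2.png');snap('wrist','w2.png');crop(s,200,180,440,360,3.3,'c5.png')
s=load('top'); crop(s,240,180,400,330,4,'c6.png')
print(arm.get_obs()['eef_pos'],arm.get_obs()['tcp_rot'][:,0],arm.get_obs()['finger_gap'])
E
```

```text
clock: 3.75
eef_pos: [0.516, 0.1101, 0.1599]
tcp_rot: [[0.787, 0.617, -0.001], [0.617, -0.787, -0.0], [-0.0, -0.0, -1.0]]
wrist_force: [-0.2, -0.1, -2.4]
finger_gap: 0.131
clock: 4.35
eef_pos: [0.4431, 0.113, 0.1302]
tcp_rot: [[0.995, 0.099, -0.001], [0.099, -0.995, 0.0], [-0.001, -0.0, -1.0]]
wrist_force: [0.6, -0.3, -2.4]
finger_gap: 0.136
[0.44488839 0.11292707 0.13133154] [0.9953082  0.09672507 0.0024192 ] 0.13733848432605014
```

View pics/c5.png

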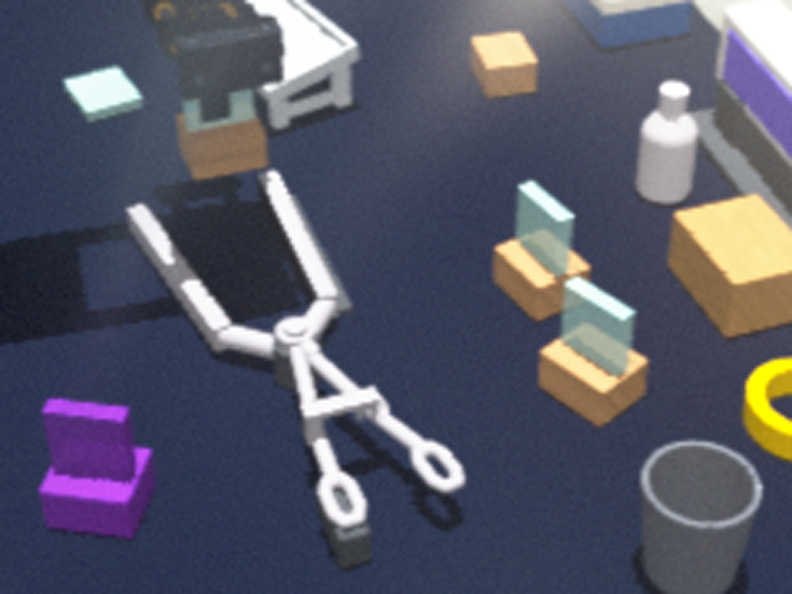

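View pics/w2.png

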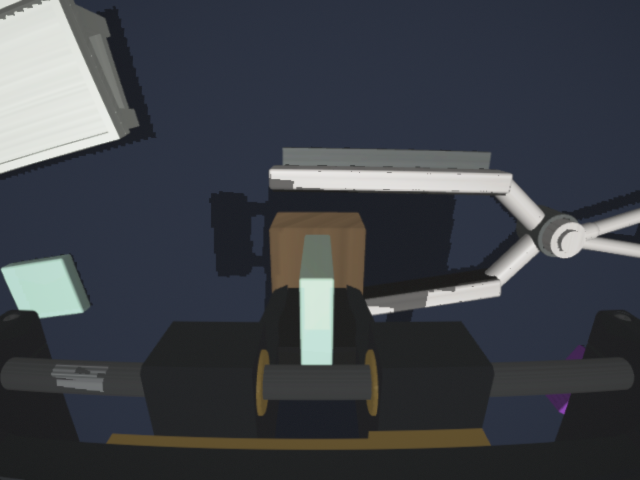

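```bash
python3 - <<'E'
from fit import *
w=load('wrist'); s=load('side')
print(ray(w,[(276,215),(360,215)],.103).round(4))
print('fence',ray(w,[(272,187),(508,191)],.028).round(4))
p=[.4676,-.0621,.0896]
print('model',T(p,[[.028,.206,.028],[.028,.041,.028]]).round(4))
u=lambda L:[[200+x/3.3,180+y/3.3] for x,y in L]
print('side foot top', ray(s,u([(180,122),(188,145),(266,132)]),.103).round(4), 'bottom',ray(s,u([(193,177),(268,164)]),.071).round(4))
E
```

```text
[[0.4825 0.1359 0.103 ]
 [0.4864 0.0969 0.103 ]]
fence [[ 0.4814  0.1468  0.028 ]
 [ 0.4952 -0.0142  0.028 ]]
model [[ 0.4771  0.1456  0.028 ]
 [ 0.4918 -0.0188  0.028 ]]
side foot top [[0.4219 0.1203 0.103 ]
 [0.4232 0.0884 0.103 ]
 [0.4803 0.0906 0.103 ]] bottom [[0.4249 0.094  0.071 ]
 [0.481  0.0962 0.071 ]]
```

```bash
python3 -m crank '[{"claw":0.0,"tx":-0.003,"ty":0,"tz":-0.025,"roll":-0.005},{"claw":0.0,"tx":0,"ty":0,"tz":-0.025,"roll":0},{"claw":0.0,"tx":0,"ty":0,"tz":-0.014,"roll":0},{"claw":0.0,"tx":0,"ty":0,"tz":-0.003,"roll":0},{"claw":0.0,"tx":0,"ty":0,"tz":-0.003,"roll":0},{"claw":0.0,"tx":0,"ty":0,"tz":0,"roll":0}]' 25
```

```text
clock: 5.1
eef_pos: [0.4416, 0.1129, 0.0612]
tcp_rot: [[0.996, 0.09, 0.002], [0.09, -0.996, -0.0], [0.002, 0.0, -1.0]]
wrist_force: [0.5, -0.5, -2.3]
finger_gap: 0.136
```

```bash
python3 -m crank '[{"claw":0.0,"tx":0,"ty":0,"tz":-0.002,"roll":0},{"claw":0.0,"tx":0,"ty":0,"tz":-0.001,"roll":0},{"claw":0.0,"tx":0,"ty":0,"tz":0,"roll":0}]' 25
```

```text
clock: 5.4
eef_pos: [0.4421, 0.113, 0.0606]
tcp_rot: [[0.996, 0.091, 0.003], [0.091, -0.996, -0.001], [0.003, 0.001, -1.0]]
wrist_force: [-11.6, -2.1, 29.5]
finger_gap: 0.13
```

```bash
python3 -m crank '[{"claw":0.0,"tx":0,"ty":0,"tz":0.002,"roll":0},{"claw":0.045,"tx":0,"ty":0,"tz":0,"roll":0},{"claw":0.045,"tx":0,"ty":0,"tz":0,"roll":0},{"claw":0.045,"tx":0,"ty":0,"tz":0.02,"roll":0},{"claw":0.045,"tx":0,"ty":0,"tz":0.04,"roll":0},{"claw":0.045,"tx":0.02,"ty":-0.03,"tz":0.04,"roll":0},{"claw":0.045,"tx":0.02,"ty":-0.04,"tz":0.03,"roll":0},{"claw":0.045,"tx":0.02,"ty":-0.04,"tz":0,"roll":0.1}]' 25
python3 - <<'E'
from h import *
s=snap('top','t3.png'); crop(s,240,180,400,330,5,'c7.png');s=snap('side','s3.png');crop(s,200,180,440,360,3.3,'c8.png')
E
```

```text
clock: 6.2
eef_pos: [0.5008, 0.0068, 0.1889]
tcp_rot: [[0.981, 0.192, 0.009], [0.192, -0.981, -0.002], [0.008, 0.003, -1.0]]
wrist_force: [1.2, 1.0, 0.5]
finger_gap: 0.51
```

View pics/c7.png

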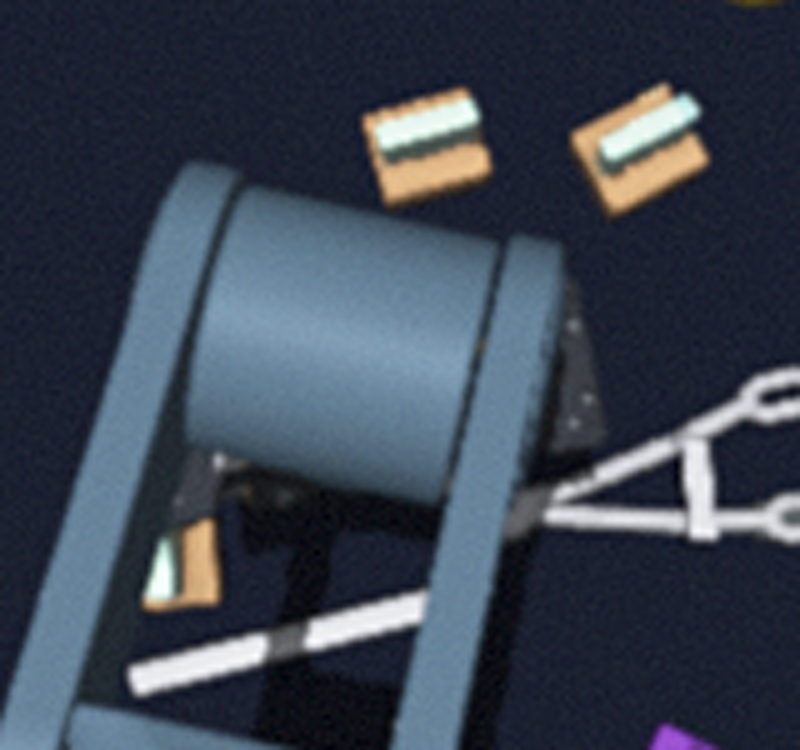

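View pics/c8.png

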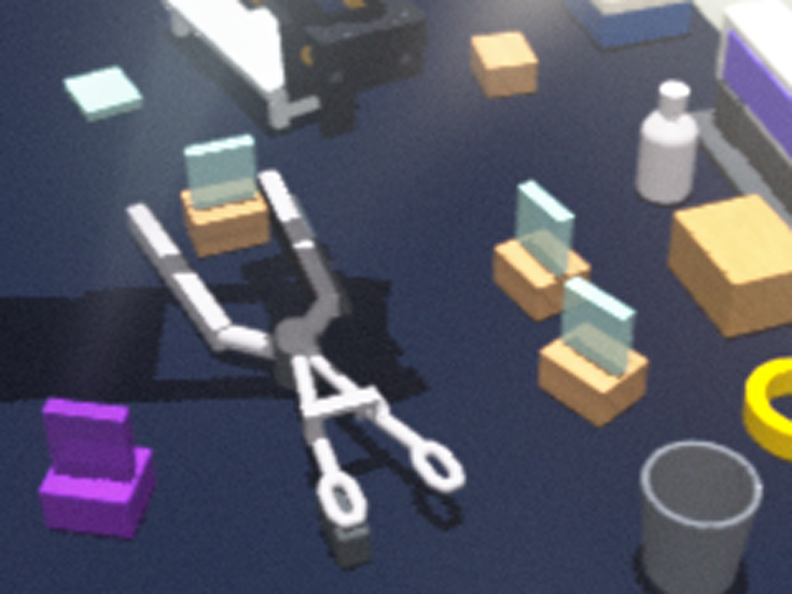

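```bash
python3 -m crank '[{"claw":0.05,"tx":0.013,"ty":-0.002,"tz":0,"roll":0.146},{"claw":0.05,"tx":0.013,"ty":-0.002,"tz":0,"roll":0.146},{"claw":0.05,"tx":0.013,"ty":-0.002,"tz":0,"roll":0.146},{"claw":0.05,"tx":0.013,"ty":-0.002,"tz":0,"roll":0.146},{"claw":0.05,"tx":0.013,"ty":-0.002,"tz":0,"roll":0.146},{"claw":0.05,"tx":0.013,"ty":-0.002,"tz":0,"roll":0.146},{"claw":0.05,"tx":0.013,"ty":-0.002,"tz":0,"roll":0.146},{"claw":0.05,"tx":0.013,"ty":-0.002,"tz":0,"roll":0.146}]' 25
python3 -m crank '[{"claw":0.05,"tx":0.013,"ty":-0.002,"tz":0,"roll":0.146},{"claw":0.05,"tx":0.013,"ty":-0.002,"tz":0,"roll":0.146},{"claw":0.05,"tx":0.013,"ty":-0.002,"tz":0,"roll":0.146},{"claw":0.05,"tx":0.013,"ty":-0.004,"tz":0,"roll":0.141},{"claw":0.05,"tx":0,"ty":0,"tz":0,"roll":0},{"claw":0.05,"tx":0,"ty":0,"tz":0,"roll":0}]' 25
python3 - <<'E'
from h import *
s=snap('side','s4.png');crop(s,300,190,420,320,4.5,'c9.png');s=snap('wrist','w4.png');print(arm.get_obs()['eef_pos'])
E
```

```text
clock: 7.1
eef_pos: [0.6013, -0.0073, 0.1832]
tcp_rot: [[0.206, 0.979, -0.001], [0.979, -0.206, 0.001], [0.0, -0.002, -1.0]]
wrist_force: [-0.6, 0.8, 0.2]
finger_gap: 0.566
clock: 7.7
eef_pos: [0.6526, -0.0174, 0.1831]
tcp_rot: [[-0.354, 0.935, -0.002], [0.935, 0.354, 0.001], [0.001, -0.001, -1.0]]
wrist_force: [-0.2, 0.3, 0.4]
finger_gap: 0.563
[ 0.65253876 -0.017444    0.1835507 ]
```

View pics/c9.png

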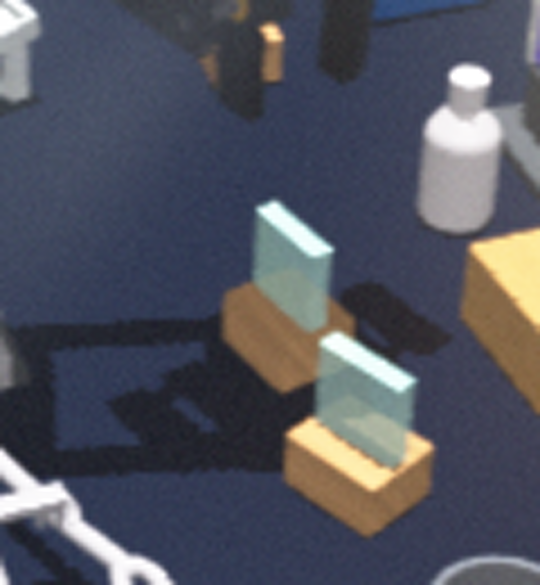

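View pics/w4.png

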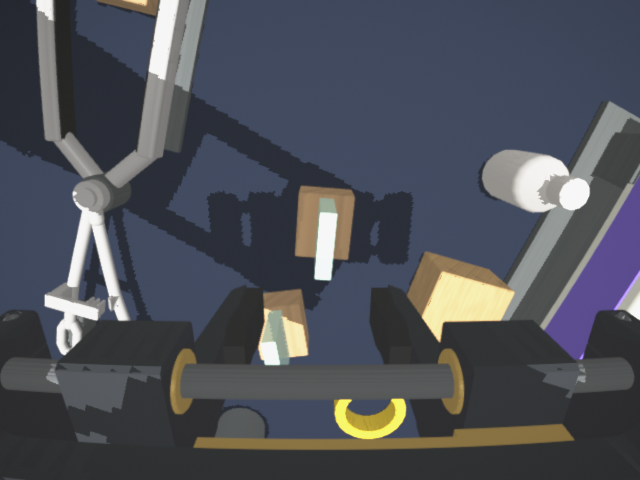

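Award B is at (325,225) in the wrist view, turned slightly against the jaws.

```bash
python3 - <<'E'
from fit import *
w=load('wrist');s=load('side');t=load('top')
crop(w,280,170,380,300,4.5,'c10.png')
F=ray(w,[(301,187),(354,190),(350,260),(296,254)],.032);print(F.round(4),F.mean(0))
d=F[0]-F[3]+F[1]-F[2];print('award y yaw',np.arctan2(d[1],d[0])-np.pi/2, 'tool',np.arctan2(.935,-.354)-np.pi/2)
E
```

```text
[[ 0.6289  0.0077  0.032 ]
 [ 0.6699  0.0207  0.032 ]
 [ 0.6903 -0.0369  0.032 ]
 [ 0.6447 -0.0483  0.032 ]] [ 0.65845017 -0.01420439  0.032     ]
award y yaw 0.3084830556736895 tool 0.3619315120033815
```

View pics/c10.png

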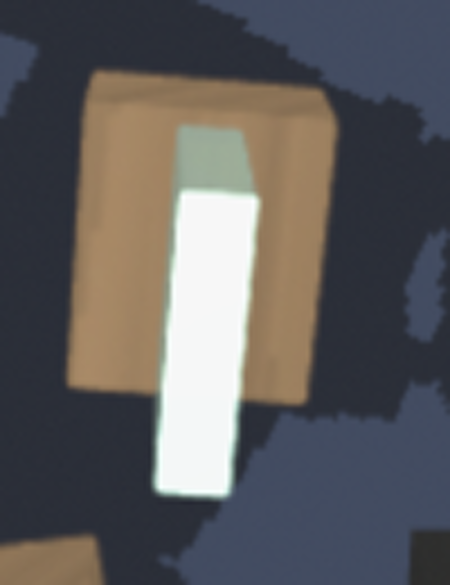

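```bash
python3 - <<'E'
from fit import *
w=load('wrist')
a=lambda L:[[280+x/4.5,170+y/4.5] for x,y in L]
# left in image = -x award? far(top of image)=+y
P=ray(w,a([(180,190),(260,198),(235,497),(155,490)]),.082); F=ray(w,a([(88,100),(336,120),(308,404),(67,385)]),.032)
for Q in(P,F):
    d=Q[0]-Q[3]+Q[1]-Q[2];print(Q.mean(0).round(4),np.arctan2(d[1],d[0])-np.pi/2,np.linalg.norm(Q[0]-Q[3]),np.linalg.norm(Q[0]-Q[1]))
E
```

```text
[ 0.659  -0.0171  0.082 ] 0.29351379861329896 0.04985758714383076 0.012179352697175471
[ 0.6588 -0.017   0.032 ] 0.2878018041554553 0.05534288473764285 0.04506514605389281
```

```bash
python3 -m crank '[{"claw":0.05,"tx":0.004,"ty":0,"tz":-0.04,"roll":-0.07},{"claw":0.05,"tx":0,"ty":0,"tz":-0.04,"roll":0},{"claw":0.05,"tx":0,"ty":0,"tz":-0.03,"roll":0},{"claw":0.05,"tx":0,"ty":0,"tz":-0.014,"roll":0},{"claw":0.05,"tx":0,"ty":0,"tz":0,"roll":0}]' 25
python3 -m crank '[{"claw":0.0,"tx":0,"ty":0,"tz":0,"roll":0},{"claw":0.0,"tx":0,"ty":0,"tz":0,"roll":0},{"claw":0.0,"tx":0,"ty":0,"tz":0,"roll":0},{"claw":0.0,"tx":0,"ty":0,"tz":0,"roll":0},{"claw":0.0,"tx":0,"ty":0,"tz":0,"roll":0}]' 25
```

```text
clock: 8.3
eef_pos: [0.6554, -0.0175, 0.0578]
tcp_rot: [[-0.291, 0.957, -0.004], [0.957, 0.291, 0.001], [0.002, -0.004, -1.0]]
wrist_force: [0.2, 0.4, 0.5]
finger_gap: 0.569
clock: 8.8
eef_pos: [0.6579, -0.018, 0.0609]
tcp_rot: [[-0.292, 0.957, 0.002], [0.957, 0.292, -0.0], [-0.001, 0.001, -1.0]]
wrist_force: [3.0, 1.2, 1.7]
finger_gap: 0.136
```

```bash
python3 -m crank '[{"claw":0.0,"tx":0,"ty":0,"tz":0.05,"roll":0},{"claw":0.0,"tx":0,"ty":0,"tz":0.05,"roll":0},{"claw":0.0,"tx":-0.016,"ty":0.006,"tz":0.01,"roll":-0.137},{"claw":0.0,"tx":-0.016,"ty":0.006,"tz":0,"roll":-0.137},{"claw":0.0,"tx":-0.016,"ty":0.006,"tz":0,"roll":-0.137},{"claw":0.0,"tx":-0.016,"ty":0.006,"tz":0,"roll":-0.137},{"claw":0.0,"tx":-0.016,"ty":0.006,"tz":0,"roll":-0.137},{"claw":0.0,"tx":-0.016,"ty":0.006,"tz":0,"roll":-0.137}]' 25
python3 -m crank '[{"claw":0.0,"tx":-0.016,"ty":0.006,"tz":0,"roll":-0.137},{"claw":0.0,"tx":-0.016,"ty":0.006,"tz":0,"roll":-0.137},{"claw":0.0,"tx":-0.016,"ty":0.006,"tz":0,"roll":-0.137},{"claw":0.0,"tx":-0.016,"ty":0.006,"tz":0,"roll":-0.137},{"claw":0.0,"tx":-0.016,"ty":0.007,"tz":0,"roll":-0.137},{"claw":0.0,"tx":-0.016,"ty":0.007,"tz":0,"roll":-0.137},{"claw":0.0,"tx":-0.013,"ty":0.006,"tz":-0.02,"roll":-0.133},{"claw":0.0,"tx":0,"ty":0,"tz":0,"roll":0}]' 25
python3 -m crank '[{"claw":0.0,"tx":0,"ty":0,"tz":0,"roll":0}]' 25
python3 - <<'E'
from h import *
snap('wrist','w5.png')
E
```

```text
clock: 9.6
eef_pos: [0.56, 0.0184, 0.1694]
tcp_rot: [[0.507, 0.862, -0.001], [0.862, -0.507, 0.0], [-0.0, -0.001, -1.0]]
wrist_force: [-1.4, -1.5, -3.2]
finger_gap: 0.136
clock: 10.4
eef_pos: [0.4486, 0.063, 0.1476]
tcp_rot: [[0.996, 0.089, -0.006], [0.089, -0.996, 0.001], [-0.006, -0.002, -1.0]]
wrist_force: [-0.8, -0.7, -3.9]
finger_gap: 0.133
clock: 10.5
eef_pos: [0.4522, 0.062, 0.15]
tcp_rot: [[0.996, 0.094, -0.001], [0.094, -0.996, -0.0], [-0.001, -0.0, -1.0]]
wrist_force: [1.3, 0.0, -3.8]
finger_gap: 0.132
```

View pics/w5.png

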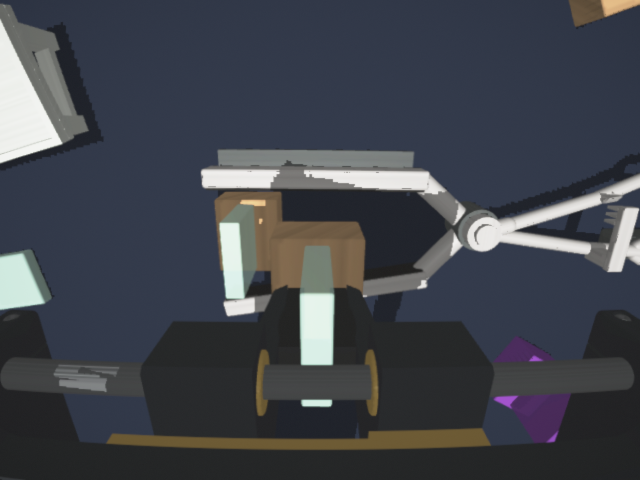

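```bash
python3 - <<'E'
from fit import *
w=load('wrist'); crop(w,200,150,380,320,4.4,'c11.png')
E
```

```text
(no output)
```

View pics/c11.png

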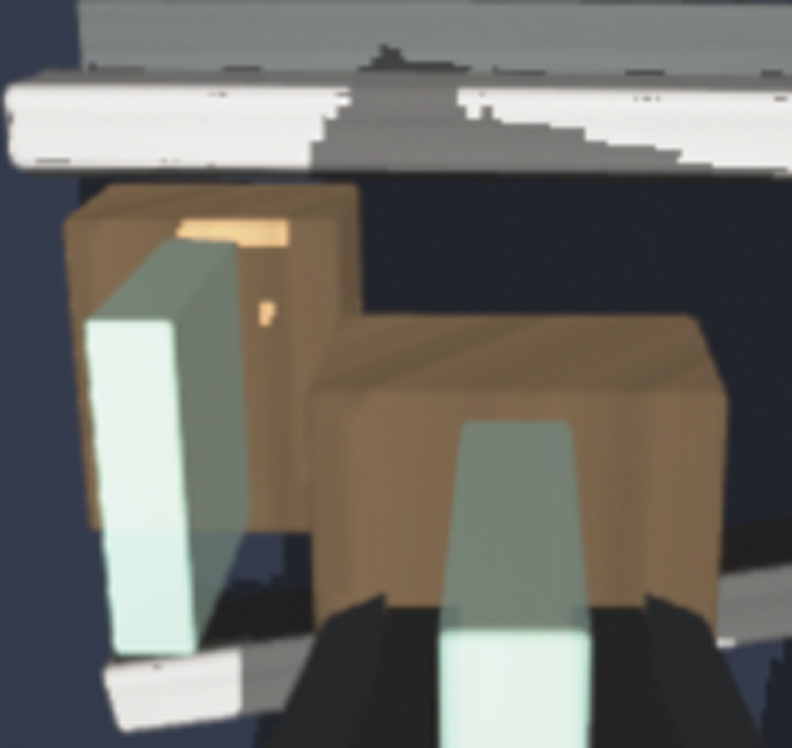

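```bash
python3 - <<'E'
from fit import *
w=load('wrist'); a=lambda L:[[200+x/4.4,150+y/4.4] for x,y in L]
def loc(P,p=(.4676,-.0621,.0896)):
    c,s=np.cos(p[2]),np.sin(p[2]); return ((P[:,:2]-p[:2])@np.array([[c,-s],[s,c]])).round(4)
print('A foot top far',loc(ray(w,a([(65,220),(358,215)]),.032)),'near',loc(ray(w,a([(90,530)]),.032)))
print('A plate',loc(ray(w,a([(85,320),(173,320),(195,655),(113,655)]),.082)).mean(0))
print('B foot top far',loc(ray(w,a([(312,390),(727,395)]),.122)),'bottom far',loc(ray(w,a([(345,318),(695,318)]),.09)))
print('fence in',loc(ray(w,a([(15,168),(780,175)]),.028)))
E
```

```text
A foot top far [[0.0229 0.1992]
 [0.0238 0.1507]] near [[-0.0326  0.1995]]
A plate [-0.005     0.176925]
B foot top far [[0.0238 0.1471]
 [0.0235 0.1021]] bottom far [[0.0228 0.1469]
 [0.023  0.102 ]]
fence in [[0.0308 0.208 ]
 [0.0301 0.0812]]
```

```bash
python3 -m crank '[{"claw":0.0,"tx":0.004,"ty":0,"tz":-0.04,"roll":0},{"claw":0.0,"tx":0,"ty":0,"tz":-0.03,"roll":0},{"claw":0.0,"tx":0,"ty":0,"tz":-0.013,"roll":0},{"claw":0.0,"tx":0,"ty":0,"tz":-0.003,"roll":0},{"claw":0.0,"tx":0,"ty":0,"tz":0,"roll":0},{"claw":0.0,"tx":0,"ty":0,"tz":-0.002,"roll":0},{"claw":0.0,"tx":0,"ty":0,"tz":0,"roll":0}]' 25
```

```text
clock: 11.25
eef_pos: [0.4518, 0.0607, 0.064]
tcp_rot: [[0.995, 0.094, -0.014], [0.094, -0.996, -0.002], [-0.015, 0.001, -1.0]]
wrist_force: [-36.5, -9.1, 47.4]
finger_gap: 0.133
```

```bash
python3 -m crank '[{"claw":0.0,"tx":0,"ty":0,"tz":0.003,"roll":0},{"claw":0.0,"tx":0,"ty":0,"tz":0,"roll":0}]' 25
python3 - <<'E'
from h import *
s=snap('side','s6.png');crop(s,220,200,330,300,6,'c12.png');w=snap('wrist','w6.png')
crop(w,180,130,400,320,3.6,'c13.png')
E
```

```text
clock: 11.45
eef_pos: [0.4533, 0.0614, 0.0655]
tcp_rot: [[0.996, 0.093, -0.009], [0.093, -0.996, -0.001], [-0.009, -0.0, -1.0]]
wrist_force: [-19.7, -3.8, 17.0]
finger_gap: 0.133
```

View pics/c12.png

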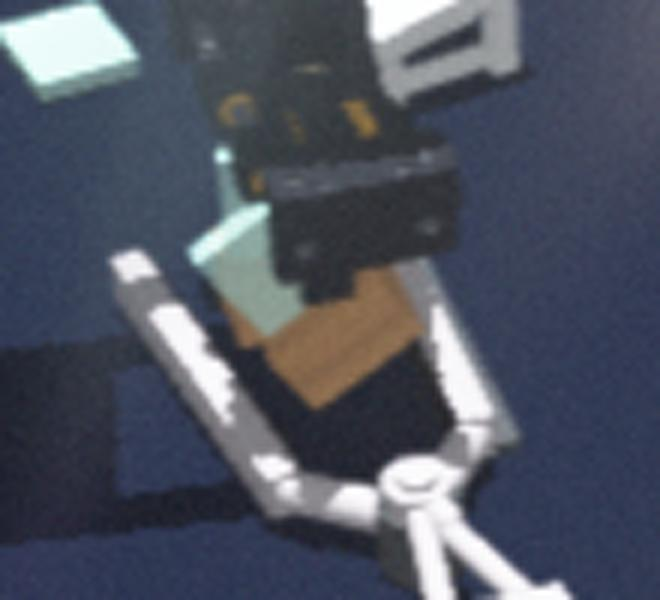

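View pics/c13.png

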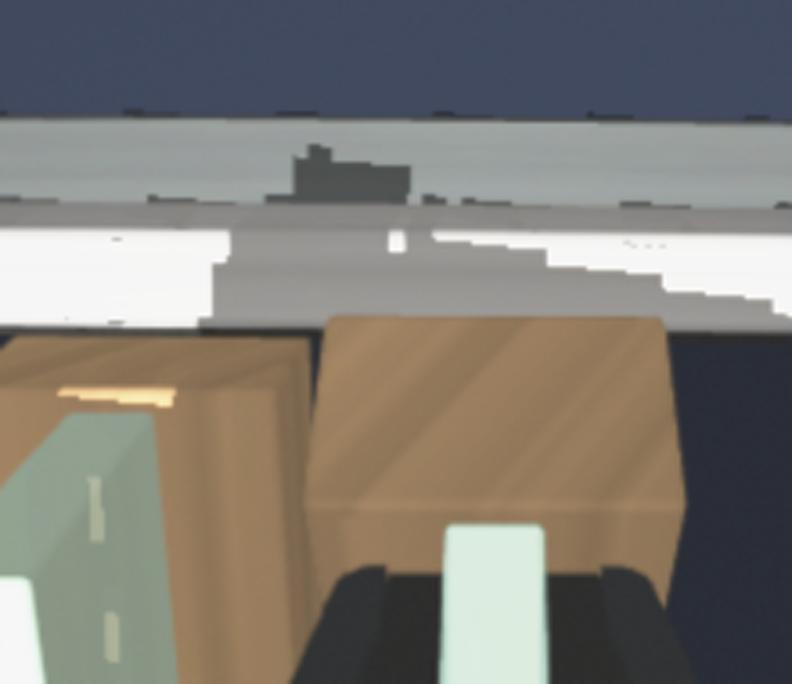

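```bash
python3 -m crank '[{"claw":0.0,"tx":-0.002,"ty":0,"tz":0.015,"roll":0},{"claw":0.0,"tx":-0.006,"ty":0,"tz":0.01,"roll":0},{"claw":0.0,"tx":0,"ty":0,"tz":0,"roll":0},{"claw":0.0,"tx":0,"ty":0,"tz":0,"roll":0}]' 25
python3 - <<'E'
from h import *
s=snap('side','s7.png');crop(s,220,200,330,300,6,'c12.png');w=snap('wrist','w7.png')
crop(w,180,130,400,320,3.6,'c13.png')
E
```

```text
clock: 11.95
eef_pos: [0.4496, 0.0617, 0.0906]
tcp_rot: [[0.996, 0.091, 0.002], [0.091, -0.996, -0.0], [0.002, 0.0, -1.0]]
wrist_force: [0.6, 0.2, -3.7]
finger_gap: 0.137
```

View pics/c12.png

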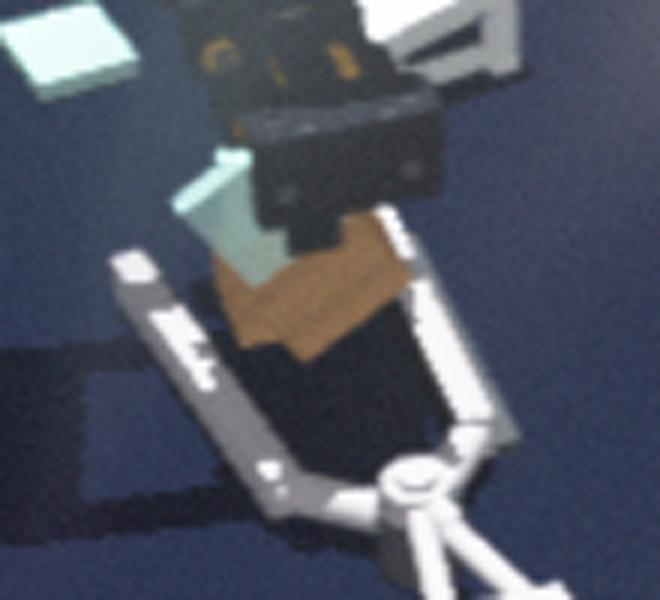

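View pics/c13.png

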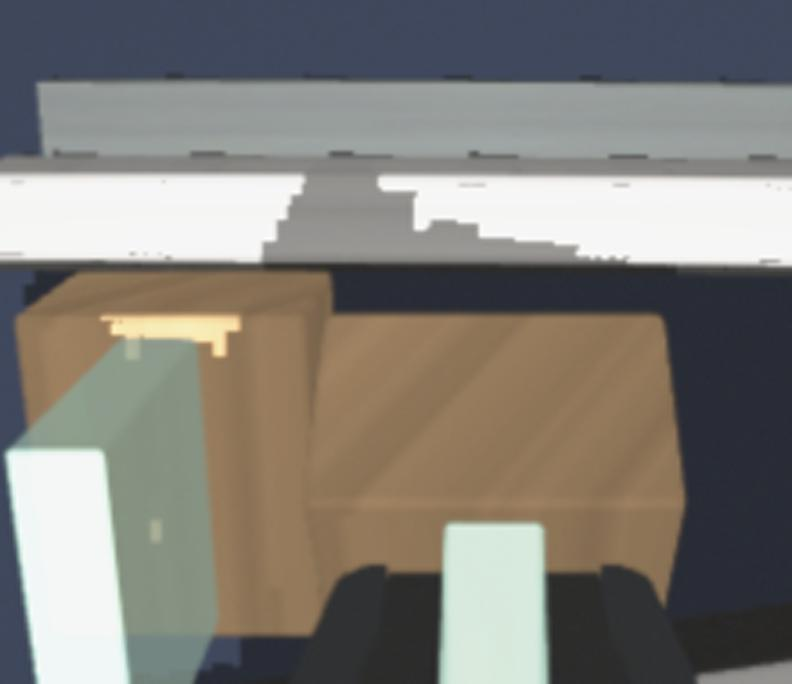

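```bash
python3 -m crank '[{"claw":0.0,"tx":0,"ty":0,"tz":-0.015,"roll":0},{"claw":0.0,"tx":0,"ty":0,"tz":-0.004,"roll":0},{"claw":0.0,"tx":0,"ty":0,"tz":0,"roll":0}]' 25
python3 -m crank '[{"claw":0.0,"tx":0,"ty":0,"tz":0,"roll":0},{"claw":0.0,"tx":0,"ty":0,"tz":0,"roll":0},{"claw":0.0,"tx":0,"ty":0,"tz":0,"roll":0}]' 4
python3 - <<'E'
from h import *
s=snap('side','s8.png');crop(s,220,200,330,300,6,'c12.png');w=snap('wrist','w8.png')
crop(w,180,130,400,320,3.6,'c13.png')
E
```

```text
clock: 12.35
eef_pos: [0.4475, 0.0621, 0.07]
tcp_rot: [[0.996, 0.09, -0.003], [0.09, -0.996, 0.0], [-0.003, -0.001, -1.0]]
wrist_force: [0.5, 0.4, -2.9]
finger_gap: 0.135
clock: 12.65
eef_pos: [0.4487, 0.062, 0.0714]
tcp_rot: [[0.996, 0.09, 0.001], [0.09, -0.996, -0.0], [0.001, 0.0, -1.0]]
wrist_force: [0.1, -0.6, -3.5]
finger_gap: 0.139
```

View pics/c12.png

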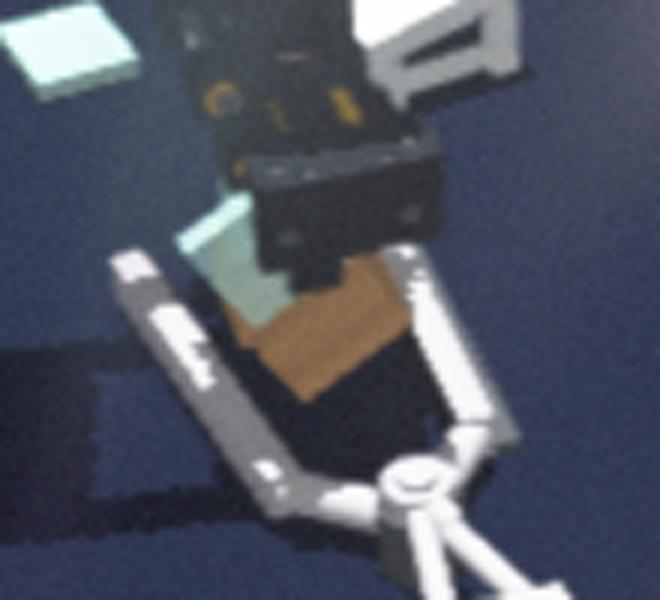

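View pics/c13.png

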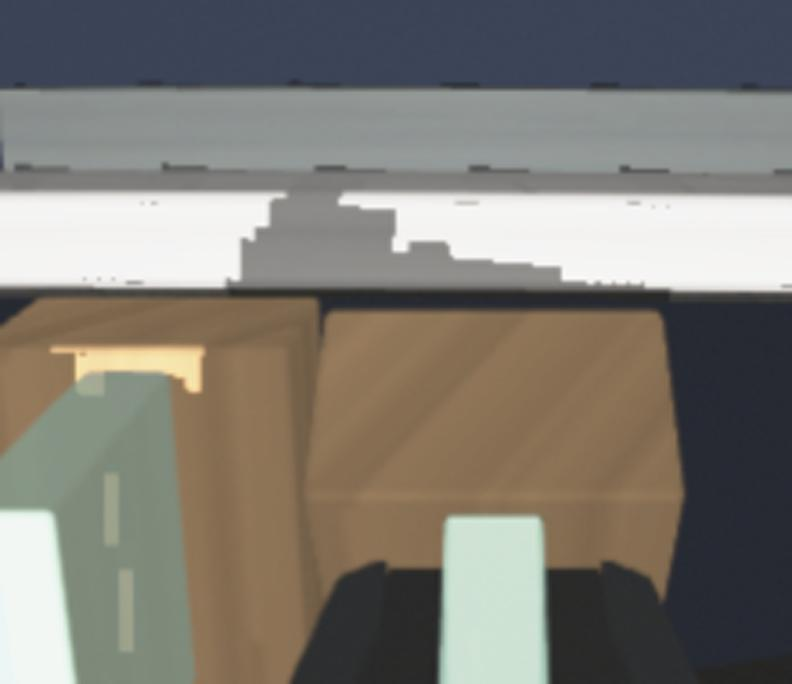

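```bash
python3 -m crank '[{"claw":0.0,"tx":0,"ty":0,"tz":-0.003,"roll":0},{"claw":0.0,"tx":0,"ty":0,"tz":-0.002,"roll":0},{"claw":0.0,"tx":0,"ty":0,"tz":0,"roll":0}]' 3
python3 -m crank '[{"claw":0.016,"tx":0,"ty":0,"tz":0,"roll":0},{"claw":0.016,"tx":0,"ty":0,"tz":0,"roll":0},{"claw":0.016,"tx":0,"ty":0,"tz":0,"roll":0}]' 3
python3 - <<'E'
from h import *
s=snap('side','s9.png');crop(s,220,200,330,300,6,'c12.png');w=snap('wrist','w9.png')
crop(w,180,130,400,320,3.6,'c13.png')
E
```

```text
clock: 13.05
eef_pos: [0.4482, 0.062, 0.0658]
tcp_rot: [[0.996, 0.09, -0.0], [0.09, -0.996, 0.0], [-0.0, -0.0, -1.0]]
wrist_force: [-0.3, 0.6, -3.4]
finger_gap: 0.137
clock: 13.35
eef_pos: [0.4488, 0.062, 0.0664]
tcp_rot: [[0.996, 0.09, 0.001], [0.09, -0.996, -0.0], [0.001, 0.0, -1.0]]
wrist_force: [0.2, 0.9, -0.3]
finger_gap: 0.181
```

View pics/c12.png

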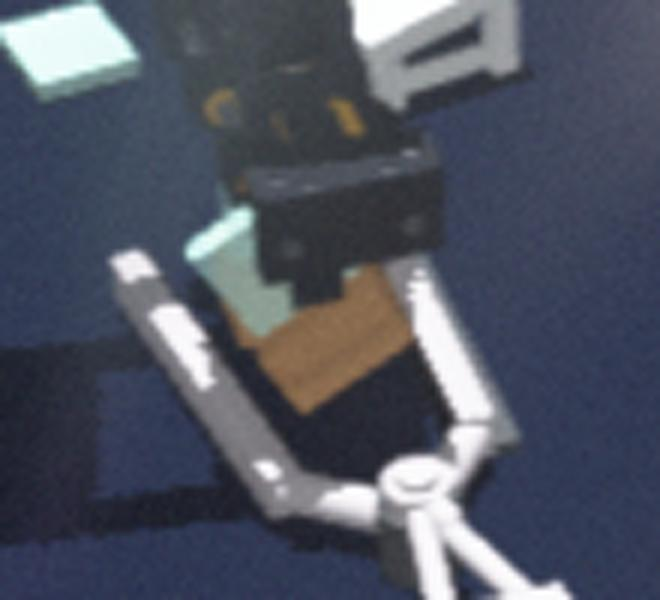

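View pics/c13.png

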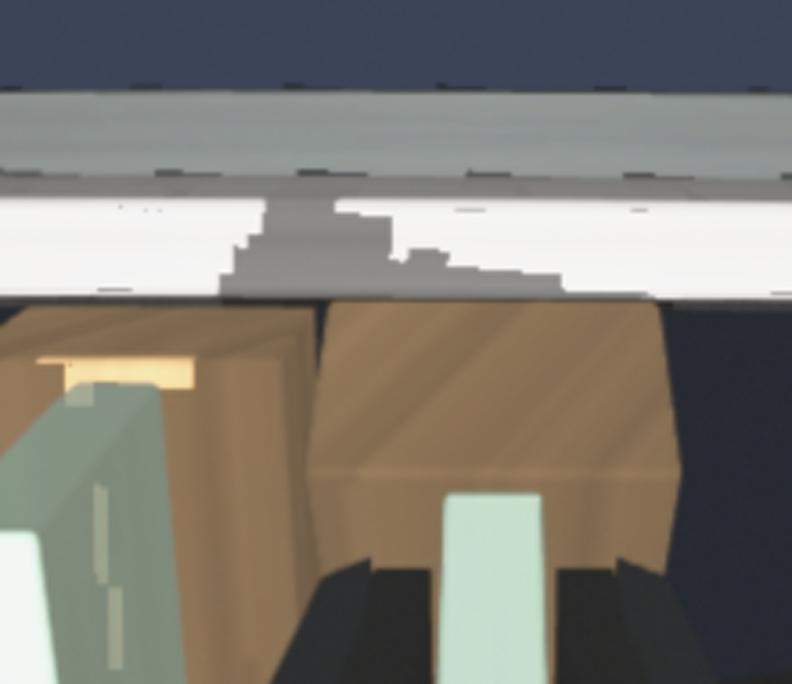

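```bash
python3 -m crank '[{"claw":0.0,"tx":0,"ty":0,"tz":0,"roll":0},{"claw":0.0,"tx":0,"ty":0,"tz":0,"roll":0},{"claw":0.0,"tx":0,"ty":0,"tz":0.006,"roll":0},{"claw":0.0,"tx":-0.006,"ty":0,"tz":0.004,"roll":0},{"claw":0.0,"tx":-0.008,"ty":0.001,"tz":0,"roll":0},{"claw":0.0,"tx":0,"ty":0,"tz":-0.008,"roll":0},{"claw":0.0,"tx":0,"ty":0,"tz":0,"roll":0}]' 12
python3 -m crank '[{"claw":0.016,"tx":0,"ty":0,"tz":0,"roll":0},{"claw":0.016,"tx":0,"ty":0,"tz":0,"roll":0},{"claw":0.016,"tx":0,"ty":0,"tz":0,"roll":0}]' 12
python3 - <<'E'
from h import *
s=snap('side','s10.png');crop(s,220,200,330,300,6,'c12.png');w=snap('wrist','w10.png')
crop(w,180,130,400,320,3.6,'c13.png')
E
```

```text
clock: 14.15
eef_pos: [0.4338, 0.0631, 0.0673]
tcp_rot: [[0.996, 0.09, -0.0], [0.09, -0.996, 0.0], [-0.0, -0.0, -1.0]]
wrist_force: [1.5, 1.5, -3.5]
finger_gap: 0.136
clock: 14.45
eef_pos: [0.4347, 0.063, 0.0682]
tcp_rot: [[0.996, 0.09, 0.0], [0.09, -0.996, -0.0], [0.0, 0.0, -1.0]]
wrist_force: [0.5, 0.3, 0.4]
finger_gap: 0.184
```

View pics/c12.png

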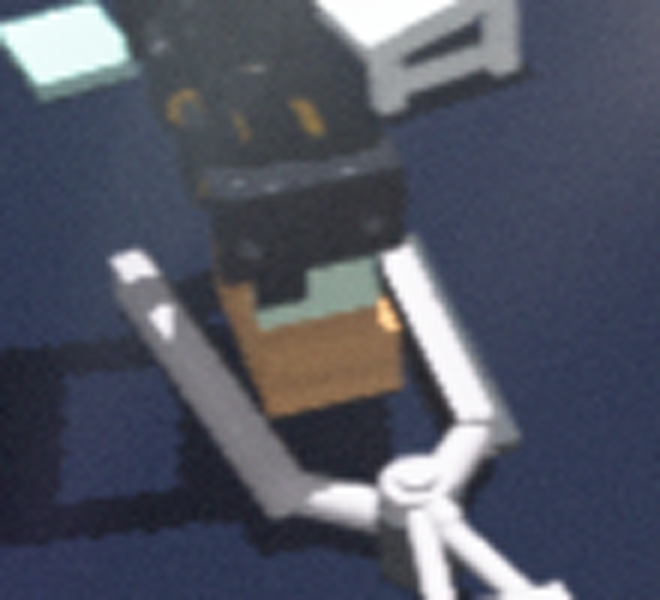

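View pics/c13.png

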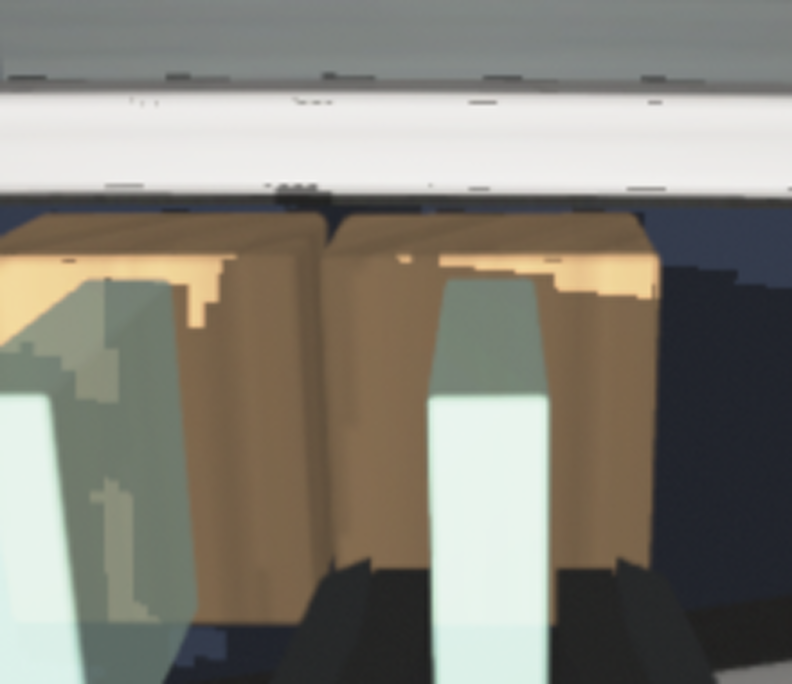

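```bash
python3 -m crank '[{"claw":0.045,"tx":0,"ty":0,"tz":0,"roll":0},{"claw":0.045,"tx":0,"ty":0,"tz":0.03,"roll":0},{"claw":0.045,"tx":0,"ty":0,"tz":0.05,"roll":0},{"claw":0.045,"tx":0.016,"ty":-0.014,"tz":0.03,"roll":0.138},{"claw":0.05,"tx":0.016,"ty":-0.014,"tz":0.01,"roll":0.138},{"claw":0.05,"tx":0.016,"ty":-0.014,"tz":0,"roll":0.138},{"claw":0.05,"tx":0.016,"ty":-0.014,"tz":0,"roll":0.138},{"claw":0.05,"tx":0.016,"ty":-0.014,"tz":0,"roll":0.138}]' 12
python3 -m crank '[{"claw":0.05,"tx":0.016,"ty":-0.014,"tz":0,"roll":0.138},{"claw":0.05,"tx":0.016,"ty":-0.014,"tz":0,"roll":0.138},{"claw":0.05,"tx":0.016,"ty":-0.014,"tz":0,"roll":0.138},{"claw":0.05,"tx":0.016,"ty":-0.014,"tz":0,"roll":0.138},{"claw":0.05,"tx":0.016,"ty":-0.014,"tz":0,"roll":0.138},{"claw":0.05,"tx":0.016,"ty":-0.014,"tz":0,"roll":0.138},{"claw":0.05,"tx":0.016,"ty":-0.012,"tz":0,"roll":0.138},{"claw":0.05,"tx":0.012,"ty":-0.012,"tz":0,"roll":0.138}]' 12
python3 -m crank '[{"claw":0.05,"tx":0,"ty":0,"tz":0,"roll":0.138},{"claw":0.05,"tx":0,"ty":0,"tz":0,"roll":0},{"claw":0.05,"tx":0,"ty":0,"tz":0,"roll":0}]' 12
python3 - <<'E'
from h import *
s=snap('wrist','w11.png');print(arm.get_obs()['eef_pos'])
s=snap('side','s11.png'); crop(s,200,180,440,360,3.3,'c14.png')
E
```

```text
clock: 15.35
eef_pos: [0.515, -0.0076, 0.1883]
tcp_rot: [[0.707, 0.707, 0.0], [0.707, -0.707, -0.0], [0.0, 0.0, -1.0]]
wrist_force: [-0.6, 0.2, -0.2]
finger_gap: 0.567
clock: 16.15
eef_pos: [0.6391, -0.1156, 0.1878]
tcp_rot: [[-0.313, 0.95, -0.0], [0.95, 0.313, 0.0], [0.0, -0.0, -1.0]]
wrist_force: [-0.1, 0.5, 0.9]
finger_gap: 0.569
clock: 16.45
eef_pos: [0.6381, -0.1148, 0.1877]
tcp_rot: [[-0.433, 0.902, -0.001], [0.902, 0.433, 0.0], [0.001, -0.0, -1.0]]
wrist_force: [-0.4, -0.1, 0.8]
finger_gap: 0.564
[ 0.63811793 -0.11467669  0.18789428]
```

View pics/w11.png

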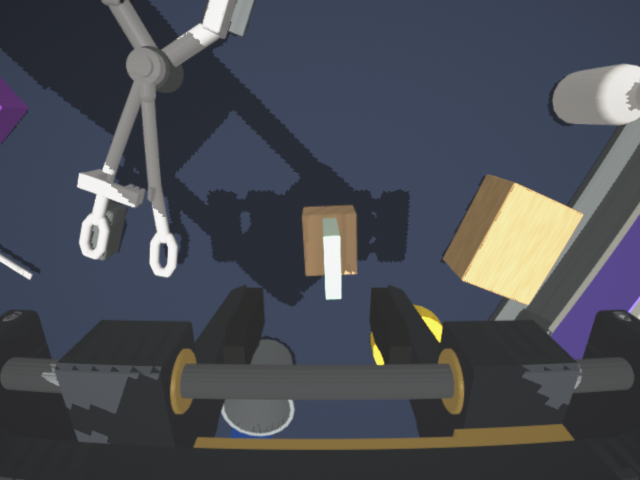

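View pics/c14.png

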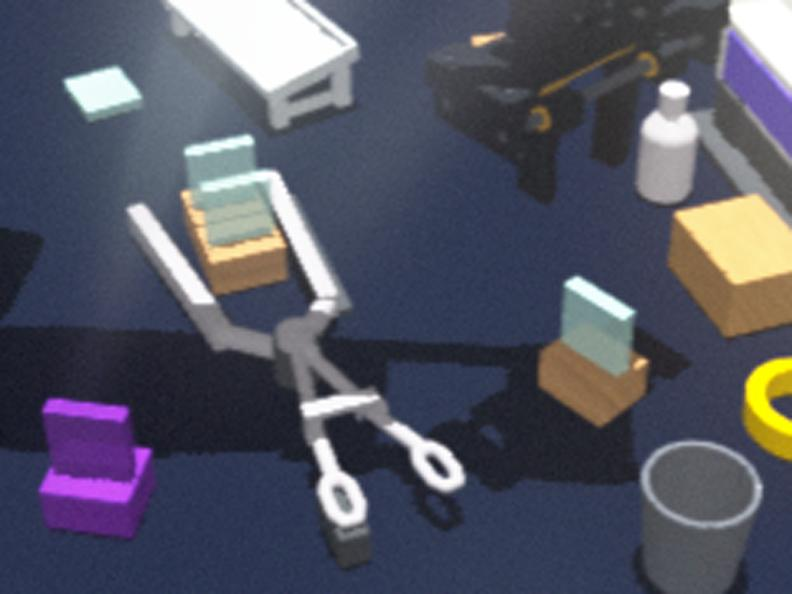

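Award C is at (330,245) in the wrist view. A and B stand side by side in the jaws, at about (230,215) in the side crop.

```bash
python3 - <<'E'
from fit import *
w=load('wrist'); crop(w,285,190,385,310,5,'c15.png')
E
```

```text
(no output)
```

View pics/c15.png

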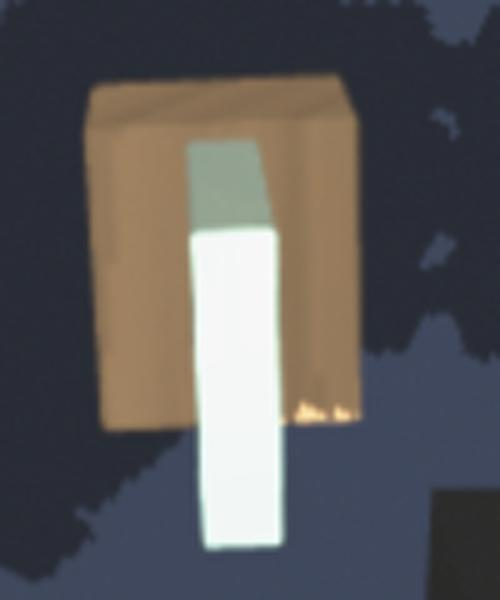

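```bash
python3 - <<'E'
from fit import *
w=load('wrist')
a=lambda L:[[285+x/5,190+y/5] for x,y in L]
P=ray(w,a([(190,231),(277,228),(284,545),(205,548)]),.082); F=ray(w,a([(87,128),(358,118),(360,422),(103,430)]),.032)
for Q in(P,F):
    d=Q[0]-Q[3]+Q[1]-Q[2];print(Q.mean(0).round(4),np.arctan2(d[1],d[0])-np.pi/2,np.linalg.norm(Q[0]-Q[3]),np.linalg.norm(Q[0]-Q[1]))
print(np.arctan2(.902,-.433)-np.pi/2,arm.get_obs()['eef_pos'])
E
```

```text
[ 0.6572 -0.1279  0.082 ] 0.49512470317123336 0.050424605607865956 0.01232994820882375
[ 0.6573 -0.128   0.032 ] 0.4886599304184598 0.055666638997149145 0.04565364858279223
0.44755601638832276 [ 0.63813696 -0.11463992  0.18799612]
```

```bash
python3 -m crank '[{"claw":0.05,"tx":0.018,"ty":-0.014,"tz":-0.02,"roll":0.044},{"claw":0.05,"tx":0,"ty":0,"tz":-0.04,"roll":0},{"claw":0.05,"tx":0,"ty":0,"tz":-0.04,"roll":0},{"claw":0.05,"tx":0,"ty":0,"tz":-0.028,"roll":0},{"claw":0.05,"tx":0,"ty":0,"tz":0,"roll":0},{"claw":0.05,"tx":0,"ty":0,"tz":0,"roll":0}]' 20
python3 -m crank '[{"claw":0.0,"tx":0,"ty":0,"tz":0,"roll":0},{"claw":0.0,"tx":0,"ty":0,"tz":0,"roll":0},{"claw":0.0,"tx":0,"ty":0,"tz":0,"roll":0},{"claw":0.0,"tx":0,"ty":0,"tz":0,"roll":0},{"claw":0.0,"tx":0,"ty":0,"tz":0,"roll":0}]' 20
```

```text
clock: 17.15
eef_pos: [0.6563, -0.1288, 0.0604]
tcp_rot: [[-0.474, 0.88, -0.0], [0.88, 0.474, 0.0], [0.0, -0.0, -1.0]]
wrist_force: [0.8, -0.4, 0.3]
finger_gap: 0.57
clock: 17.65
eef_pos: [0.6567, -0.129, 0.0606]
tcp_rot: [[-0.475, 0.88, 0.001], [0.88, 0.475, -0.0], [-0.001, 0.001, -1.0]]
wrist_force: [3.2, 1.9, 1.7]
finger_gap: 0.138
```

```bash
python3 -m crank '[{"claw":0.0,"tx":0,"ty":0,"tz":0.05,"roll":0},{"claw":0.0,"tx":0,"ty":0,"tz":0.05,"roll":0},{"claw":0.0,"tx":-0.0145,"ty":0.01,"tz":0.01,"roll":-0.141},{"claw":0.0,"tx":-0.0145,"ty":0.01,"tz":0,"roll":-0.141},{"claw":0.0,"tx":-0.0145,"ty":0.01,"tz":0,"roll":-0.141},{"claw":0.0,"tx":-0.0145,"ty":0.01,"tz":0,"roll":-0.141},{"claw":0.0,"tx":-0.0145,"ty":0.01,"tz":0,"roll":-0.141},{"claw":0.0,"tx":-0.0145,"ty":0.01,"tz":0,"roll":-0.141}]' 20
python3 -m crank '[{"claw":0.0,"tx":-0.0145,"ty":0.01,"tz":0,"roll":-0.141},{"claw":0.0,"tx":-0.0145,"ty":0.01,"tz":0,"roll":-0.141},{"claw":0.0,"tx":-0.0145,"ty":0.01,"tz":0,"roll":-0.141},{"claw":0.0,"tx":-0.0145,"ty":0.01,"tz":0,"roll":-0.141},{"claw":0.0,"tx":-0.0145,"ty":0.01,"tz":0,"roll":-0.141},{"claw":0.0,"tx":-0.0145,"ty":0.01,"tz":0,"roll":-0.141},{"claw":0.0,"tx":-0.0145,"ty":0.01,"tz":0,"roll":-0.141},{"claw":0.0,"tx":-0.014,"ty":0.009,"tz":0,"roll":-0.142}]' 20
python3 -m crank '[{"claw":0.0,"tx":0,"ty":0,"tz":-0.04,"roll":0},{"claw":0.0,"tx":0,"ty":0,"tz":-0.025,"roll":0},{"claw":0.0,"tx":0,"ty":0,"tz":0,"roll":0},{"claw":0.0,"tx":0,"ty":0,"tz":0,"roll":0}]' 20
python3 - <<'E'
from h import *
s=snap('wrist','w12.png');crop(s,130,130,450,330,2.5,'c16.png');print(arm.get_obs()['eef_pos'])
s=snap('side','s12.png'); crop(s,220,200,330,300,6,'c14.png')
E
```

```text
clock: 18.45
eef_pos: [0.568, -0.0683, 0.1692]
tcp_rot: [[0.349, 0.937, -0.002], [0.937, -0.349, 0.001], [-0.0, -0.002, -1.0]]
wrist_force: [-0.1, 0.0, -4.5]
finger_gap: 0.136
clock: 19.25
eef_pos: [0.4525, 0.0106, 0.1694]
tcp_rot: [[0.996, 0.085, -0.002], [0.085, -0.996, 0.0], [-0.001, -0.001, -1.0]]
wrist_force: [-0.6, -0.1, -4.4]
finger_gap: 0.133
clock: 19.65
eef_pos: [0.4535, 0.0101, 0.105]
tcp_rot: [[0.996, 0.091, -0.002], [0.091, -0.996, 0.0], [-0.002, -0.001, -1.0]]
wrist_force: [0.2, 0.2, -3.2]
finger_gap: 0.138
[0.45445524 0.00984545 0.10588759]
```

View pics/c16.png

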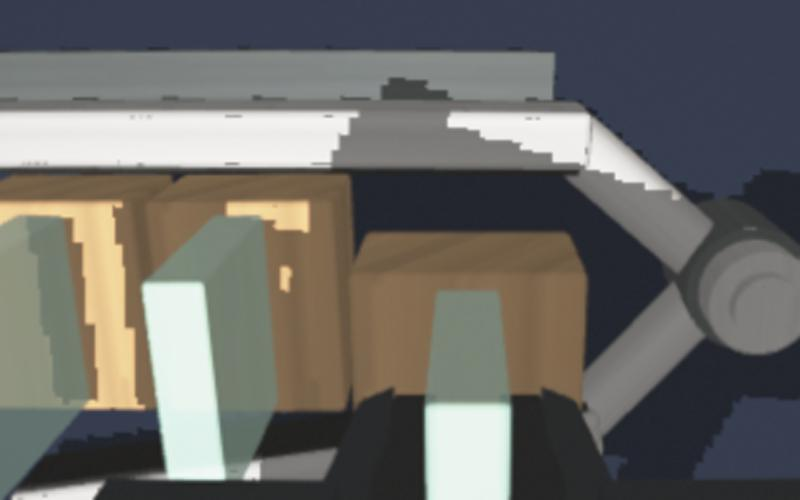

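View pics/c14.png

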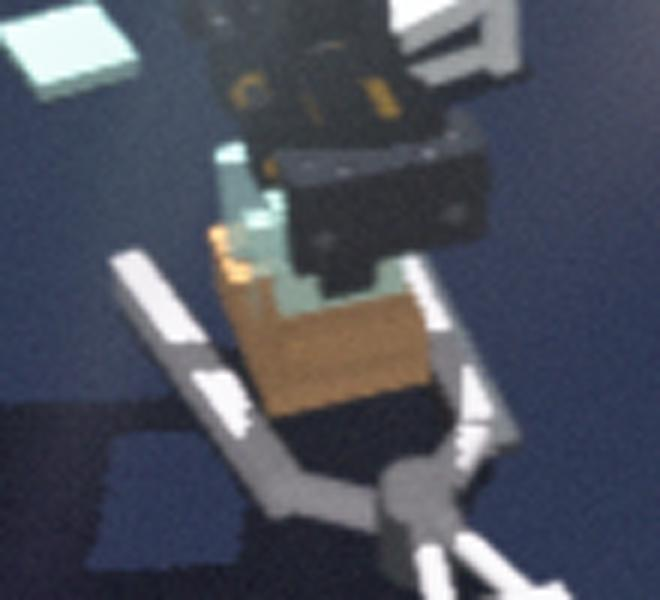

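```bash
python3 - <<'E'
from fit import *
w=load('wrist'); a=lambda L:[[130+x/2.5,130+y/2.5] for x,y in L]
def loc(P,p=(.4676,-.0621,.0896)):
    c,s=np.cos(p[2]),np.sin(p[2]); return ((P[:,:2]-p[:2])@np.array([[c,-s],[s,c]])).round(4)
print('C bot far',loc(ray(w,a([(365,233),(568,233)]),.0455)),'top far',loc(ray(w,a([(355,272),(587,273)]),.0775)))
print('B top far',loc(ray(w,a([(150,202),(350,202)]),.032)),'A',loc(ray(w,a([(10,202),]),.032)),'B near',loc(ray(w,a([(170,411),(350,411)]),.032)))
print('fence in',loc(ray(w,a([(15,166),(560,171)]),.028)))
w=load('side');a=lambda L:[[220+x/6,200+y/6] for x,y in L]
print('side C bottom near-y',loc(ray(w,a([(275,416),(430,382)]),.0455)),'fence',loc(ray(w,a([(460,415),(415,290)]),.028)))
print('mj',loc(ray(w,a([(270,440)]),.028)))
E
```

```text
C bot far [[0.0191 0.0964]
 [0.0192 0.0506]] top far [[0.0206 0.0947]
 [0.0205 0.0506]]
B top far [[0.0229 0.1496]
 [0.0229 0.1013]] A [[0.023  0.1845]] B near [[-0.0331  0.1508]
 [-0.0327  0.1036]]
fence in [[0.0311 0.1839]
 [0.0297 0.051 ]]
side C bottom near-y [[-0.0397  0.0515]
 [ 0.0211  0.0508]] fence [[0.0317 0.0484]
 [0.0386 0.1325]]
mj [[-0.041   0.0594]]
```

```bash
python3 -m crank '[{"claw":0.0,"tx":0.003,"ty":0,"tz":-0.02,"roll":0},{"claw":0.0,"tx":0,"ty":0,"tz":-0.016,"roll":0},{"claw":0.0,"tx":0,"ty":0,"tz":0,"roll":0},{"claw":0.0,"tx":0,"ty":0,"tz":0,"roll":0}]' 20
python3 - <<'E'
from h import *
s=snap('wrist','w13.png');crop(s,130,130,450,330,2.5,'c16.png')
s=snap('side','s13.png'); crop(s,220,200,330,300,6,'c14.png')
E
```

```text
clock: 20.15
eef_pos: [0.4576, 0.0098, 0.0701]
tcp_rot: [[0.996, 0.091, 0.001], [0.091, -0.996, -0.0], [0.001, 0.0, -1.0]]
wrist_force: [-0.3, -0.7, -3.8]
finger_gap: 0.136
```

View pics/c16.png

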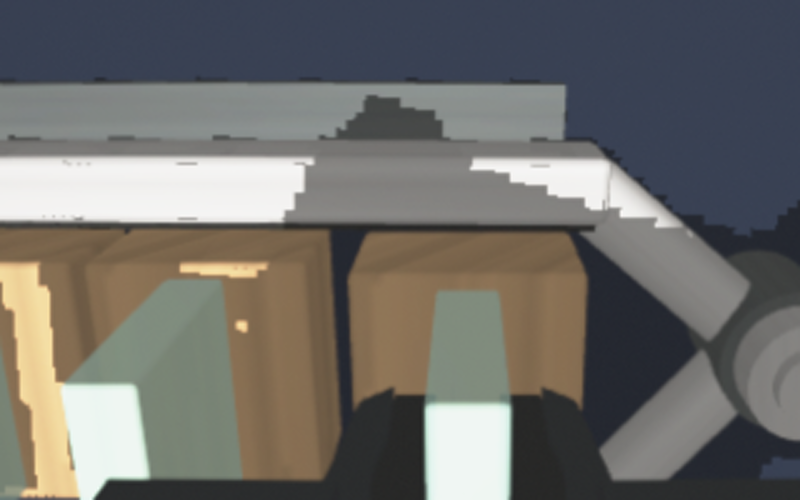

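View pics/c14.png

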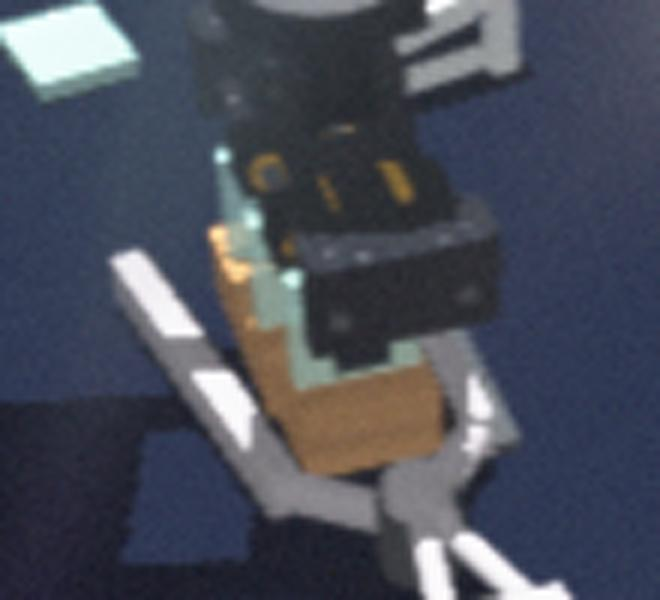

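Clear of the fence by a few millimetres and aligned with B. I lower the last 10 mm.

```bash
python3 -m crank '[{"claw":0.0,"tx":0,"ty":0,"tz":-0.006,"roll":0},{"claw":0.0,"tx":0,"ty":0,"tz":-0.002,"roll":0},{"claw":0.0,"tx":0,"ty":0,"tz":0,"roll":0},{"claw":0.0,"tx":0,"ty":0,"tz":0,"roll":0}]' 20
python3 -m crank '[{"claw":0.0,"tx":0,"ty":0,"tz":-0.001,"roll":0},{"claw":0.0,"tx":0,"ty":0,"tz":0,"roll":0}]' 8
```

```text
clock: 20.65
eef_pos: [0.4568, 0.01, 0.061]
tcp_rot: [[0.996, 0.091, -0.0], [0.091, -0.996, 0.0], [-0.0, -0.0, -1.0]]
wrist_force: [0.3, -0.8, -4.8]
finger_gap: 0.136
clock: 20.85
eef_pos: [0.4567, 0.01, 0.0605]
tcp_rot: [[0.996, 0.091, -0.001], [0.091, -0.996, -0.0], [-0.001, -0.0, -1.0]]
wrist_force: [-4.0, 0.7, 3.8]
finger_gap: 0.137
```

```bash
python3 -m crank '[{"claw":0.045,"tx":0,"ty":0,"tz":0.001,"roll":0},{"claw":0.045,"tx":0,"ty":0,"tz":0,"roll":0},{"claw":0.045,"tx":0,"ty":0,"tz":0.03,"roll":0},{"claw":0.045,"tx":0,"ty":0,"tz":0.04,"roll":0},{"claw":0.0,"tx":0.02,"ty":-0.04,"tz":0.02,"roll":0},{"claw":0.0,"tx":0.02,"ty":-0.04,"tz":0,"roll":0},{"claw":0.0,"tx":0.02,"ty":-0.04,"tz":0,"roll":0},{"claw":0.0,"tx":0.02,"ty":-0.04,"tz":0,"roll":0}]' 20
python3 -m crank '[{"claw":0.0,"tx":0.02,"ty":-0.04,"tz":0,"roll":0},{"claw":0.0,"tx":0.009,"ty":-0.009,"tz":-0.02,"roll":0},{"claw":0.0,"tx":0,"ty":0,"tz":0,"roll":0},{"claw":0.0,"tx":0,"ty":0,"tz":0,"roll":0}]' 20
python3 - <<'E'
from h import *
print(arm.get_obs()['eef_pos'],arm.get_obs()['finger_gap'])
s=snap('side','s14.png'); crop(s,200,180,440,360,3.3,'c14.png');s=snap('top','t14.png');crop(s,240,180,440,330,4,'c17.png');s=snap('wrist','w14.png')
E
```

```text
clock: 21.65
eef_pos: [0.538, -0.1518, 0.1517]
tcp_rot: [[0.996, 0.091, 0.002], [0.091, -0.996, -0.001], [0.002, 0.001, -1.0]]
wrist_force: [0.7, 0.6, 1.0]
finger_gap: 0.16
clock: 22.05
eef_pos: [0.5651, -0.1984, 0.1303]
tcp_rot: [[0.996, 0.09, -0.002], [0.09, -0.996, 0.001], [-0.002, -0.002, -1.0]]
wrist_force: [0.8, -0.3, -0.5]
finger_gap: 0.003
[ 0.56512711 -0.198419    0.13034662] 0.0028648223559609187
```

View pics/c14.png

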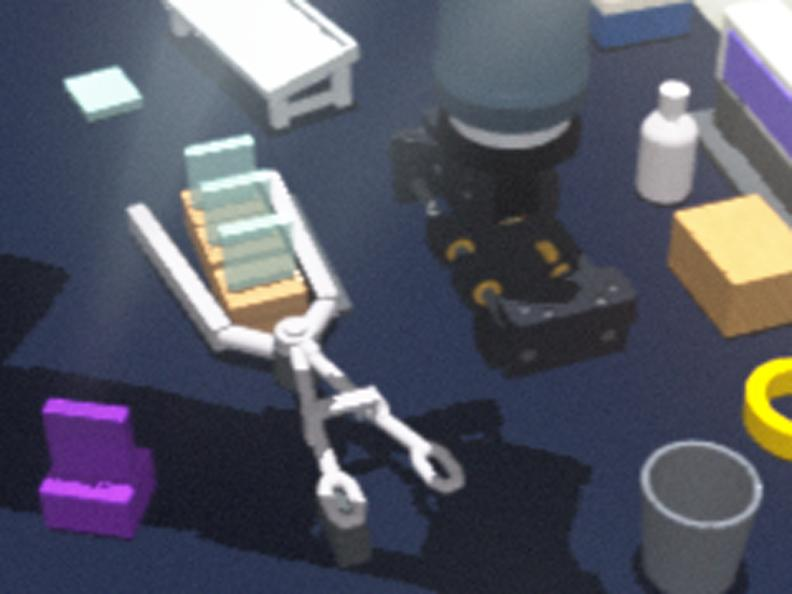

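View pics/c17.png

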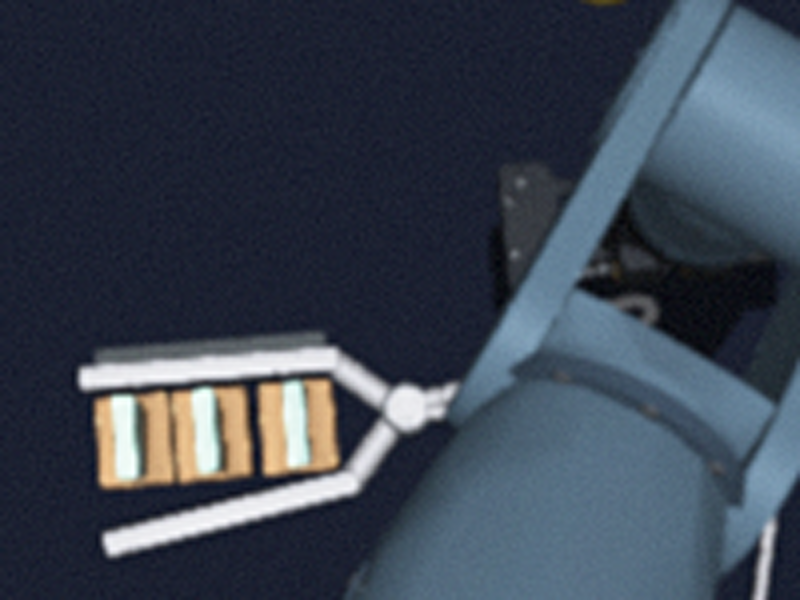

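View pics/w14.png

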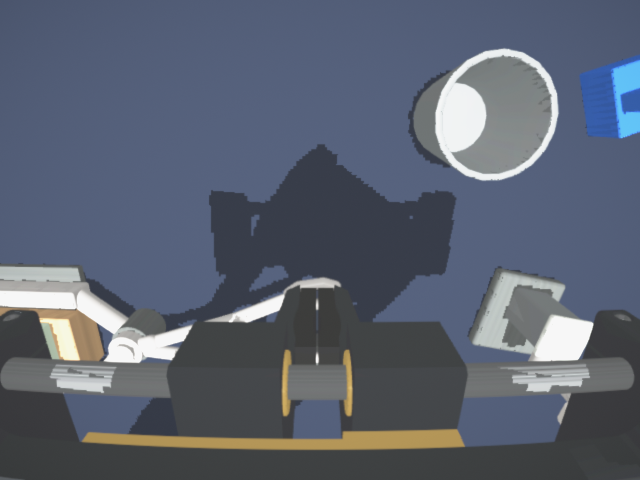

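```bash
python3 - <<'E'
from fit import *
w=load('wrist')
def loc(P,p=(.4676,-.0621,.0896)):
    c,s=np.cos(p[2]),np.sin(p[2]); return ((P[:,:2]-p[:2])@np.array([[c,-s],[s,c]])).round(4)
print('ring far',ray(w,[(318,280)],.033),loc(ray(w,[(318,280)],.033)))
t=load('top');a=[[240+632/4,180+307/4]];print(ray(t,a,.036),loc(ray(t,a,.036)))
print(loc(arm.get_obs()['eef_pos'][None]))
E
```

```text
ring far [[ 0.53918585 -0.20123457  0.033     ]] [[ 0.0588 -0.145 ]]
[[ 0.53189485 -0.20508797  0.036     ]] [[ 0.0512 -0.1482]]
[[ 0.0857 -0.1442]]
```

```bash
python3 -m crank '[{"claw":0.0,"tx":0,"ty":0,"tz":-0.04,"roll":0},{"claw":0.0,"tx":0,"ty":0,"tz":-0.04,"roll":0},{"claw":0.0,"tx":0,"ty":0,"tz":-0.011,"roll":0},{"claw":0.0,"tx":0,"ty":0,"tz":0,"roll":0}]' 20
python3 -m crank '[{"claw":0.0,"tx":-0.005,"ty":0,"tz":0,"roll":0},{"claw":0.0,"tx":-0.005,"ty":-0.001,"tz":0,"roll":0},{"claw":0.0,"tx":-0.004,"ty":0,"tz":0,"roll":0},{"claw":0.0,"tx":-0.004,"ty":-0.001,"tz":0,"roll":0}]' 20
```

```text
clock: 22.6
eef_pos: [0.5647, -0.1976, 0.0389]
tcp_rot: [[0.996, 0.092, -0.003], [0.092, -0.996, 0.002], [-0.003, -0.002, -1.0]]
wrist_force: [-0.1, 0.2, -0.6]
finger_gap: 0.008
clock: 23.0
eef_pos: [0.5485, -0.2016, 0.0415]
tcp_rot: [[0.996, 0.091, 0.003], [0.091, -0.996, -0.002], [0.003, 0.002, -1.0]]
wrist_force: [3.0, -1.1, 1.3]
finger_gap: 0.003
```

```bash
python3 -m crank '[{"claw":0.0,"tx":-0.004,"ty":0,"tz":0,"roll":0},{"claw":0.0,"tx":-0.004,"ty":-0.001,"tz":0,"roll":0},{"claw":0.0,"tx":-0.004,"ty":0,"tz":0,"roll":0},{"claw":0.0,"tx":-0.004,"ty":-0.001,"tz":0,"roll":0},{"claw":0.0,"tx":-0.004,"ty":0,"tz":0,"roll":0}]' 20
python3 -m crank '[{"claw":0.0,"tx":-0.003,"ty":-0.001,"tz":0,"roll":0},{"claw":0.0,"tx":-0.003,"ty":0,"tz":0,"roll":0},{"claw":0.0,"tx":0,"ty":0,"tz":0,"roll":0}]' 20
python3 - <<'E'
from h import *
s=snap('side','s15.png'); crop(s,220,220,380,360,5,'c14.png')
E
```

```text
clock: 23.5
eef_pos: [0.5316, -0.2056, 0.0423]
tcp_rot: [[0.996, 0.09, 0.01], [0.09, -0.996, -0.005], [0.009, 0.006, -1.0]]
wrist_force: [12.7, -5.7, -3.2]
finger_gap: 0.004
clock: 23.8
eef_pos: [0.5255, -0.2065, 0.0424]
tcp_rot: [[0.996, 0.09, 0.009], [0.09, -0.996, -0.005], [0.009, 0.006, -1.0]]
wrist_force: [9.5, -5.3, -0.3]
finger_gap: 0.001
```

View pics/c14.png

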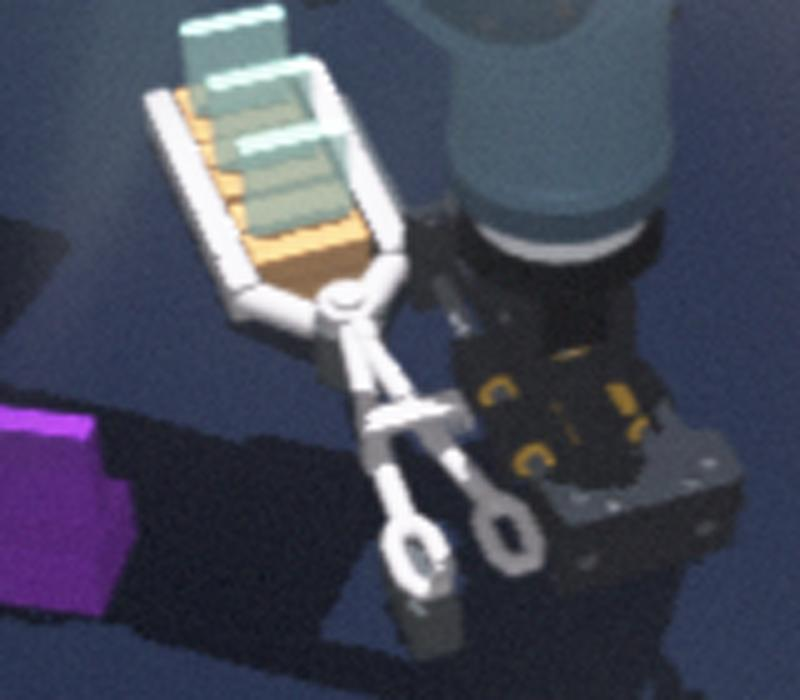

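```bash
python3 -m crank '[{"claw":0.0,"tx":-0.003,"ty":0,"tz":0,"roll":0},{"claw":0.0,"tx":-0.003,"ty":0,"tz":0,"roll":0},{"claw":0.0,"tx":-0.002,"ty":0,"tz":0,"roll":0},{"claw":0.0,"tx":0,"ty":0,"tz":0,"roll":0}]' 20
```

```text
clock: 24.25
eef_pos: [0.5176, -0.2069, 0.0423]
tcp_rot: [[0.996, 0.09, 0.009], [0.09, -0.996, -0.006], [0.009, 0.007, -1.0]]
wrist_force: [10.5, -5.4, -0.7]
finger_gap: 0.007
```

```bash
python3 -m crank '[{"claw":0.0,"tx":-0.0015,"ty":0,"tz":0,"roll":0},{"claw":0.0,"tx":0,"ty":0,"tz":0,"roll":0}]' 20
python3 - <<'E'
from h import *
s=snap('side','s16.png'); crop(s,220,220,380,360,5,'c14.png')
E
```

```text
clock: 24.45
eef_pos: [0.5165, -0.2072, 0.0425]
tcp_rot: [[0.996, 0.09, 0.01], [0.09, -0.996, -0.006], [0.009, 0.007, -1.0]]
wrist_force: [11.2, -7.4, -2.1]
finger_gap: 0.005
```

View pics/c14.png

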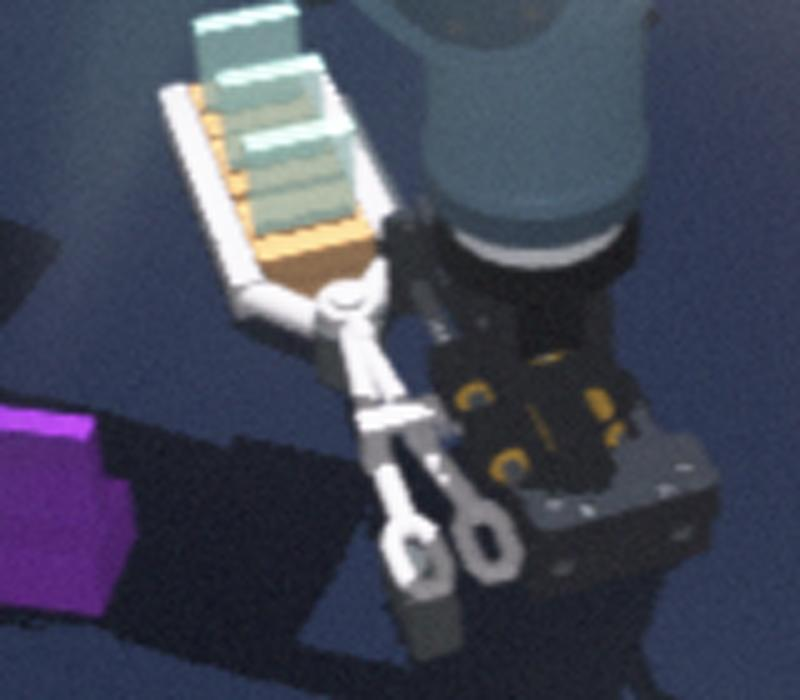

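```bash
python3 -m crank '[{"claw":0.0,"tx":-0.001,"ty":0,"tz":0,"roll":0},{"claw":0.0,"tx":0,"ty":0,"tz":0,"roll":0},{"claw":0.0,"tx":0.004,"ty":0,"tz":0,"roll":0},{"claw":0.0,"tx":0.02,"ty":0,"tz":0,"roll":0},{"claw":0.0,"tx":0.03,"ty":0,"tz":0.02,"roll":0},{"claw":0.0,"tx":0,"ty":0,"tz":0.05,"roll":0},{"claw":0.0,"tx":0.02,"ty":0,"tz":0.05,"roll":0},{"claw":0.0,"tx":0,"ty":0,"tz":0,"roll":0}]' 20
python3 - <<'E'
from h import *
s=snap('side','s17.png'); crop(s,220,220,380,360,5,'c14.png')
s=snap('wrist','w17.png');s=snap('top','t17.png'); crop(s,250,220,450,310,4,'c18.png')
E
```

```text
clock: 25.3
eef_pos: [0.589, -0.2061, 0.1644]
tcp_rot: [[0.996, 0.091, 0.012], [0.091, -0.996, -0.006], [0.011, 0.007, -1.0]]
wrist_force: [0.6, 0.5, 1.5]
finger_gap: 0.004
```

View pics/c14.png

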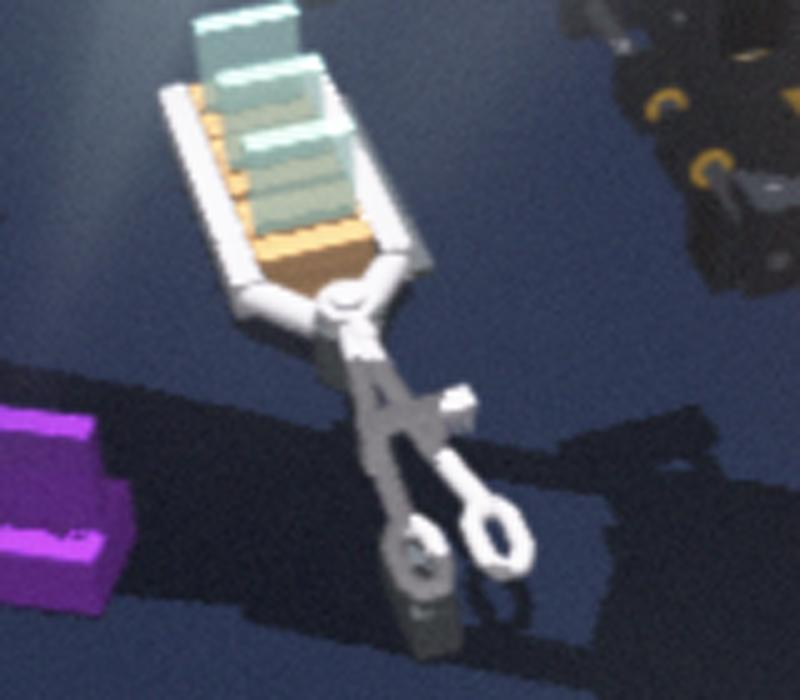

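View pics/c18.png

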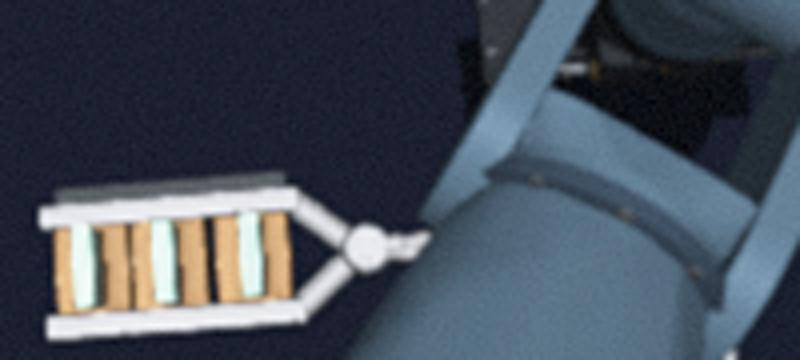

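```bash
python3 - <<'E'
from fit import *
def loc(P,p=(.4676,-.0621,.0896)):
    c,s=np.cos(p[2]),np.sin(p[2]); return ((P[:,:2]-p[:2])@np.array([[c,-s],[s,c]])).round(4)
s=load('side');a=lambda L:[[220+x/5,220+y/5] for x,y in L]
P=ray(s,a([(418,557),(497,537)]),.036);print(loc(P),np.linalg.norm(P[0]-P[1]))
for g in (.0,.145,.195,.205):
    q=.321-g;print(g,np.hypot(.15*np.sin(q)+.015,.15*np.cos(q)-.15))
E
```

```text
[[-0.0155 -0.1493]
 [ 0.0171 -0.1501]] 0.03255003872196622
0.0 0.06279652387370686
0.145 0.04132892772167705
0.195 0.033870910375525795
0.205 0.03237670107861537
```

```bash
python3 -m crank '[{"claw":0.0,"tx":-0.025,"ty":-0.03,"tz":0,"roll":0},{"claw":0.0,"tx":-0.025,"ty":-0.03,"tz":0,"roll":0},{"claw":0.0,"tx":-0.025,"ty":-0.03,"tz":0,"roll":0},{"claw":0.0,"tx":-0.026,"ty":-0.029,"tz":-0.02,"roll":0},{"claw":0.0,"tx":0,"ty":0,"tz":-0.04,"roll":0},{"claw":0.0,"tx":0,"ty":0,"tz":0,"roll":0},{"claw":0.0,"tx":0,"ty":0,"tz":0,"roll":0}]' 20
python3 - <<'E'
from h import *
s=snap('side','s18.png'); crop(s,300,290,420,430,5,'c14.png');s=snap('wrist','w18.png')
E
```

```text
clock: 26.15
eef_pos: [0.4815, -0.3215, 0.0947]
tcp_rot: [[0.996, 0.09, -0.004], [0.09, -0.996, 0.004], [-0.003, -0.004, -1.0]]
wrist_force: [0.5, 0.3, 0.5]
finger_gap: 0.007
```

View pics/c14.png

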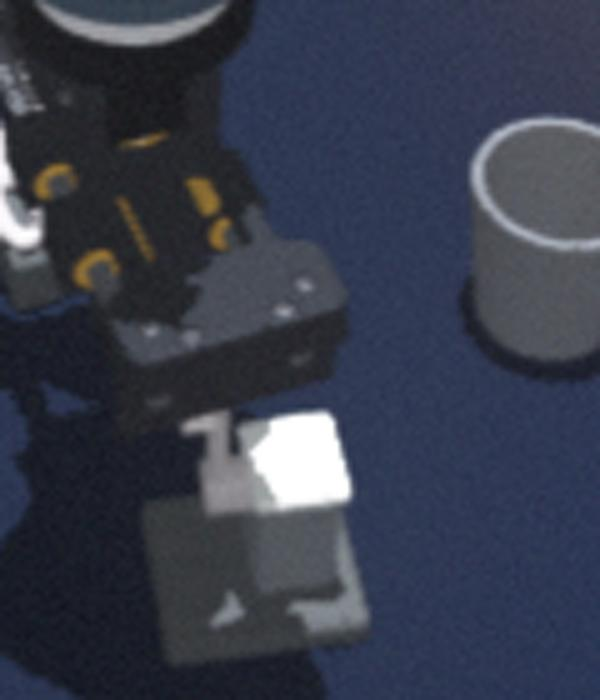

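View pics/w18.png

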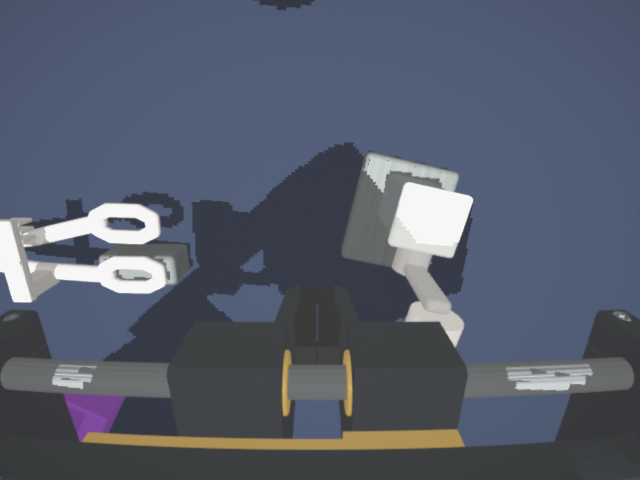

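```bash
python3 - <<'E'
from fit import *
w=load('wrist'); print(ray(w,[(433,312),(433,322)],.11).round(4), ray(w,[(404,184),(470,204),(453,256),(390,238)],.065).round(4), arm.get_obs()['eef_pos'])
E
```

```text
[[ 0.4995 -0.3651  0.11  ]
 [ 0.4951 -0.366   0.11  ]] [[ 0.5402 -0.3575  0.065 ]
 [ 0.5339 -0.3908  0.065 ]
 [ 0.5069 -0.3882  0.065 ]
 [ 0.5134 -0.3551  0.065 ]] [ 0.48363158 -0.32272185  0.09743384]
```

```bash
python3 -m crank '[{"claw":0.0,"tx":0.003,"ty":-0.01,"tz":0.003,"roll":0},{"claw":0.0,"tx":0,"ty":-0.01,"tz":0,"roll":0},{"claw":0.0,"tx":0,"ty":-0.008,"tz":0,"roll":0},{"claw":0.0,"tx":0,"ty":-0.008,"tz":0,"roll":0},{"claw":0.0,"tx":-0.001,"ty":-0.008,"tz":0,"roll":0},{"claw":0.0,"tx":0,"ty":0,"tz":0,"roll":0}]' 20
python3 - <<'E'
from h import *
s=snap('side','s19.png'); crop(s,300,290,420,430,5,'c14.png');s=snap('wrist','w19.png')
E
```

```text
clock: 26.85
eef_pos: [0.4846, -0.3678, 0.0991]
tcp_rot: [[0.996, 0.09, -0.0], [0.09, -0.996, 0.0], [-0.0, -0.001, -1.0]]
wrist_force: [0.1, 1.4, 1.0]
finger_gap: 0.002
```

View pics/c14.png

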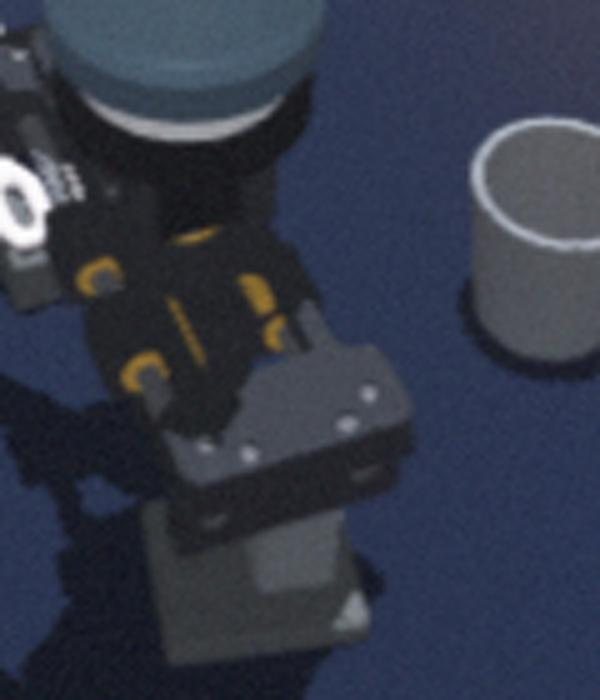

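View pics/w19.png

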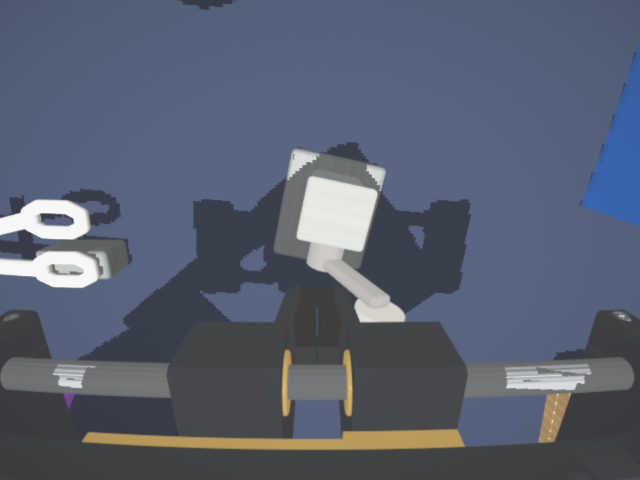

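```bash
python3 -m crank '[{"claw":0.0,"tx":0,"ty":-0.006,"tz":0,"roll":0},{"claw":0.0,"tx":0,"ty":-0.005,"tz":0,"roll":0},{"claw":0.0,"tx":0,"ty":0,"tz":0,"roll":0},{"claw":0.0,"tx":0,"ty":0,"tz":0,"roll":0}]' 20
python3 - <<'E'
from h import *
s=snap('side','s20.png');s=snap('wrist','w20.png');s=snap('top','t20.png')
E
```

```text
clock: 27.35
eef_pos: [0.4845, -0.3772, 0.0987]
tcp_rot: [[0.996, 0.091, -0.001], [0.091, -0.996, 0.002], [-0.001, -0.002, -1.0]]
wrist_force: [-0.4, 5.2, -3.1]
finger_gap: 0.005
```

View pics/w20.png

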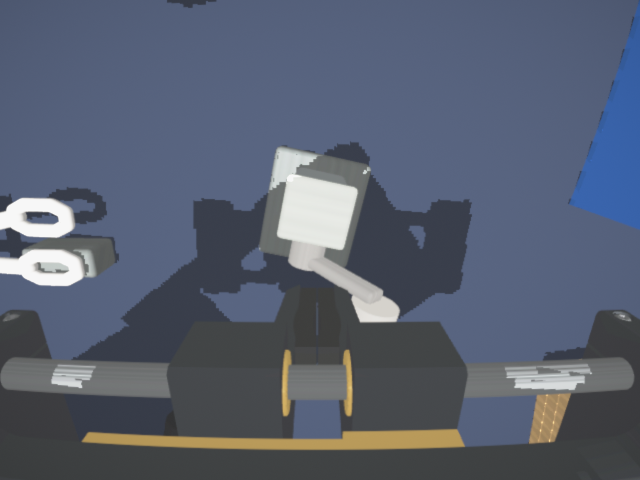

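View pics/t20.png

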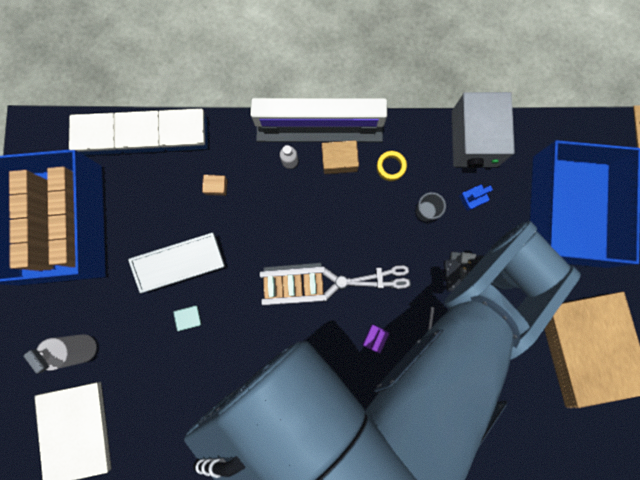

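```bash
python3 - <<'E'
from fit import *
w=load('wrist'); print(ray(w,[(376,306)],.095).round(4), ray(w,[(306,255)],.055))
E
python3 -m crank '[{"claw":0.0,"tx":0,"ty":0.02,"tz":0,"roll":0},{"claw":0.0,"tx":0,"ty":0.02,"tz":0,"roll":0},{"claw":0.0,"tx":0,"ty":0.02,"tz":0.01,"roll":0},{"claw":0.0,"tx":0,"ty":0,"tz":0.04,"roll":0},{"claw":0.0,"tx":0,"ty":0.03,"tz":0.03,"roll":0},{"claw":0.0,"tx":0,"ty":0,"tz":0,"roll":0}]' 20
```

```text
[[ 0.4924 -0.402   0.095 ]] [[ 0.49760554 -0.3699319   0.055     ]]
clock: 28.1
eef_pos: [0.4878, -0.2886, 0.1852]
tcp_rot: [[0.996, 0.092, 0.008], [0.093, -0.996, -0.007], [0.007, 0.008, -1.0]]
wrist_force: [0.7, -0.5, 0.8]
finger_gap: 0.002
```

```bash
python3 -m crank '[{"claw":0.0,"tx":0.007,"ty":0.04,"tz":0,"roll":0},{"claw":0.0,"tx":0.008,"ty":0.04,"tz":0,"roll":0},{"claw":0.0,"tx":0,"ty":0,"tz":-0.04,"roll":0},{"claw":0.0,"tx":0,"ty":0,"tz":-0.04,"roll":0},{"claw":0.0,"tx":0,"ty":0,"tz":-0.035,"roll":0},{"claw":0.0,"tx":0,"ty":0,"tz":0,"roll":0},{"claw":0.0,"tx":0,"ty":0,"tz":0,"roll":0}]' 20
python3 - <<'E'
from h import *
s=snap('side','s21.png'); crop(s,260,270,380,360,6,'c14.png');s=snap('wrist','w21.png');print(arm.get_obs()['eef_pos'])
E
```

```text
clock: 28.8
eef_pos: [0.5, -0.2086, 0.0645]
tcp_rot: [[0.996, 0.09, -0.001], [0.09, -0.996, -0.0], [-0.001, 0.0, -1.0]]
wrist_force: [0.2, -0.7, 0.8]
finger_gap: 0.011
[ 0.50137976 -0.20938653  0.0665107 ]
```

View pics/c14.png

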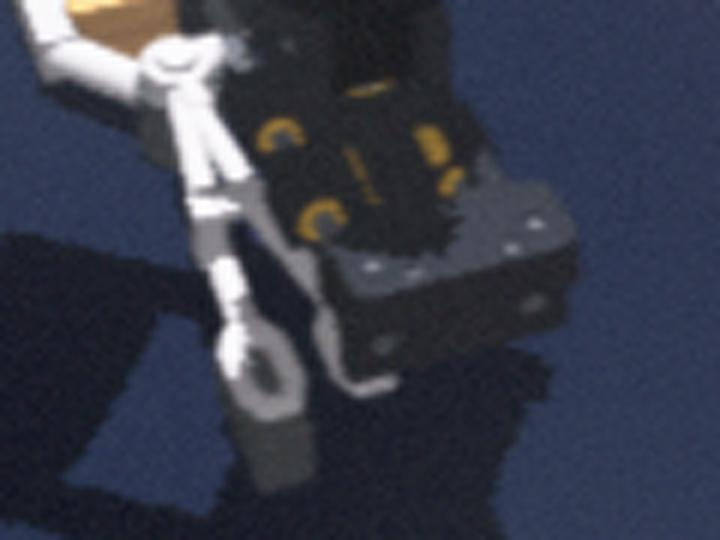

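View pics/w21.png

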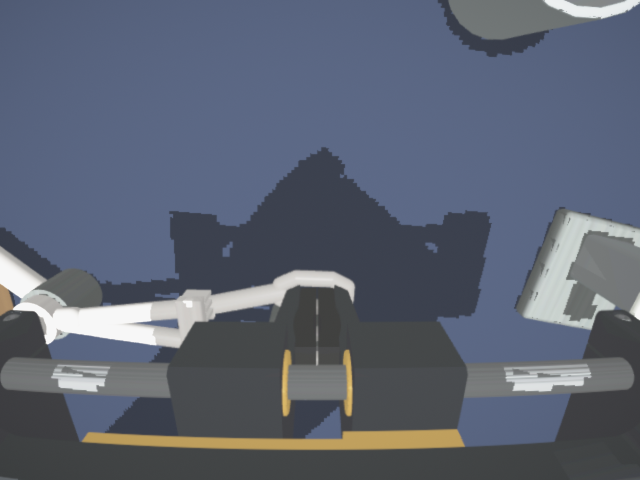

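```bash
python3 -m crank '[{"claw":0.0,"tx":0.001,"ty":0,"tz":-0.01,"roll":0},{"claw":0.0,"tx":0,"ty":0,"tz":-0.004,"roll":0},{"claw":0.0,"tx":0,"ty":0,"tz":0,"roll":0},{"claw":0.0,"tx":0,"ty":0,"tz":0,"roll":0}]' 20
```

```text
clock: 29.3
eef_pos: [0.5016, -0.2086, 0.0512]
tcp_rot: [[0.996, 0.091, 0.001], [0.091, -0.996, -0.001], [0.001, 0.001, -1.0]]
wrist_force: [2.0, -2.3, 2.9]
finger_gap: 0.005
```

```bash
python3 -m crank '[{"claw":0.0,"tx":0,"ty":0,"tz":-0.003,"roll":0},{"claw":0.0,"tx":0,"ty":0,"tz":-0.003,"roll":0},{"claw":0.0,"tx":0,"ty":0,"tz":0,"roll":0}]' 20
```

```text
clock: 29.6
eef_pos: [0.502, -0.2088, 0.0452]
tcp_rot: [[0.996, 0.091, 0.002], [0.091, -0.996, -0.002], [0.002, 0.002, -1.0]]
wrist_force: [3.1, -2.3, 5.9]
finger_gap: 0.007
```

```bash
python3 -m crank '[{"claw":0.0,"tx":0,"ty":0,"tz":-0.001,"roll":0},{"claw":0.0,"tx":0.003,"ty":0.001,"tz":0,"roll":0},{"claw":0.0,"tx":0.004,"ty":0.001,"tz":0,"roll":0},{"claw":0.0,"tx":0.004,"ty":0.001,"tz":0,"roll":0},{"claw":0.0,"tx":0.004,"ty":0.001,"tz":0,"roll":0}]' 20
python3 -m crank '[{"claw":0.0,"tx":0.004,"ty":0.002,"tz":0,"roll":0},{"claw":0.0,"tx":0.004,"ty":0.002,"tz":0,"roll":0},{"claw":0.0,"tx":0.004,"ty":0.001,"tz":0,"roll":0},{"claw":0.0,"tx":0.004,"ty":0.001,"tz":0,"roll":0},{"claw":0.0,"tx":0,"ty":0,"tz":0,"roll":0}]' 20
python3 - <<'E'
from h import *
s=snap('side','s22.png'); crop(s,220,220,380,360,5,'c14.png');s=snap('wrist','w22.png')
E
```

```text
clock: 30.1
eef_pos: [0.5166, -0.2042, 0.0441]
tcp_rot: [[0.996, 0.091, 0.001], [0.091, -0.996, -0.001], [0.001, 0.001, -1.0]]
wrist_force: [2.3, -1.4, 4.6]
finger_gap: 0.006
clock: 30.6
eef_pos: [0.531, -0.1976, 0.0433]
tcp_rot: [[0.996, 0.091, -0.003], [0.091, -0.996, 0.001], [-0.003, -0.001, -1.0]]
wrist_force: [-1.7, -1.6, 6.6]
finger_gap: 0.007
```

View pics/c14.png

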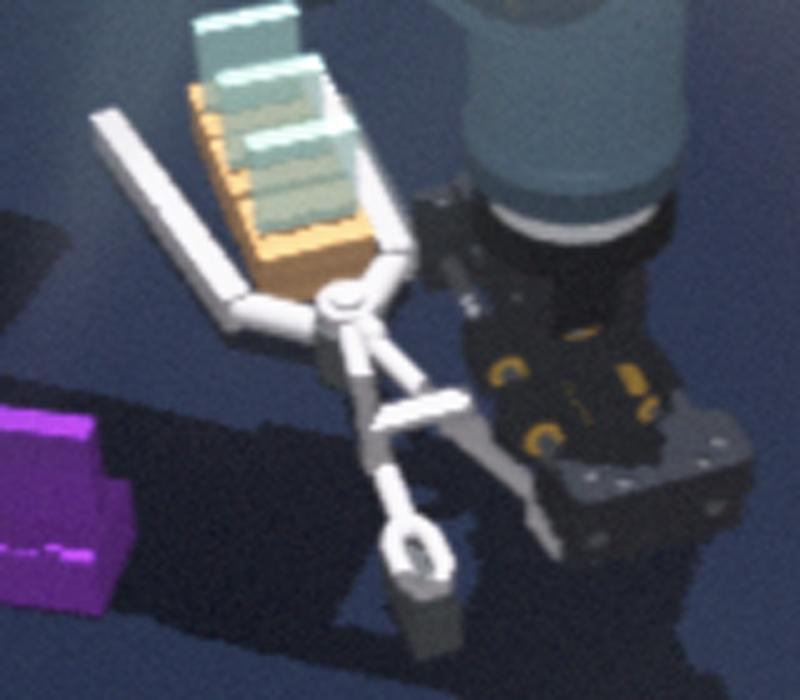

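```bash
python3 -m crank '[{"claw":0.0,"tx":0.001,"ty":0,"tz":0.02,"roll":0},{"claw":0.0,"tx":0,"ty":0,"tz":0.04,"roll":0},{"claw":0.0,"tx":0,"ty":0,"tz":0.04,"roll":0},{"claw":0.0,"tx":-0.012,"ty":0.035,"tz":0.03,"roll":0},{"claw":0.02,"tx":-0.012,"ty":0.045,"tz":0.01,"roll":0},{"claw":0.04,"tx":-0.012,"ty":0.045,"tz":0,"roll":0},{"claw":0.04,"tx":-0.012,"ty":0.045,"tz":0,"roll":0},{"claw":0.04,"tx":-0.012,"ty":0.045,"tz":0,"roll":0}]' 20
python3 -m crank '[{"claw":0.04,"tx":-0.012,"ty":0.045,"tz":0,"roll":0},{"claw":0.04,"tx":-0.008,"ty":0.045,"tz":0,"roll":0},{"claw":0.04,"tx":0,"ty":0.007,"tz":0,"roll":0},{"claw":0.04,"tx":0,"ty":0,"tz":0,"roll":0},{"claw":0.04,"tx":0,"ty":0,"tz":0,"roll":0}]' 20
python3 - <<'E'
from h import *
s=snap('side','s23.png'); crop(s,220,220,380,360,5,'c14.png');s=snap('wrist','w23.png');print(arm.get_obs()['eef_pos'])
E
```

```text
clock: 31.5
eef_pos: [0.4707, 0.0191, 0.1826]
tcp_rot: [[0.996, 0.09, -0.003], [0.09, -0.996, 0.001], [-0.003, -0.001, -1.0]]
wrist_force: [0.5, -0.3, -0.1]
finger_gap: 0.348
clock: 32.0
eef_pos: [0.4526, 0.1134, 0.183]
tcp_rot: [[0.996, 0.091, -0.002], [0.091, -0.996, -0.0], [-0.002, 0.0, -1.0]]
wrist_force: [0.2, -0.2, 0.5]
finger_gap: 0.453
[0.45304075 0.11279513 0.18319176]
```

View pics/c14.png

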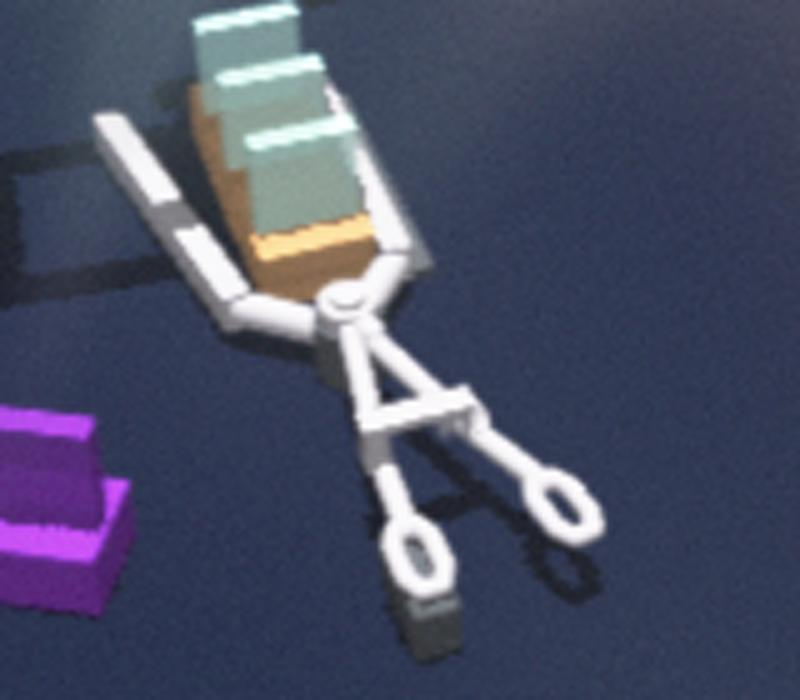

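View pics/w23.png

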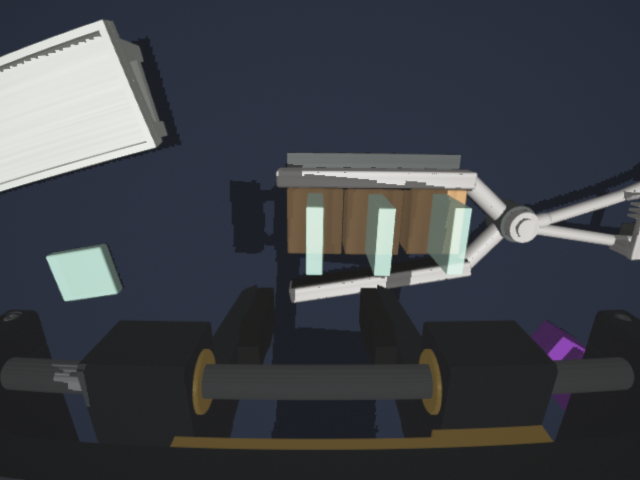

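```bash
python3 - <<'E'
from fit import *
w=load('wrist'); crop(w,270,160,480,300,3.8,'c15.png')
E
```

```text
(no output)
```

View pics/c15.png

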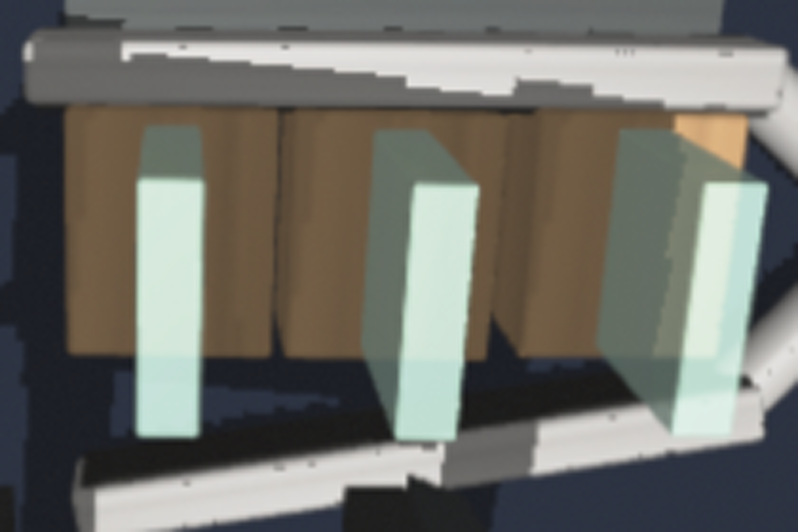

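```bash
python3 - <<'E'
from fit import *
w=load('wrist'); a=lambda L:[[270+x/3.8,160+y/3.8] for x,y in L]
for n,L in dict(A=[(137,180),(204,180),(199,437),(136,437)],B=[(414,183),(478,185),(457,440),(395,440)],C=[(705,183),(767,184),(733,434),(672,434)]).items():
    Q=ray(w,a(L),.082); d=Q[0]-Q[3]+Q[1]-Q[2]; print(n,Q.mean(0).round(4),(np.arctan2(d[1],d[0])).round(3),np.linalg.norm(Q[0]-Q[3]).round(4))
print(arm.get_obs()['eef_pos'])
E
```

```text
A [0.4537 0.1148 0.082 ] 0.078 0.05
B [0.4574 0.0657 0.082 ] 0.078 0.0502
C [0.4629 0.0128 0.082 ] 0.091 0.0493
[0.45304075 0.11279513 0.18319176]
```

```bash
python3 -m crank '[{"claw":0.04,"tx":-0.001,"ty":0.001,"tz":-0.04,"roll":0},{"claw":0.04,"tx":0,"ty":0,"tz":-0.04,"roll":0},{"claw":0.04,"tx":0,"ty":0,"tz":-0.03,"roll":0},{"claw":0.04,"tx":0,"ty":0,"tz":-0.013,"roll":0},{"claw":0.04,"tx":0,"ty":0,"tz":0,"roll":0}]' 20
python3 -m crank '[{"claw":0.0,"tx":0,"ty":0,"tz":0,"roll":0},{"claw":0.0,"tx":0,"ty":0,"tz":0,"roll":0},{"claw":0.0,"tx":0,"ty":0,"tz":0,"roll":0},{"claw":0.0,"tx":0,"ty":0,"tz":0,"roll":0}]' 20
```

```text
clock: 32.6
eef_pos: [0.4508, 0.1141, 0.0589]
tcp_rot: [[0.996, 0.089, -0.004], [0.089, -0.996, -0.0], [-0.004, -0.0, -1.0]]
wrist_force: [-0.0, 0.2, 0.5]
finger_gap: 0.455
clock: 33.0
eef_pos: [0.4528, 0.115, 0.0616]
tcp_rot: [[0.996, 0.091, 0.002], [0.091, -0.996, -0.0], [0.002, 0.0, -1.0]]
wrist_force: [-1.1, -0.5, 4.9]
finger_gap: 0.137
```

```bash
python3 -m crank '[{"claw":0.0,"tx":-0.001,"ty":0,"tz":0.03,"roll":0},{"claw":0.0,"tx":-0.001,"ty":0,"tz":0.04,"roll":0},{"claw":0.0,"tx":0,"ty":0,"tz":0.04,"roll":0},{"claw":0.0,"tx":0.005,"ty":0.02,"tz":0.04,"roll":0.033},{"claw":0.0,"tx":0.006,"ty":0.045,"tz":0,"roll":0.033},{"claw":0.0,"tx":0.006,"ty":0.045,"tz":0,"roll":0.033},{"claw":0.0,"tx":0.006,"ty":0.045,"tz":0,"roll":0.033},{"claw":0.0,"tx":0.006,"ty":0.045,"tz":0,"roll":0.033}]' 20
python3 -m crank '[{"claw":0.0,"tx":0.006,"ty":0.045,"tz":0,"roll":0.033},{"claw":0.0,"tx":0.005,"ty":0.045,"tz":0,"roll":0.032},{"claw":0.0,"tx":0,"ty":0.003,"tz":0,"roll":0},{"claw":0.0,"tx":0,"ty":0,"tz":-0.03,"roll":0},{"claw":0.0,"tx":0,"ty":0,"tz":-0.03,"roll":0},{"claw":0.0,"tx":0,"ty":0,"tz":0,"roll":0},{"claw":0.0,"tx":0,"ty":0,"tz":0,"roll":0}]' 20
python3 - <<'E'
from h import *
s=snap('side','s24.png'); crop(s,220,110,340,230,5,'c14.png');s=snap('wrist','w24.png');print(arm.get_obs()['eef_pos'],arm.get_obs()['tcp_rot'][:,0])
E
```

```text
clock: 33.8
eef_pos: [0.4786, 0.3168, 0.2107]
tcp_rot: [[0.967, 0.254, 0.0], [0.254, -0.967, -0.0], [0.0, 0.0, -1.0]]
wrist_force: [0.8, -0.2, -2.0]
finger_gap: 0.134
clock: 34.5
eef_pos: [0.4895, 0.4075, 0.1503]
tcp_rot: [[0.949, 0.315, -0.002], [0.315, -0.949, -0.001], [-0.002, 0.0, -1.0]]
wrist_force: [-0.3, 0.5, -2.3]
finger_gap: 0.133
[0.49100322 0.40827491 0.15255349] [0.94908847 0.31499719 0.00279984]
```

View pics/c14.png

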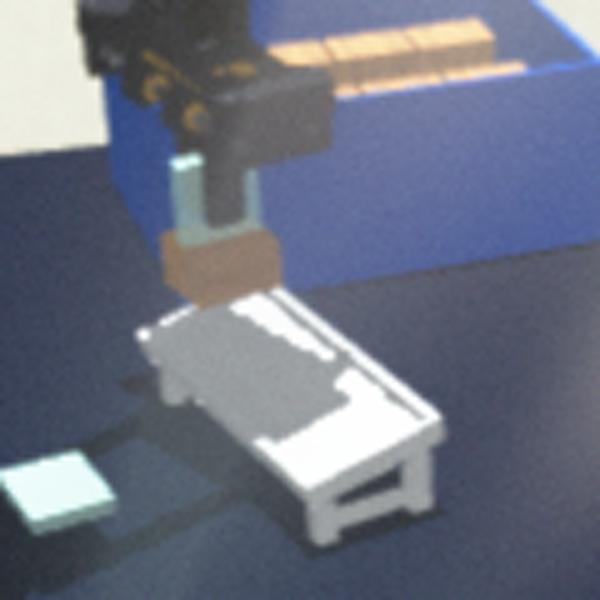

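View pics/w24.png

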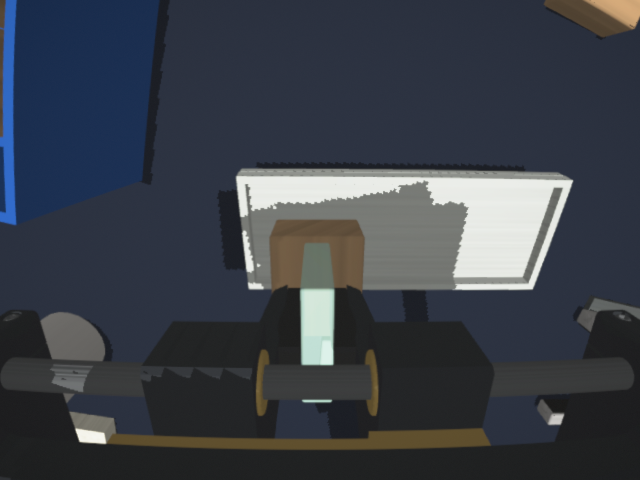

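```bash
cat >> fit.py <<'E'
BP=np.array([.5151,.3526,.3212])
def B(p,L):
    c,sn=np.cos(p[2]),np.sin(p[2]);cs,ss=np.cos(.2),np.sin(.2)
    R=np.array([[c,-sn,0],[sn,c,0],[0,0,1]])@np.array([[cs,0,-ss],[0,1,0],[ss,0,cs]])
    return np.array([p[0],p[1],.045])+np.array(L)@R.T
def bl(P):
    c,s=np.cos(BP[2]),np.sin(BP[2]); return ((np.atleast_2d(P)[:,:2]-BP[:2])@np.array([[c,-s],[s,c]])).round(4)
E
python3 - <<'E'
from fit import *
w=load('wrist'); o=.0056
print('rim outer model px',proj(w,B(BP,[[.039+o,.103+o,.009],[.039+o,-.103-o,.009]])).round(1),'seen (238,172),(570,178)')
print('foot bottom far',bl(ray(w,[(277,221),(360,221)],.091)),'TCP',bl(arm.get_obs()['eef_pos']))
E
```

```text
rim outer model px [[240.2 178.4]
 [575.8 180.7]] seen (238,172),(570,178)
foot bottom far [[0.022  0.0831]
 [0.022  0.0361]] TCP [[-0.0053  0.0604]]
```

```bash
python3 -m crank '[{"claw":0.0,"tx":0,"ty":0,"tz":-0.025,"roll":0},{"claw":0.0,"tx":0,"ty":0,"tz":-0.012,"roll":0},{"claw":0.0,"tx":0,"ty":0,"tz":0,"roll":0},{"claw":0.0,"tx":0,"ty":0,"tz":-0.002,"roll":0},{"claw":0.0,"tx":0,"ty":0,"tz":0,"roll":0}]' 20
python3 -m crank '[{"claw":0.0,"tx":0,"ty":0,"tz":-0.002,"roll":0},{"claw":0.0,"tx":0,"ty":0,"tz":0,"roll":0}]' 10
```

```text
clock: 35.1
eef_pos: [0.4905, 0.4083, 0.1125]
tcp_rot: [[0.949, 0.315, 0.001], [0.315, -0.949, 0.001], [0.001, -0.0, -1.0]]
wrist_force: [0.8, 0.3, -2.5]
finger_gap: 0.138
clock: 35.3
eef_pos: [0.4904, 0.4085, 0.1107]
tcp_rot: [[0.949, 0.315, 0.001], [0.315, -0.949, 0.001], [0.002, -0.0, -1.0]]
wrist_force: [-1.4, -0.9, 3.2]
finger_gap: 0.136
```

Contact. Now I press down with a light grip, moving slightly downhill so the foot tips flat.

```bash
python3 -m crank '[{"claw":0.0,"tx":-0.002,"ty":-0.0005,"tz":-0.0015,"roll":0},{"claw":0.0,"tx":-0.002,"ty":-0.0005,"tz":-0.0015,"roll":0},{"claw":0.0,"tx":-0.001,"ty":-0.0005,"tz":-0.001,"roll":0},{"claw":0.0,"tx":0,"ty":0,"tz":0,"roll":0}]' 5
python3 - <<'E'
from h import *
s=snap('side','s25.png'); crop(s,220,110,340,230,5,'c14.png')
E
```

```text
clock: 35.7
eef_pos: [0.4842, 0.4064, 0.1052]
tcp_rot: [[0.949, 0.316, -0.001], [0.316, -0.949, -0.0], [-0.001, -0.0, -1.0]]
wrist_force: [-3.6, -1.5, 2.4]
finger_gap: 0.138
```

View pics/c14.png

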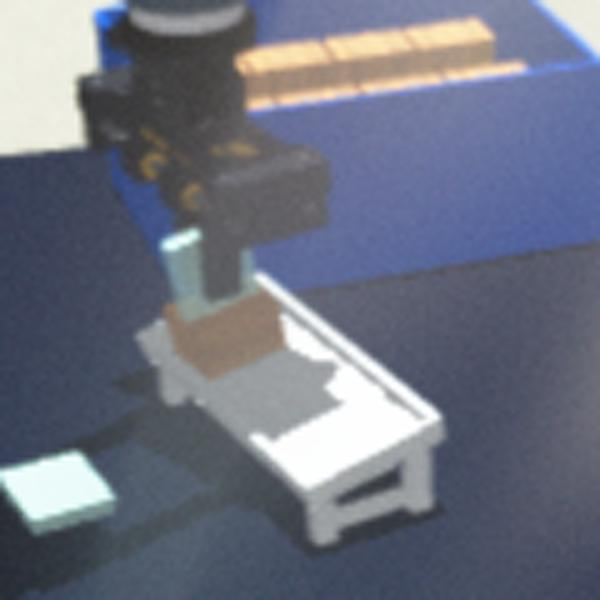

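```bash
python3 -m crank '[{"claw":0.016,"tx":0,"ty":0,"tz":0,"roll":0},{"claw":0.016,"tx":0,"ty":0,"tz":0,"roll":0},{"claw":0.04,"tx":0,"ty":0,"tz":0,"roll":0},{"claw":0.04,"tx":0,"ty":0,"tz":0,"roll":0},{"claw":0.04,"tx":-0.005,"ty":-0.001,"tz":0.03,"roll":0},{"claw":0.04,"tx":-0.005,"ty":-0.001,"tz":0.04,"roll":0},{"claw":0.04,"tx":0,"ty":-0.03,"tz":0.03,"roll":-0.03},{"claw":0.04,"tx":0,"ty":-0.045,"tz":0,"roll":-0.03}]' 20
python3 -m crank '[{"claw":0.04,"tx":-0.005,"ty":-0.045,"tz":0,"roll":-0.04},{"claw":0.04,"tx":-0.005,"ty":-0.045,"tz":0,"roll":-0.04},{"claw":0.04,"tx":-0.005,"ty":-0.045,"tz":0,"roll":-0.04},{"claw":0.04,"tx":-0.003,"ty":-0.045,"tz":0,"roll":-0.03},{"claw":0.04,"tx":0,"ty":-0.045,"tz":0,"roll":-0.02},{"claw":0.04,"tx":0,"ty":-0.03,"tz":0,"roll":0},{"claw":0.04,"tx":0,"ty":0,"tz":0,"roll":0}]' 20
python3 - <<'E'
from h import *
s=snap('side','s26.png'); crop(s,220,110,340,230,5,'c14.png');crop(s,220,200,340,310,5,'c19.png');s=snap('wrist','w26.png');print(arm.get_obs()['eef_pos'])
E
```

```text
clock: 36.55
eef_pos: [0.4775, 0.3314, 0.211]
tcp_rot: [[0.966, 0.26, 0.009], [0.26, -0.966, 0.004], [0.01, -0.002, -1.0]]
wrist_force: [1.8, -0.6, -0.2]
finger_gap: 0.455
clock: 37.25
eef_pos: [0.4573, 0.0715, 0.2058]
tcp_rot: [[0.996, 0.086, 0.001], [0.086, -0.996, -0.001], [0.001, 0.001, -1.0]]
wrist_force: [-0.6, -0.4, -0.0]
finger_gap: 0.45
[0.45715794 0.0741928  0.20569747]
```

View pics/c14.png

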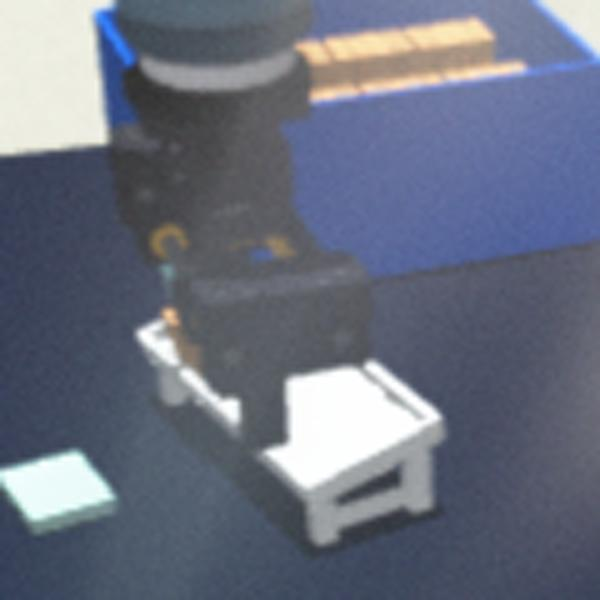

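View pics/w26.png

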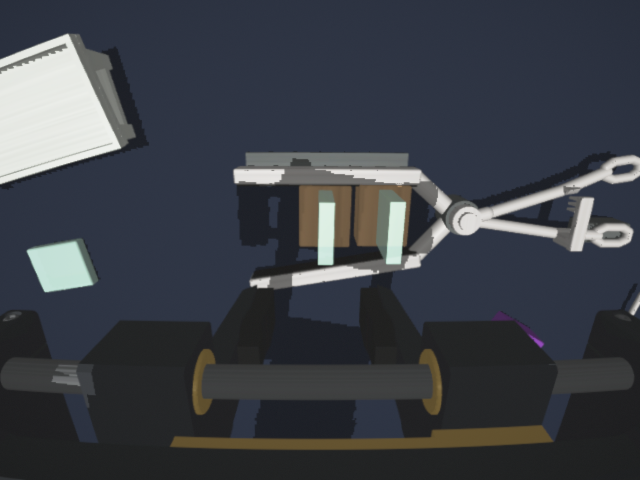

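```bash
python3 - <<'E'
from h import *
s=snap('top','t27.png'); crop(s,110,200,350,320,3.3,'c18.png')
E
python3 -m crank '[{"claw":0.04,"tx":-0.002,"ty":-0.008,"tz":-0.02,"roll":0.004},{"claw":0.04,"tx":0,"ty":0,"tz":-0.04,"roll":0},{"claw":0.04,"tx":0,"ty":0,"tz":-0.04,"roll":0},{"claw":0.04,"tx":0,"ty":0,"tz":-0.03,"roll":0},{"claw":0.04,"tx":0,"ty":0,"tz":-0.015,"roll":0},{"claw":0.04,"tx":0,"ty":0,"tz":0,"roll":0}]' 20
python3 -m crank '[{"claw":0.0,"tx":0,"ty":0,"tz":0,"roll":0},{"claw":0.0,"tx":0,"ty":0,"tz":0,"roll":0},{"claw":0.0,"tx":0,"ty":0,"tz":0,"roll":0},{"claw":0.0,"tx":0,"ty":0,"tz":0,"roll":0}]' 20
```

```text
clock: 38.0
eef_pos: [0.4528, 0.0681, 0.0581]
tcp_rot: [[0.995, 0.097, -0.005], [0.097, -0.995, 0.001], [-0.005, -0.001, -1.0]]
wrist_force: [-0.2, -0.2, 0.4]
finger_gap: 0.455
clock: 38.4
eef_pos: [0.4558, 0.0665, 0.0614]
tcp_rot: [[0.995, 0.095, 0.002], [0.095, -0.995, -0.0], [0.002, 0.001, -1.0]]
wrist_force: [-0.8, -1.7, 2.0]
finger_gap: 0.134
```

View pics/c18.png

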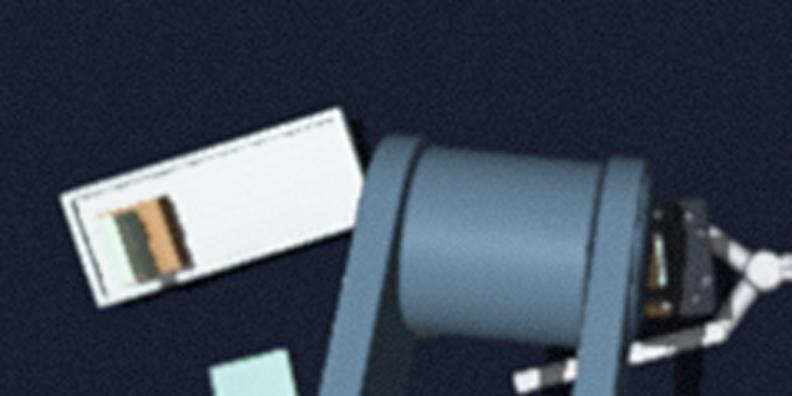

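```bash
python3 - <<'E'
from fit import *
t=load('top')
im=t['pixels'].copy()
def aw(cx,cy,yaw=0):
    out=[]
    for M in(PL,FT,FB):
        M=np.array(M); L=np.c_[cx+M[:,1],cy-M[:,0],M[:,2]]; out.append(B(BP,L))
    return out
def dr(img,S,P): cv2.polylines(img,[np.round(proj(S,P)*16).astype(int).reshape(-1,1,2)],True,(0,0,255),1,cv2.LINE_AA,4)
for P in aw(0,.06): dr(im,t,P)
crop({'pixels':im},125,225,225,300,7,'o9.png'); crop(t,125,225,225,300,7,'o10.png')
E
```

```text
(no output)
```

View pics/o9.png

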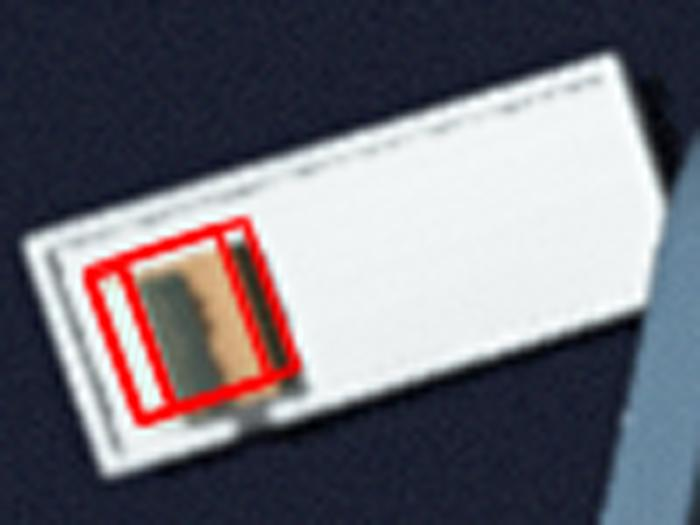

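View pics/o10.png

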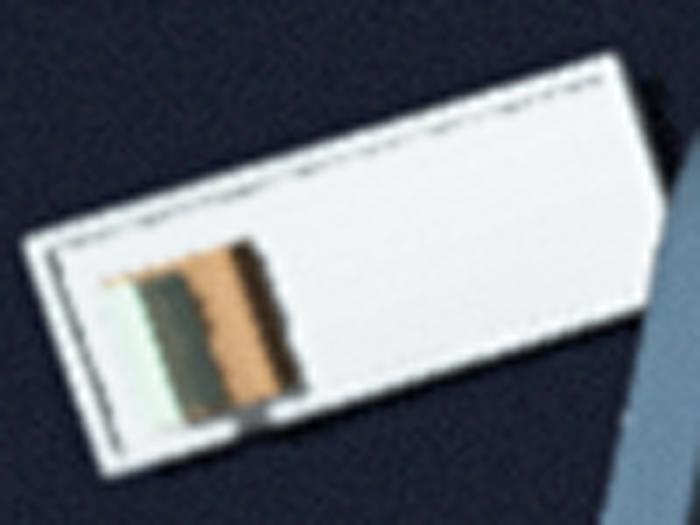

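```bash
python3 -m crank '[{"claw":0.0,"tx":-0.001,"ty":0,"tz":0.03,"roll":0},{"claw":0.0,"tx":-0.001,"ty":0,"tz":0.04,"roll":0},{"claw":0.0,"tx":0,"ty":0,"tz":0.04,"roll":0},{"claw":0.0,"tx":0.007,"ty":0.02,"tz":0.04,"roll":0.032},{"claw":0.0,"tx":0.009,"ty":0.045,"tz":0,"roll":0.033},{"claw":0.0,"tx":0.009,"ty":0.045,"tz":0,"roll":0.032},{"claw":0.0,"tx":0.009,"ty":0.045,"tz":0,"roll":0.033},{"claw":0.0,"tx":0.009,"ty":0.045,"tz":0,"roll":0.032}]' 20
python3 -m crank '[{"claw":0.0,"tx":0.009,"ty":0.045,"tz":0,"roll":0.033},{"claw":0.0,"tx":0.009,"ty":0.041,"tz":0,"roll":0.032},{"claw":0.0,"tx":0,"ty":0,"tz":0,"roll":0},{"claw":0.0,"tx":0,"ty":0,"tz":-0.03,"roll":0},{"claw":0.0,"tx":0,"ty":0,"tz":-0.03,"roll":0},{"claw":0.0,"tx":0,"ty":0,"tz":0,"roll":0},{"claw":0.0,"tx":0,"ty":0,"tz":0,"roll":0}]' 20
python3 - <<'E'
from fit import *
s=snap('side','s28.png'); crop(s,220,110,340,230,5,'c14.png');s=snap('wrist','w28.png');print(bl(arm.get_obs()['eef_pos']),arm.get_obs()['eef_pos'],arm.get_obs()['tcp_rot'][:,0])
E
```

```text
clock: 39.2
eef_pos: [0.4956, 0.2682, 0.2105]
tcp_rot: [[0.967, 0.255, -0.0], [0.255, -0.967, -0.0], [-0.0, 0.0, -1.0]]
wrist_force: [1.5, -0.3, -2.3]
finger_gap: 0.132
clock: 39.9
eef_pos: [0.5134, 0.3518, 0.1502]
tcp_rot: [[0.949, 0.316, -0.002], [0.316, -0.949, -0.001], [-0.002, 0.0, -1.0]]
wrist_force: [1.0, -0.9, -3.0]
finger_gap: 0.134
[[-0.0001  0.    ]] [0.51502914 0.35261185 0.15244343] [0.94881295 0.31582685 0.00271805]
```

View pics/c14.png

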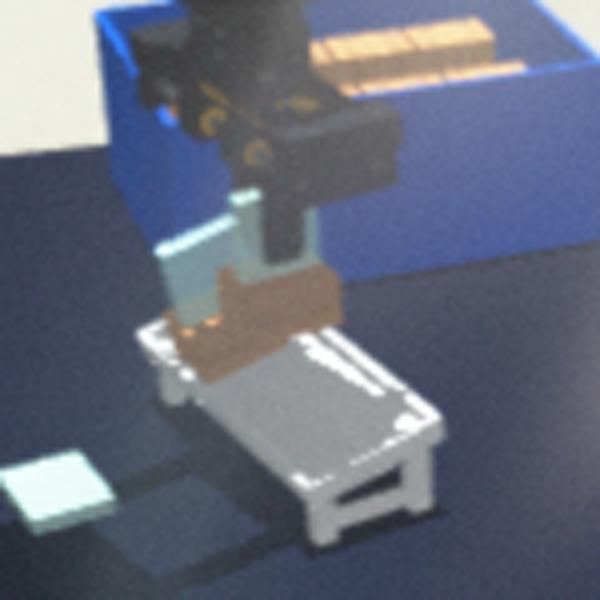

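View pics/w28.png

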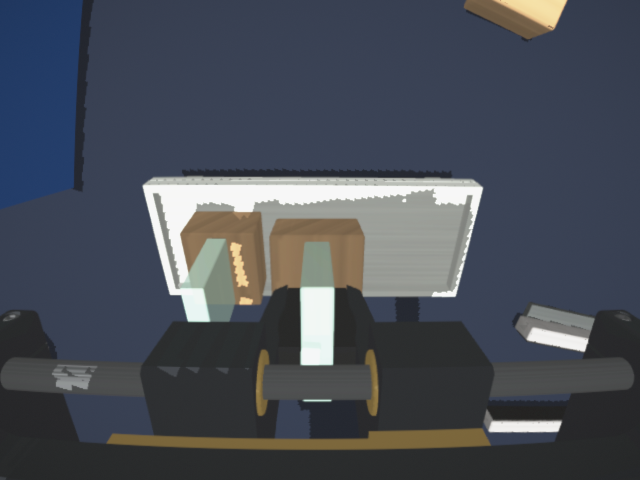

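```bash
python3 - <<'E'
from fit import *
s=load('side');w=load('wrist')
def aw(cx,cy):
    out=[]
    for M in(PL,FT,FB):
        M=np.array(M); out.append(B(BP,np.c_[cx+M[:,1],cy-M[:,0],M[:,2]]))
    return out
def dr(img,S,P,c): cv2.polylines(img,[np.round(proj(S,P)*16).astype(int).reshape(-1,1,2)],True,c,1,cv2.LINE_AA,4)
im=cv2.resize(s['pixels'],None,fx=1,fy=1).copy(); iw=w['pixels'].copy()
for P in aw(-.008,.058): dr(im,s,P,(0,0,255));dr(iw,w,P,(0,0,255))
rim=lambda wx,wy,z:B(BP,[[wx,wy,z],[wx,-wy,z],[-wx,-wy,z],[-wx,wy,z]])
dr(im,s,rim(.039,.103,0),(0,255,0));dr(iw,w,rim(.039,.103,0),(0,255,0))
crop({'pixels':im},235,150,325,225,8,'o9.png');crop({'pixels':iw},130,160,370,340,3.3,'o10.png')
E
```

```text
(no output)
```

View pics/o9.png

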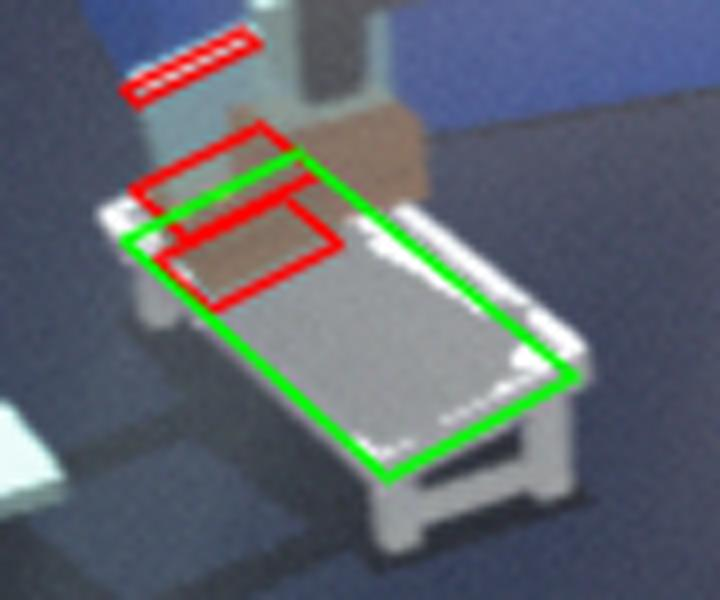

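View pics/o10.png

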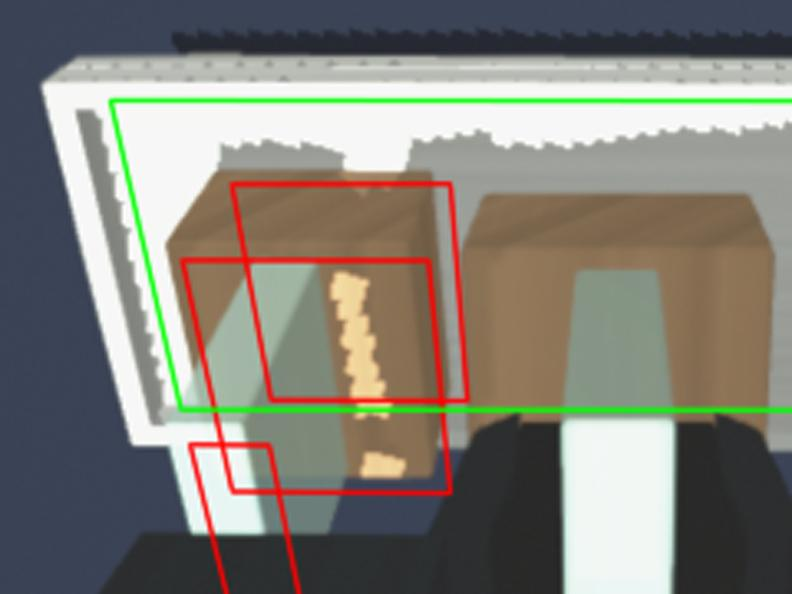

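```bash
python3 -m crank '[{"claw":0.0,"tx":0.001,"ty":-0.003,"tz":-0.025,"roll":0},{"claw":0.0,"tx":0,"ty":0,"tz":-0.011,"roll":0},{"claw":0.0,"tx":0,"ty":0,"tz":0,"roll":0},{"claw":0.0,"tx":0,"ty":0,"tz":-0.002,"roll":0},{"claw":0.0,"tx":0,"ty":0,"tz":0,"roll":0}]' 20
python3 -m crank '[{"claw":0.0,"tx":0,"ty":0,"tz":-0.002,"roll":0},{"claw":0.0,"tx":0,"ty":0,"tz":0,"roll":0}]' 10
```

```text
clock: 40.5
eef_pos: [0.5155, 0.3498, 0.1135]
tcp_rot: [[0.949, 0.316, 0.001], [0.316, -0.949, 0.001], [0.001, -0.0, -1.0]]
wrist_force: [0.6, 0.4, -2.9]
finger_gap: 0.132
clock: 40.7
eef_pos: [0.5154, 0.35, 0.1118]
tcp_rot: [[0.949, 0.316, 0.001], [0.316, -0.949, 0.001], [0.002, -0.0, -1.0]]
wrist_force: [-2.8, -0.7, 3.5]
finger_gap: 0.134
```

```bash
python3 -m crank '[{"claw":0.0,"tx":-0.002,"ty":-0.0005,"tz":-0.0015,"roll":0},{"claw":0.0,"tx":-0.002,"ty":-0.0005,"tz":-0.0015,"roll":0},{"claw":0.0,"tx":-0.001,"ty":-0.0005,"tz":-0.001,"roll":0},{"claw":0.0,"tx":0,"ty":0,"tz":0,"roll":0}]' 5
python3 - <<'E'
from h import *
s=snap('side','s29.png'); crop(s,220,110,340,230,5,'c14.png')
E
```

```text
clock: 41.1
eef_pos: [0.5092, 0.348, 0.1062]
tcp_rot: [[0.949, 0.316, -0.001], [0.316, -0.949, -0.0], [-0.001, -0.0, -1.0]]
wrist_force: [-3.8, -0.6, 2.3]
finger_gap: 0.136
```

View pics/c14.png

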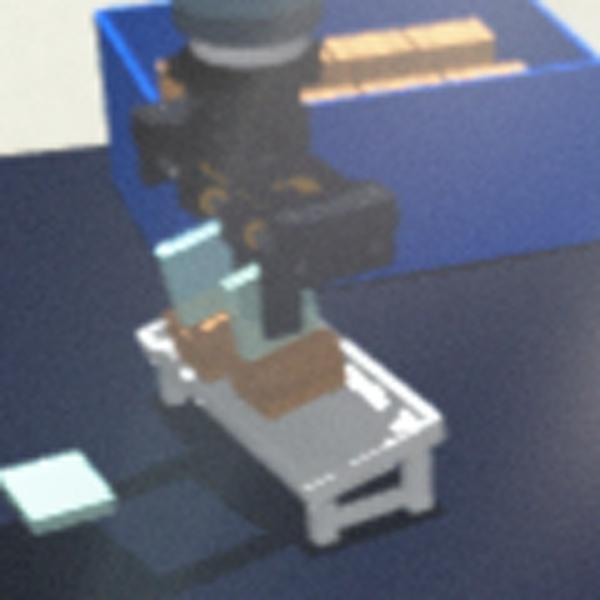

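```bash
python3 -m crank '[{"claw":0.016,"tx":0,"ty":0,"tz":0,"roll":0},{"claw":0.016,"tx":0,"ty":0,"tz":0,"roll":0},{"claw":0.04,"tx":0,"ty":0,"tz":0,"roll":0},{"claw":0.04,"tx":0,"ty":0,"tz":0,"roll":0},{"claw":0.04,"tx":-0.005,"ty":-0.001,"tz":0.03,"roll":0},{"claw":0.04,"tx":-0.005,"ty":-0.001,"tz":0.04,"roll":0},{"claw":0.04,"tx":-0.003,"ty":-0.03,"tz":0.03,"roll":-0.03},{"claw":0.04,"tx":-0.005,"ty":-0.045,"tz":0,"roll":-0.03}]' 20
python3 -m crank '[{"claw":0.04,"tx":-0.006,"ty":-0.045,"tz":0,"roll":-0.04},{"claw":0.04,"tx":-0.006,"ty":-0.045,"tz":0,"roll":-0.04},{"claw":0.04,"tx":-0.006,"ty":-0.045,"tz":0,"roll":-0.04},{"claw":0.04,"tx":-0.006,"ty":-0.045,"tz":0,"roll":-0.03},{"claw":0.04,"tx":-0.004,"ty":-0.045,"tz":0,"roll":-0.02},{"claw":0.04,"tx":0,"ty":-0.03,"tz":0,"roll":0},{"claw":0.04,"tx":0,"ty":0,"tz":0,"roll":0},{"claw":0.04,"tx":0,"ty":0,"tz":0,"roll":0}]' 20
python3 - <<'E'
from h import *
s=snap('side','s30.png'); crop(s,220,110,340,230,5,'c14.png');s=snap('top','t30.png'); crop(s,110,200,350,320,3.3,'c18.png');s=snap('wrist','w30.png');print(arm.get_obs()['eef_pos'],arm.get_obs()['tcp_rot'][:,0])
E
```

```text
clock: 41.95
eef_pos: [0.4948, 0.2726, 0.2119]
tcp_rot: [[0.965, 0.261, 0.01], [0.261, -0.965, 0.003], [0.01, -0.001, -1.0]]
wrist_force: [1.2, -0.3, -0.2]
finger_gap: 0.454
clock: 42.75
eef_pos: [0.4641, 0.0157, 0.2066]
tcp_rot: [[0.996, 0.09, 0.001], [0.09, -0.996, 0.0], [0.001, -0.0, -1.0]]
wrist_force: [-0.4, -0.1, -0.2]
finger_gap: 0.456
[0.4639391  0.01709138 0.20642915] [ 9.95658010e-01  9.30866626e-02 -2.95596012e-05]
```

View pics/c18.png

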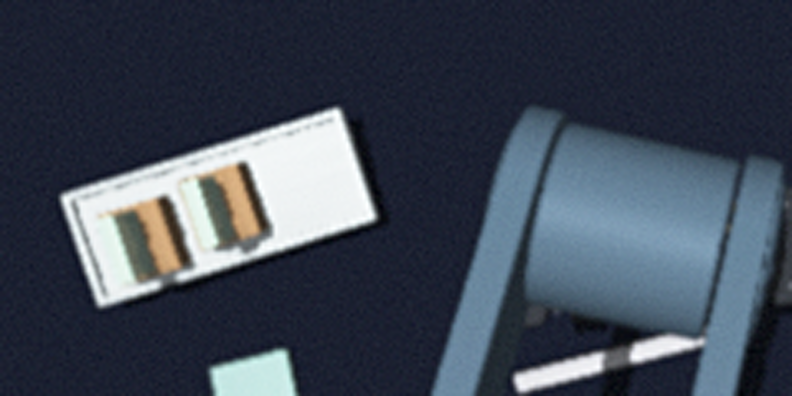

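View pics/w30.png

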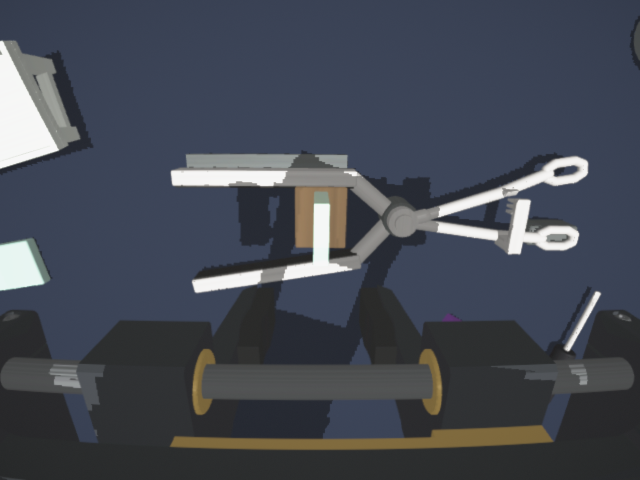

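```bash
python3 -m crank '[{"claw":0.04,"tx":-0.003,"ty":-0.003,"tz":-0.02,"roll":-0.002},{"claw":0.04,"tx":0,"ty":0,"tz":-0.04,"roll":0},{"claw":0.04,"tx":0,"ty":0,"tz":-0.04,"roll":0},{"claw":0.04,"tx":0,"ty":0,"tz":-0.03,"roll":0},{"claw":0.04,"tx":0,"ty":0,"tz":-0.015,"roll":0},{"claw":0.04,"tx":0,"ty":0,"tz":0,"roll":0}]' 20
python3 -m crank '[{"claw":0.0,"tx":0,"ty":0,"tz":0,"roll":0},{"claw":0.0,"tx":0,"ty":0,"tz":0,"roll":0},{"claw":0.0,"tx":0,"ty":0,"tz":0,"roll":0},{"claw":0.0,"tx":0,"ty":0,"tz":0,"roll":0}]' 20
```

```text
clock: 43.5
eef_pos: [0.4589, 0.0147, 0.0591]
tcp_rot: [[0.996, 0.092, -0.005], [0.092, -0.996, 0.001], [-0.005, -0.002, -1.0]]
wrist_force: [0.0, -0.1, 0.5]
finger_gap: 0.451
clock: 43.9
eef_pos: [0.4616, 0.0131, 0.0624]
tcp_rot: [[0.996, 0.09, 0.002], [0.09, -0.996, -0.0], [0.002, 0.0, -1.0]]
wrist_force: [-0.2, 0.6, 2.7]
finger_gap: 0.138
```

```bash
python3 -m crank '[{"claw":0.0,"tx":-0.001,"ty":0,"tz":0.03,"roll":0},{"claw":0.0,"tx":-0.001,"ty":0,"tz":0.04,"roll":0},{"claw":0.0,"tx":0,"ty":0,"tz":0.04,"roll":0},{"claw":0.0,"tx":0.009,"ty":0.02,"tz":0.04,"roll":0.033},{"claw":0.0,"tx":0.011,"ty":0.043,"tz":0,"roll":0.033},{"claw":0.0,"tx":0.011,"ty":0.043,"tz":0,"roll":0.033},{"claw":0.0,"tx":0.011,"ty":0.043,"tz":0,"roll":0.033},{"claw":0.0,"tx":0.011,"ty":0.043,"tz":0,"roll":0.033}]' 20
python3 -m crank '[{"claw":0.0,"tx":0.011,"ty":0.043,"tz":0,"roll":0.033},{"claw":0.0,"tx":0.011,"ty":0.044,"tz":0,"roll":0.033},{"claw":0.0,"tx":0,"ty":0.001,"tz":0,"roll":0},{"claw":0.0,"tx":0,"ty":0,"tz":-0.03,"roll":0},{"claw":0.0,"tx":0,"ty":0,"tz":-0.03,"roll":0},{"claw":0.0,"tx":0,"ty":0,"tz":0,"roll":0},{"claw":0.0,"tx":0,"ty":0,"tz":0,"roll":0}]' 20
python3 - <<'E'
from fit import *
s=snap('side','s31.png'); crop(s,220,110,340,230,5,'c14.png');s=snap('wrist','w31.png');print(bl(arm.get_obs()['eef_pos']),arm.get_obs()['eef_pos'],arm.get_obs()['tcp_rot'][:,0])
E
```

```text
clock: 44.7
eef_pos: [0.5117, 0.2066, 0.2114]
tcp_rot: [[0.967, 0.253, -0.0], [0.253, -0.967, -0.0], [-0.0, 0.0, -1.0]]
wrist_force: [1.3, 0.4, -3.6]
finger_gap: 0.132
clock: 45.4
eef_pos: [0.5333, 0.2925, 0.1512]
tcp_rot: [[0.949, 0.315, -0.002], [0.315, -0.949, -0.001], [-0.002, 0.0, -1.0]]
wrist_force: [0.1, -0.7, -3.1]
finger_gap: 0.133
[[ 0.0001 -0.0628]] [0.53502612 0.29305758 0.1533632 ] [0.94911166 0.31492833 0.00268529]
```

View pics/c14.png

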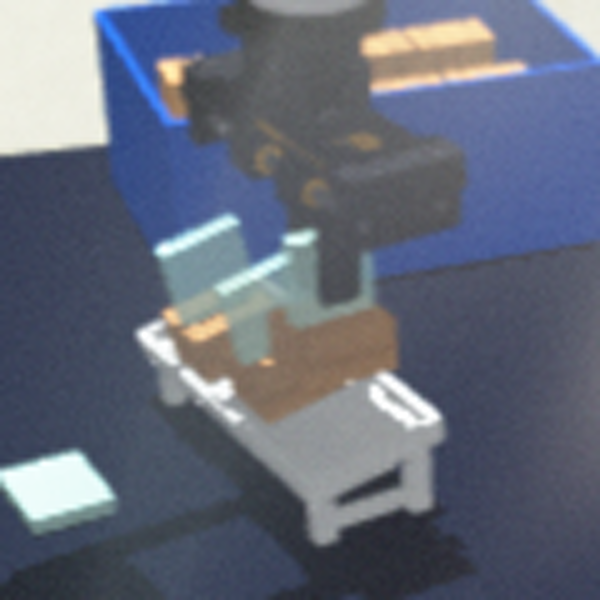

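View pics/w31.png

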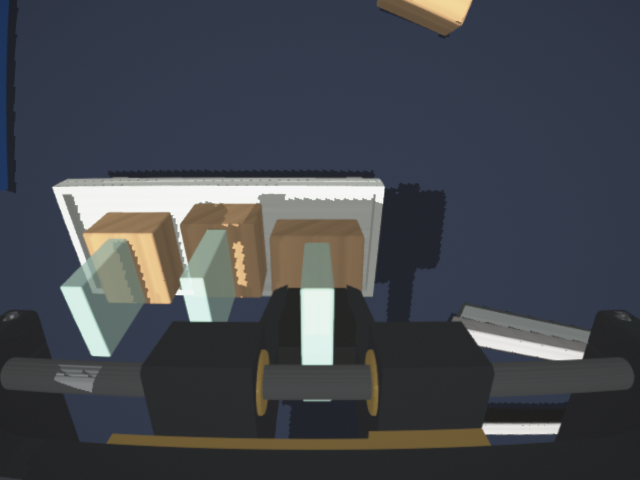

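```bash
python3 -m crank '[{"claw":0.0,"tx":0,"ty":0,"tz":-0.025,"roll":0},{"claw":0.0,"tx":0,"ty":0,"tz":-0.011,"roll":0},{"claw":0.0,"tx":0,"ty":0,"tz":0,"roll":0},{"claw":0.0,"tx":0,"ty":0,"tz":-0.002,"roll":0},{"claw":0.0,"tx":0,"ty":0,"tz":0,"roll":0}]' 20
python3 -m crank '[{"claw":0.0,"tx":0,"ty":0,"tz":-0.002,"roll":0},{"claw":0.0,"tx":0,"ty":0,"tz":0,"roll":0}]' 10
```

```text
clock: 46.0
eef_pos: [0.5346, 0.2932, 0.1145]
tcp_rot: [[0.949, 0.315, 0.001], [0.315, -0.949, 0.0], [0.002, 0.0, -1.0]]
wrist_force: [0.5, -0.0, -3.1]
finger_gap: 0.133
clock: 46.2
eef_pos: [0.5345, 0.2933, 0.1128]
tcp_rot: [[0.949, 0.315, 0.001], [0.315, -0.949, 0.001], [0.002, -0.0, -1.0]]
wrist_force: [-1.7, -0.6, 2.2]
finger_gap: 0.137
```

```bash
python3 -m crank '[{"claw":0.0,"tx":-0.002,"ty":-0.0005,"tz":-0.0015,"roll":0},{"claw":0.0,"tx":-0.002,"ty":-0.0005,"tz":-0.0015,"roll":0},{"claw":0.0,"tx":-0.001,"ty":-0.0005,"tz":-0.001,"roll":0},{"claw":0.0,"tx":0,"ty":0,"tz":0,"roll":0}]' 5
python3 -m crank '[{"claw":0.016,"tx":0,"ty":0,"tz":0,"roll":0},{"claw":0.016,"tx":0,"ty":0,"tz":0,"roll":0},{"claw":0.04,"tx":0,"ty":0,"tz":0,"roll":0},{"claw":0.04,"tx":0,"ty":0,"tz":0,"roll":0},{"claw":0.04,"tx":-0.005,"ty":-0.001,"tz":0.03,"roll":0},{"claw":0.04,"tx":-0.005,"ty":-0.001,"tz":0.04,"roll":0},{"claw":0.04,"tx":-0.003,"ty":-0.03,"tz":0.03,"roll":0},{"claw":0.04,"tx":-0.005,"ty":-0.045,"tz":0.02,"roll":0}]' 20
python3 -m crank '[{"claw":0.04,"tx":0,"ty":-0.048,"tz":0.01,"roll":0},{"claw":0.04,"tx":0,"ty":-0.048,"tz":0,"roll":0},{"claw":0.04,"tx":0,"ty":-0.048,"tz":0,"roll":0},{"claw":0.04,"tx":0,"ty":-0.048,"tz":0,"roll":0},{"claw":0.04,"tx":0,"ty":-0.048,"tz":0,"roll":0},{"claw":0.04,"tx":0,"ty":-0.048,"tz":0,"roll":0},{"claw":0.04,"tx":0,"ty":0,"tz":0,"roll":0}]' 20
python3 - <<'E'
from fit import *
s=snap('side','s32.png');t=snap('top','t32.png')
crop(s,220,130,340,230,6,'o9.png'); crop(t,120,215,240,305,6,'o10.png')
E
```

```text
clock: 46.6
eef_pos: [0.5282, 0.2913, 0.1071]
tcp_rot: [[0.949, 0.315, -0.001], [0.315, -0.949, -0.0], [-0.001, -0.0, -1.0]]
wrist_force: [-3.5, -0.7, 2.5]
finger_gap: 0.134
clock: 47.4
eef_pos: [0.5119, 0.2154, 0.2304]
tcp_rot: [[0.948, 0.318, 0.004], [0.318, -0.948, 0.001], [0.005, 0.0, -1.0]]
wrist_force: [0.6, -0.8, 0.7]
finger_gap: 0.45
clock: 48.1
eef_pos: [0.5111, -0.0789, 0.2378]
tcp_rot: [[0.951, 0.309, 0.001], [0.309, -0.951, -0.002], [0.0, 0.002, -1.0]]
wrist_force: [0.3, 0.5, 0.1]
finger_gap: 0.453
```

View pics/o9.png

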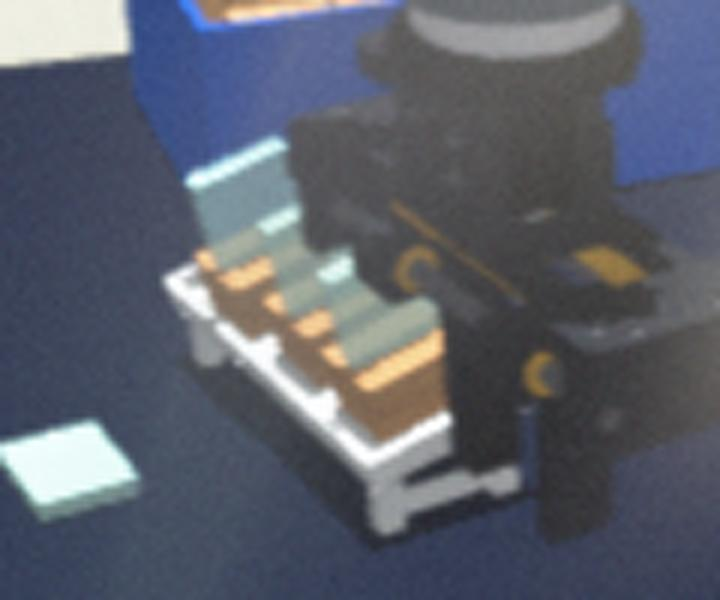

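View pics/o10.png

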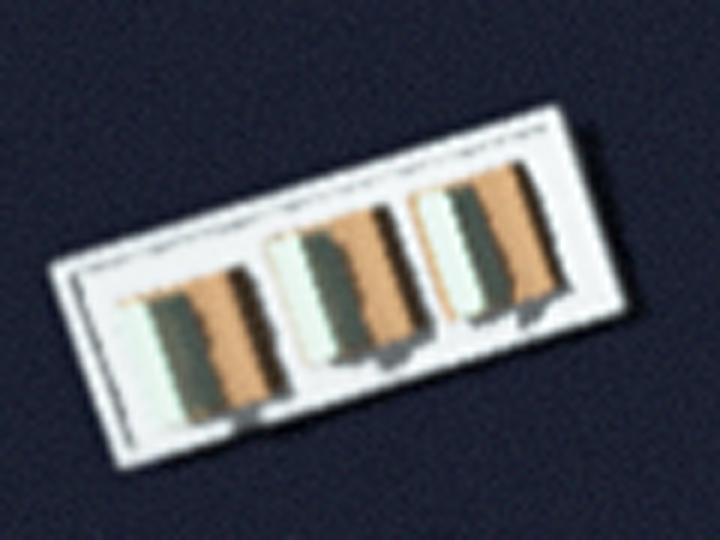

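View pics/s32.png

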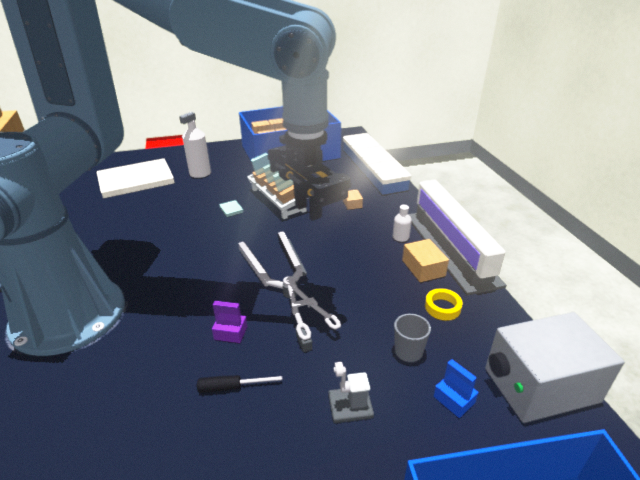

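View pics/t32.png

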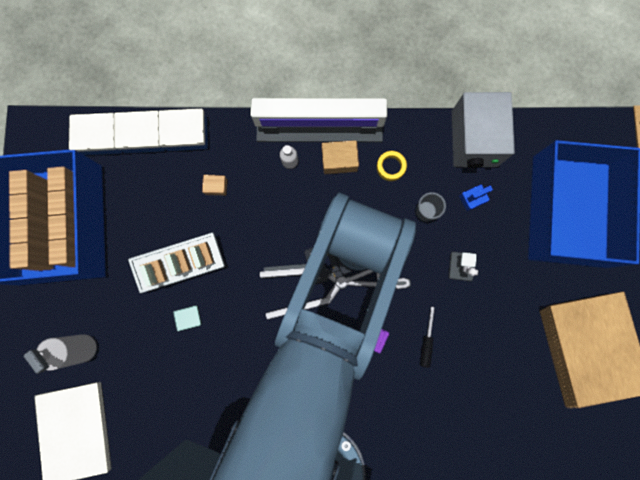

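```bash
python3 -m crank '[{"claw":0.04,"tx":0,"ty":-0.045,"tz":0.02,"roll":0},{"claw":0.04,"tx":0,"ty":-0.045,"tz":0,"roll":0},{"claw":0.04,"tx":0.02,"ty":-0.045,"tz":0,"roll":0},{"claw":0.04,"tx":0.02,"ty":-0.04,"tz":0,"roll":0},{"claw":0.04,"tx":0.02,"ty":-0.04,"tz":0,"roll":0},{"claw":0.04,"tx":0,"ty":0,"tz":0,"roll":0},{"claw":0.04,"tx":0,"ty":0,"tz":0,"roll":0}]' 20
python3 - <<'E'
from fit import *
s=snap('side','s33.png');t=snap('top','t33.png')
crop(s,225,140,325,225,8,'o9.png'); crop(t,125,225,230,300,7.5,'o10.png')
E
```

```text
clock: 48.9
eef_pos: [0.5714, -0.2872, 0.2564]
tcp_rot: [[0.949, 0.316, -0.001], [0.316, -0.949, 0.002], [-0.001, -0.002, -1.0]]
wrist_force: [0.8, 0.4, -0.8]
finger_gap: 0.454
```

View pics/o9.png

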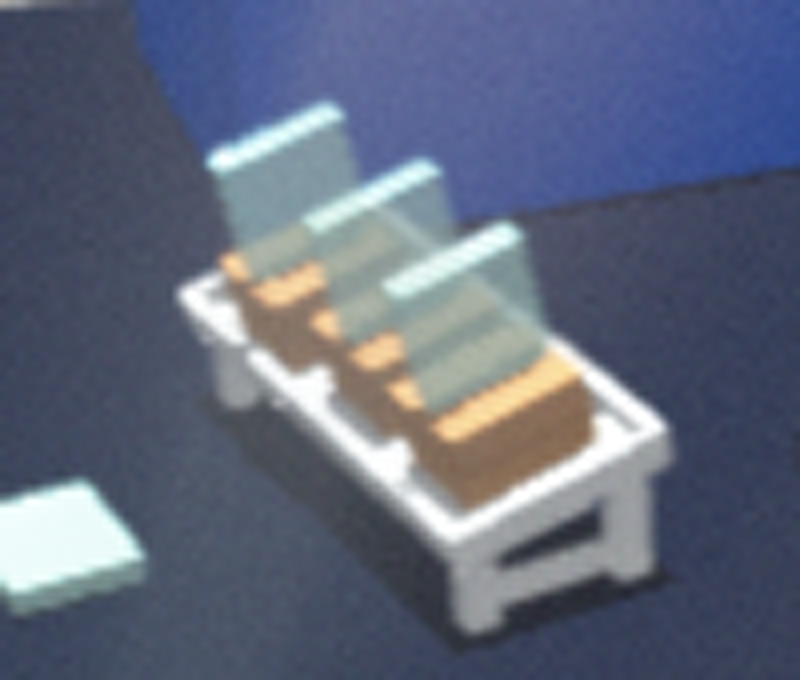

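View pics/o10.png

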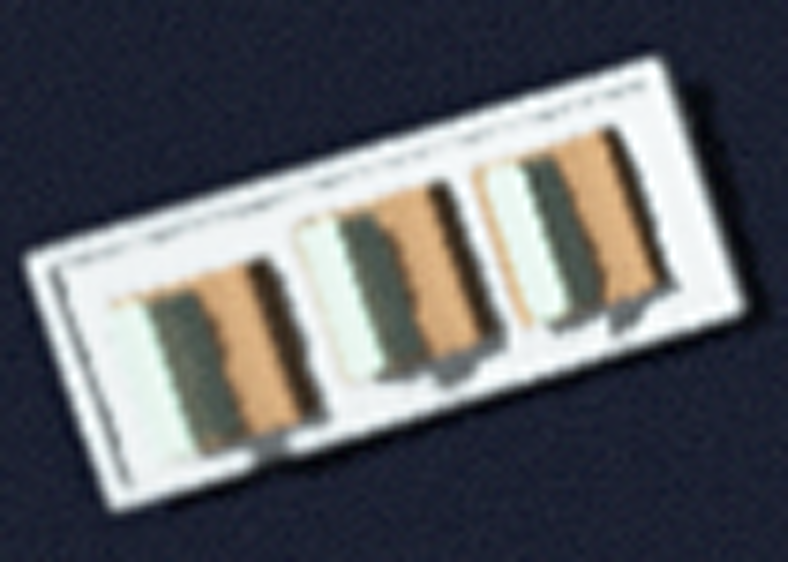

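```bash
python3 - <<'E'
from fit import *
s=load('side');t=load('top')
su=lambda L:np.array([[225+x/8,140+y/8] for x,y in L]); tu=lambda L:np.array([[125+x/7.5,225+y/7.5] for x,y in L])
def pts(p,L):
    bx,by,pit,yaw=p; L=np.array(L,float); M=np.c_[L[:,1],-L[:,0],L[:,2]]
    c,n=np.cos(yaw),np.sin(yaw); M=np.c_[c*M[:,0]-n*M[:,1],n*M[:,0]+c*M[:,1],M[:,2]]
    c,n=np.cos(pit),np.sin(pit); M=np.c_[c*M[:,0]-n*M[:,2],M[:,1],n*M[:,0]+c*M[:,2]]
    return B(BP,M+[bx,by,0])
# side: plate-top corners on -y (near) long edge: award x=+.006 -> board y -.006 ; downhill/uphill ends
S=[[.006,-.025,.082],[.006,.025,.082],[-.006,-.025,.082],[-.006,.025,.082]]
# top: foot top: far(uphill) right corner, near right corner
TT=[[.023,.028,.032],[.023,-.028,.032]]
D={'A':([(216,172),(347,117),(208,158),(330,100)],[(248,265),(305,425)]),
'B':([(313,230),(442,178),(305,216),(427,158)],[(430,183),(482,350)]),
'C':([(390,300),(525,240),(383,286),(510,222)],[(605,130),(660,292)])}
for k,(a,b) in D.items():
    f=lambda p:np.concatenate([(proj(s,pts(p,S))-su(a)).ravel(),(proj(t,pts(p,TT))-tu(b)).ravel(),[]])
    r=least_squares(f,[0,0,0,0]);print(k,r.x.round(4),np.abs(r.fun).max().round(1))
E
```

```text
A [-0.0096  0.0573 -0.0617 -0.0077] 1.2
B [-0.0028 -0.0055 -0.0549 -0.0315] 1.0
C [-0.0028 -0.0651 -0.0412 -0.0224] 1.0
```

```bash
python3 - <<'E'
from h import *
a=cv2.imread('pics/side0.png').astype(int);b=load('side')['pixels'].astype(int)
for n,(u0,v0,u1,v1) in dict(purple=(208,295,250,345),driver=(190,370,290,400),cup=(388,310,435,365),tape=(420,285,468,322),carton=(400,238,450,282),glue=(388,203,415,245),spare_foot=(340,188,366,210),plate=(216,198,246,218),blue=(430,358,480,415),switch=(325,355,380,420)).items():
    print(n,np.abs(a[v0:v1,u0:u1]-b[v0:v1,u0:u1]).mean().round(1),end='; ')
E
```

```text
purple 16.2; driver 3.1; cup 4.3; tape 2.3; carton 31.9; glue 59.8; spare_foot 91.8; plate 5.2; blue 2.3; switch 12.4;
```

View pics/s33.png

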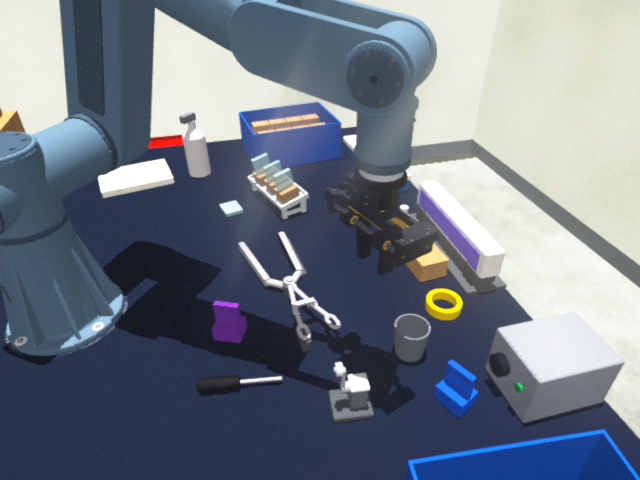

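The picture shows the clamp open at (290,285), the lever upright at (345,375), three awards on the rack at (278,185), and the bystanders in place. Some of them are in arm shadow or hidden by the arm. I hand in.

```bash
python3 -c "
from bench import arm
print(arm.hand_in())"
```

```text
the job is handed in; nothing more can be done
None
```

The job is done and handed in at about 49 s. All three awards were clamped and locked, the lamp switch was tripped, the clamp was released, and the awards now stand on the drying rack.

**Last checks**
- **Lock:** before I touched the lever, the finger rings measured 32.6 mm apart with nothing holding them. That corresponds to the last tooth.
- **Switch:** the roller was pushed about 32 mm aside, past the 18 mm trip point, and the lever sprang back upright. I saw no visible sign of the lamp itself coming on.
- **Release:** the clamp swung fully open and the awards stayed in place.
- **Rack:** all three awards stand in a row across the board, about 60 mm or more apart. Their fitted turn is 0.03 rad or less. The tilt fit was off by a similar 0.04 to 0.06 rad on all three, which I took as camera bias, so "feet flat" rests on them matching each other and on how they look.
- **Bystanders:** in the last pictures with a clear view, all of them looked unmoved. In the final picture the arm hid the glue and spare foot and partly hid the carton, so for those I relied on the picture just before it.

**What went less well**
- One award caught on the fence and tilted while I set it between the jaws. The wrist force reached about 60 N (limit 120 N). I gripped it again and set it flat before closing the clamp.
- One award sits close to the rack's lower rim, with roughly 1 to 4 mm to spare. I left it there because it looked flat and inside the rim.

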